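# Glue up a model wall in the clamping jig

### The arm

A 7-joint arm with a two-finger parallel gripper is mounted at the origin on the work surface. World frame = base frame: x ahead of the robot, y to its left, z up, the work surface at z = 0. Lengths are in m, angles in rad, forces in N, time in s.
With the tool pointing down it reaches from about 0.375 to 0.925 m from the base axis. Payload 3.1 kg.
Tool frame: the origin (TCP) lies midway between the tips of the shut fingers; the grasp point (between the pads) lies 19 mm behind it; z points along the fingers, x is the direction in which the jaws open and shut, and the axes are right-handed (so a half turn about z gives the same grasp; the last joint's range is limited). The gripper opens to 85 mm and grips with 20 to 120 N. Pads are 22 mm wide; open, the fingers measure 114 mm over their backs; the gripper's body (76 mm by 85 mm) begins 54 mm behind the grasp point. The pads swing forward as they close: fully open they stand 13 mm farther back than shut.
Start: joints at [1.116, 0.383, 0.044, 1.598, -0.018, 1.161, -0.05], TCP at [0.227, -0.609, 0.193] pointing down, gripper open.
Joint ranges: [-2.61, 2.61], [-0.41, 2.15], [-1.48, 1.57], [0, 2.5], [-1.57, 4.71], [0.05, 1.97], [-2.85, 2.85]. Speed limits (rad/s): [2.79, 2.79, 3.14, 3.14, 3.14, 3.14, 3.14].

### API

Orientations are given as a unit quaternion [w, x, y, z].
In Python, from plant import state, grab_frame, close_job gives the robot as it stands. The module is installed in compiled form; this text tells all that it offers.
- The arm moves only by the tool play_rows, never from a script. Its arguments are lists of equal length, an entry for each row: "jaw": the opening, from 0 (shut) to 1 (fully open); "slide": the shift along the tool's x, y, z in m, a list of three; "angular": the turn, a rotation vector about the tool's x, y, z in rad, a list of three. In form: {"jaw": [jaw, ...], "slide": [[x, y, z], ...], "angular": [[wx, wy, wz], ...]}. A call has 1 to 20 rows; each row shifts and turns the commanded pose from where the row before left it, along the tool's axes as they then stand; what a row does not reach is not made up. A row lasts 1/10 s, in which the tool goes at most 50 mm and 8.59 degrees, less where a joint would pass 70% of its speed; a pose out of reach is approached as far as the arm can. A call is refused whole if a number of a shift passes 0.05 or a number of a turn 0.15, either way. A call with a gripper value outside its range is refused whole. The fingers move at their own pace and stop on an object; "newtons" is the grip in N (left out, the last holds). Time passes only in rows, so rows that do not move let the fingers close. It gives the time, the measured TCP pose, the force and the opening at its end, in the units of the state.
- state(): the state, without advancing time (a new reading comes with each control period).
- grab_frame(name): name is "scene" or "top"; returns a dict with "img" (384x512x3 uint8, blue, green, red), "fx", "fy", "cx", "cy" (pixels), "camera_from_world" (4x4, takes a point from world to camera coordinates). Camera axes: x right, y down, z forward; pixel columns grow to the right and rows downward; lengths in m; the calibration is good to about 2 mm. A picture is of the moment at which its call begins. There is no depth.
- close_job(): hands the job in, once; it reports no verdict.
The state is a dict: "time_s": time; "joint_positions": joint angles; "joint_vel": joint speeds; "effort": joint torques, N m; "ee_pos": TCP position; "orientation": TCP orientation; "wrist_force": force on the tool from outside, world axes, zero at the start; "ft_torque": the same for the moment, N m; "opening": finger opening in m.
Only numpy, scipy, OpenCV 4.12 (cv2) and the standard library are available. Lean on these libraries where they do the work, as an engineer would, in place of code of your own. Each camera call takes 0.05 s, during which the arm holds its last target.

### The job

Clear the brush out of the gluing jig and lay it in the grey tray. Then set every wall block there is (three or four of them, any order) upright in one row in the jig between the fence and the orange pad, in the lane between the white lines with their ends even, and turn the red knob clockwise until the row closes up and the resistance rises sharply, then an eighth of a turn (45 degrees) more and never much beyond, or the plaster cracks. Finally press the green timer button fully down and let it come up again; leave the other things on the table where they are.

Things in the scene. Friction and masses are not known exactly. Their poses are not given: they have to be found in the camera images.
- jig: gluing jig fixed to the table (place and yaw vary). Plywood bed 110 mm (x) by 296 mm (y), top 12 mm above the origin; origin on the table under the lane's centre line. Own +y is the clamping direction, from knob to fence. Blocks go in the lane between two white lines at x = -34 and +34 mm, in a row along y between fence and pad, their lengths across the lane (along x)
- fence_face (a point): middle of the top edge of the inner face of the jig's aluminium fence: jig x = 0, y = +125 mm, 58 mm above the table; the fence is 100 mm wide (x) and 20 mm thick, behind this face. The face looks to the jig's -y
- knob_grip (a point): grip point of the red hand knob, on its vertical axis (jig x = 0, y = -114 mm), 89 mm above the table. Bar grip 46 mm long (this point's x), 14 mm thick (its y), from 25 mm below to 7 mm above this point, on a disc of radius 24 mm with its top 23 mm below this point; white dash towards -x. Turns with the knob. The blue gear housing under it is 90 x 74 mm, top at 52 mm
- knob (a joint): turn of the knob in rad, 0 to 12, grows clockwise seen from above (tightening); stays where left. Moves the jaw 7 mm towards the fence per rad. Takes about 0.1 N m running free, up to 0.15 N m pushing loose blocks along; jumps to about 0.45 N m when the pad presses the closed row on the fence (the bite), then rises slowly
- pad (a joint): how far the sprung pad is pushed back into the jaw, in m, 0 (untouched) to 0.014. It yields only from about 49 N on, so it stays near 0 until the bite, then grows 7 mm per rad of knob (an eighth of a turn is 0.0055); it springs out again when the knob is backed off
- pad_face (a point): middle of the top edge of the face of the orange pad (80 mm wide, 36 mm tall, 10 mm thick) on the front of the blue jaw (80 mm wide); the face looks to the jig's +y; 49 mm above the table, as is the jaw's top. At knob 0 it is at jig y = -17 mm
- brush: flat paint brush lying flat, 170 mm long along x (x = -85 to +85 mm), 14 mm thick, 50 g: wooden handle 18 mm wide from x = -85 to +20 mm, steel ferrule 30 mm wide from +20 to +46 mm, stiff dark bristles to +85 mm. Origin under the middle of its length, on its underside; its balance point is near x = 0. It starts across the jig's bed
- tray: grey open tray, fixed, 230 mm (x) by 105 mm (y) by 28 mm high, walls and floor 4 mm thick. Origin under its centre
- button_top (a point): centre of the top of the green push button (radius 15 mm) on a white timer box (75 mm x 100 mm x 40 mm high, fixed); pressed straight down; about 62 mm above the table
- button (a joint): how far the button is pressed, in m: 0 up, 0.006 fully down; springs back; fully down takes 5 N
- block0: cast wall block, 28 mm thick, red brick with pale joints: 64 mm long (x), thickness along y, 34 mm high, 70 to 180 g, standing on its flat underside; origin at the middle of the underside. May be absent
- block1: cast wall block, 30 mm thick, grey concrete with dark joints: 64 mm long (x), thickness along y, 34 mm high, 70 to 180 g, standing on its flat underside; origin at the middle of the underside. May be absent
- block2: cast wall block, 32 mm thick, cream plaster with red-brown joints: 64 mm long (x), thickness along y, 34 mm high, 70 to 180 g, standing on its flat underside; origin at the middle of the underside. May be absent
- block3: cast wall block, 34 mm thick, orange-brown terracotta with pale joints: 64 mm long (x), thickness along y, 34 mm high, 70 to 180 g, standing on its flat underside; origin at the middle of the underside. May be absent
- cup: bystander: white open cup, 72 mm wide, 85 mm high; origin under its centre
- glue: bystander: white glue bottle, 56 mm wide, 140 mm high; origin under its centre
- paint: bystander: amber paint jar, 60 mm wide, 60 mm high; origin under its centre
- ruin: bystander: model of a grey stone ruin on a board 100 mm x 90 mm, 82 mm high; origin under its centre

How it is judged:
On the way, in this order (a step that is already met when the one before it is completed fails the run):
1. the brush lies in the tray (x of brush in the frame of tray between -0.05 and 0.05 m and y of brush in the frame of tray between -0.045 and 0.045 m and z of brush in the frame of tray below 0.02 m), for 0.2 s.
2. every block present stands in the row in the jig's lane (x of block0 in the frame of jig between -0.011 and 0.011 m and y of block0 in the frame of jig between -0.02 and 0.125 m and z of block0 in the frame of jig between 0.006 and 0.018 m and angle between the x axis of each of block0, block1, block2, block3 and the x axis of jig, either way round below 0.2 rad and angle between each of block0, block1, block2, block3's own z axis and vertical below 0.12 rad and x of block1 in the frame of jig between -0.011 and 0.011 m and y of block1 in the frame of jig between -0.02 and 0.125 m and z of block1 in the frame of jig between 0.006 and 0.018 m and x of block2 in the frame of jig between -0.011 and 0.011 m and y of block2 in the frame of jig between -0.02 and 0.125 m and z of block2 in the frame of jig between 0.006 and 0.018 m and x of block3 in the frame of jig between -0.011 and 0.011 m and y of block3 in the frame of jig between -0.02 and 0.125 m and z of block3 in the frame of jig between 0.006 and 0.018 m), for 0.2 s.
3. the knob is turned past the bite by an eighth of a turn (25 to 67 degrees) (value of joint pad between 0.003 and 0.0082 m), for 0.3 s.
4. the timer button is pressed fully down (value of joint button above 0.005 m), for 0.05 s.
5. the timer button is up again (value of joint button below 0.001 m), for 0.2 s.
At the end, for the whole second after the job is handed in: brush in the tray; every block present upright on the bed in a row between fence and pad, middle within 11 mm of the lane centre, square within 6 degrees; pad pushed back 3 to 8.2 mm (25 to 67 degrees of knob past the bite); button up; all at rest (all of step 1 and all of step 3 and value of joint button below 0.001 m and x of block0 in the frame of jig between -0.011 and 0.011 m and y of block0 in the frame of jig between -0.02 and 0.125 m and z of block0 in the frame of jig between 0.006 and 0.018 m and angle between the x axis of each of block0, block1, block2, block3 and the x axis of jig, either way round below 0.1 rad and angle between each of block0, block1, block2, block3's own z axis and vertical below 0.12 rad and x of block1 in the frame of jig between -0.011 and 0.011 m and y of block1 in the frame of jig between -0.02 and 0.125 m and z of block1 in the frame of jig between 0.006 and 0.018 m and x of block2 in the frame of jig between -0.011 and 0.011 m and y of block2 in the frame of jig between -0.02 and 0.125 m and z of block2 in the frame of jig between 0.006 and 0.018 m and x of block3 in the frame of jig between -0.011 and 0.011 m and y of block3 in the frame of jig between -0.02 and 0.125 m and z of block3 in the frame of jig between 0.006 and 0.018 m and linear speed of each of block0, block1, block2, block3, brush below 0.02 m/s); the robot touches nothing.
It fails at once if the clamp is overtightened (pad pushed back more than 9.8 mm, 80 degrees past the bite) (value of joint pad above 0.0098 m).
It fails at once if a bystander is moved more than 40 mm (distance of any of cup, glue, paint, ruin from where it was at the start of the episode above 0.04 m).
Of block0, block1, block2, block3 only 3 to 4 are there at a start; the rules pass over those that are not, and their reading is None.
At some moment in a run one of block0, block1, block2, block3 may be knocked a few centimetres aside while the robot is not near it.
Once in a run the grip may slacken for a moment while it holds something.
It also fails if it takes over 210 s, if anything falls off the work surface, if the arm or the gripper's body presses on something with over 40 N, if the wrist force passes 120 N, or if a joint passes its speed limit or range.

## Working session

There is one attempt and no reset: what is moved stays moved. The work goes in short steps, Python scripts to look and compute and a tool call to move; the robot and the scene stay as the last step left them, time stands still between calls to the robot, and variables do not carry over. Pictures are saved under pics/ and viewed, and the job is handed in when it is done.

Besides the shell and the picture viewer there is one more tool, called after ">>>" as name(argument=value, ...) on one line, values as JSON. play_rows: Moves the arm, as the interface text tells. Its arguments: {"type":"object","properties":{"jaw":{"type":"array","items":{"type":"number"}},"slide":{"type":"array","items":{"type":"array","items":{"type":"number"}}},"angular":{"type":"array","items":{"type":"array","items":{"type":"number"}}},"newtons":{"type":"number"}},"required":["jaw","slide","angular"]}

```bash
mkdir -p pics; cat > h.py <<'E'
import numpy as np, cv2
from plant import state, grab_frame, close_job
def shot(name,tag):
    f=grab_frame(name); cv2.imwrite(f'pics/{tag}.png',f['img']); np.savez(f'pics/{tag}.npz',T=f['camera_from_world'],k=[f['fx'],f['fy'],f['cx'],f['cy']]); return f
class Cam:
    def __init__(s,tag):
        d=np.load(f'pics/{tag}.npz'); s.T=d['T']; s.k=d['k']
    def px(s,P):
        P=np.atleast_2d(P); c=P@s.T[:3,:3].T+s.T[:3,3]; return np.c_[c[:,0]/c[:,2]*s.k[0]+s.k[2],c[:,1]/c[:,2]*s.k[1]+s.k[3]]
    def w(s,uv,z):
        uv=np.atleast_2d(np.array(uv,float)); d=np.c_[(uv[:,0]-s.k[2])/s.k[0],(uv[:,1]-s.k[3])/s.k[1],np.ones(len(uv))]
        R=s.T[:3,:3]; o=-R.T@s.T[:3,3]; d=d@R; t=(z-o[2])/d[:,2]; return o+d*t[:,None]
E
python3 - <<'E'
from h import *
for n in('top','scene'):
    f=shot(n,n+'0'); c=Cam(n+'0'); R=c.T[:3,:3]; print(n,c.k,-R.T@c.T[:3,3],R)
print(state())
E
```

```text
top [351.20747719 351.20747719 259.06082147 187.34892254] [0.4548709  0.03582692 1.08755838] [[-0.01106079 -0.9994197   0.03221687]
 [-0.99662247  0.00839653 -0.08168931]
 [ 0.08137139 -0.03301161 -0.996137  ]]
scene [365.3090437  365.3090437  256.31226711 195.43872307] [1.07160993 0.62702967 0.84217787] [[-0.74821748  0.66336082  0.01109109]
 [ 0.43764217  0.50605142 -0.74322358]
 [-0.49863807 -0.55123895 -0.66895119]]
{'time_s': 0.1, 'joint_positions': array([ 1.11620806,  0.38377445,  0.04380846,  1.5993888 , -0.01787535,
        1.16121242, -0.04994341]), 'joint_vel': array([-0.00086671, -0.00323508,  0.00052834, -0.00218992,  0.00098322,
        0.0015231 , -0.0011081 ]), 'effort': array([ 2.65199662e-03, -4.34728682e+01,  1.02907240e+00, -2.50454772e+01,
        1.08777746e-02,  5.41487709e-03, -4.42709293e-06]), 'ee_pos': array([ 0.22670104, -0.60818702,  0.19201179]), 'orientation': array([-6.24074033e-04,  8.21380831e-01, -5.70378909e-01, -1.01978473e-03]), 'wrist_force': array([-1.02884619, -0.14763479, -0.33260754]), 'ft_torque': array([-0.02995427,  0.08282683, -0.05713844]), 'opening': 0.08529822031758756}
```

View pics/top0.png

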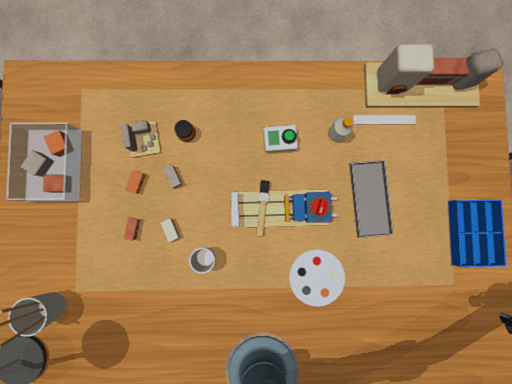

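View pics/scene0.png

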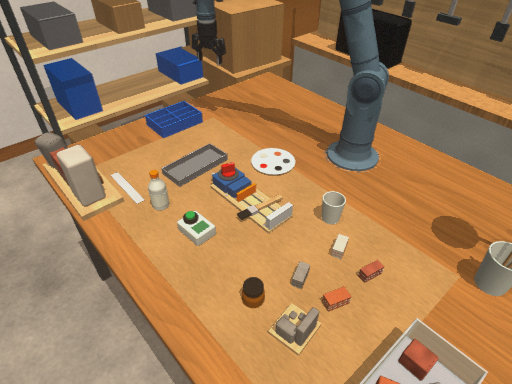

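```bash
python3 - <<'E'
import cv2
t=cv2.imread('pics/top0.png'); s=cv2.imread('pics/scene0.png')
def z(i,x0,y0,x1,y1,k,n): cv2.imwrite('pics/'+n,cv2.resize(i[y0:y1,x0:x1],None,fx=k,fy=k,interpolation=cv2.INTER_CUBIC))
z(t,220,150,400,250,4,'a1.png'); z(t,110,110,230,280,3,'a2.png'); z(s,150,130,350,250,4,'a3.png'); z(s,230,220,400,360,4,'a4.png')
E
```

```text
(no output)
```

View pics/a1.png

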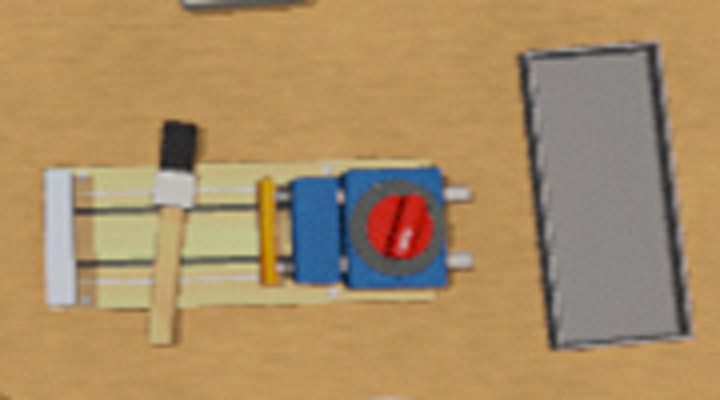

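View pics/a2.png

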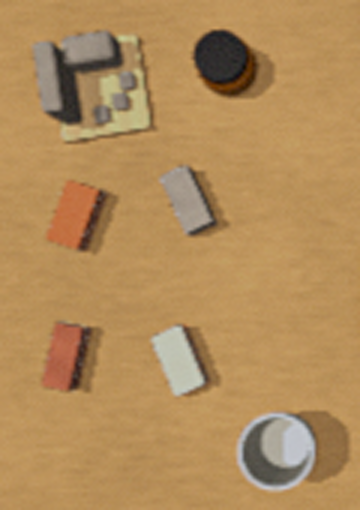

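View pics/a3.png

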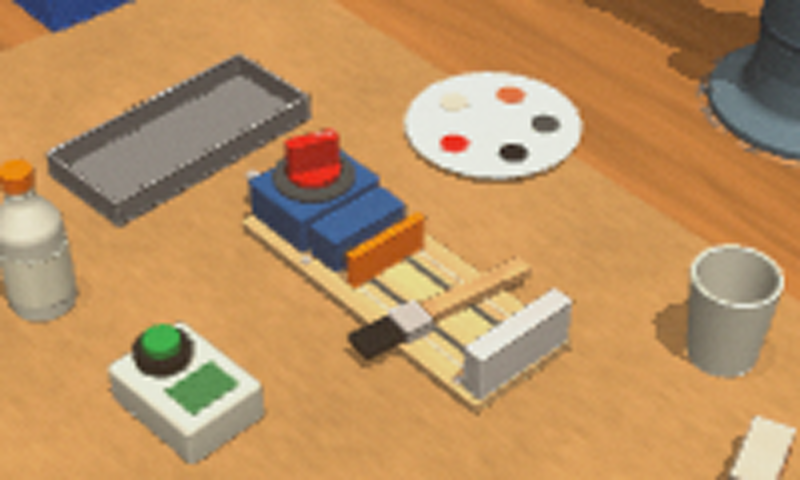

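View pics/a4.png

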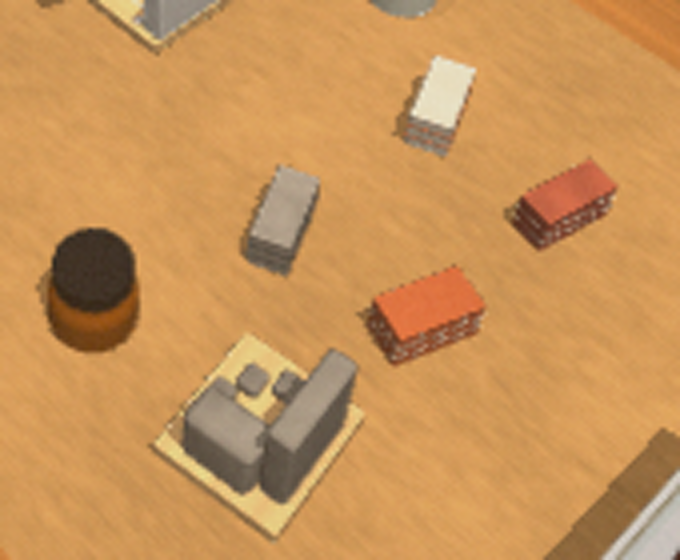

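```bash
cat >> h.py <<'E'
def rect(tag,z,x0,x1,y0,y1,mm,out,grid=0.05):
    # rows: x decreasing downward ; cols: y decreasing rightward
    c=Cam(tag); im=cv2.imread(f'pics/{tag}.png'); s=mm/1000
    W=int((y1-y0)/s); H=int((x1-x0)/s)
    v,u=np.mgrid[0:H,0:W]; P=np.c_[(x1-(v.ravel()+.5)*s),(y1-(u.ravel()+.5)*s),np.full(v.size,z)]
    m=c.px(P).reshape(H,W,2).astype(np.float32)
    o=cv2.remap(im,m[...,0],m[...,1],cv2.INTER_CUBIC)
    if out:
        g=o.copy()
        for k in np.arange(np.ceil(x0/grid)*grid,x1,grid): cv2.line(g,(0,int((x1-k)/s)),(W,int((x1-k)/s)),(0,0,0),1); cv2.putText(g,f'{k:.2f}',(0,int((x1-k)/s)-2),0,.4,(0,0,0),1)
        for k in np.arange(np.ceil(y0/grid)*grid,y1,grid): cv2.line(g,(int((y1-k)/s),0),(int((y1-k)/s),H),(0,0,0),1); cv2.putText(g,f'{k:.2f}',(int((y1-k)/s),10),0,.4,(0,0,0),1)
        cv2.imwrite(f'pics/{out}.png',g)
    return o
E
python3 - <<'E'
from h import *
c=Cam('top0')
for n,uv,z in [('fenceedge',[(231,192),(231,227),(239,192),(239,226)],.058),('tray',[(351,162),(383,160),(392,234),(358,237)],.028),('btn',[(289,136)],.062),('cup',[(202,260)],.085),('paint',[(185,128)],.06),('glue',[(345,125)],.14),('knob',[(320,207)],.096)]:
    print(n,c.w(uv,z)[:,:2].round(3).tolist())
rect('top0',.034,.33,.66,.22,.48,.4,'r_blk')
rect('top0',.058,.33,.53,-.2,.12,.4,'r_fence')
rect('scene0',.034,.33,.66,.22,.48,.4,'r_blk_s')
E
```

```text
fenceedge [[0.526, 0.084], [0.424, 0.085], [0.526, 0.061], [0.427, 0.061]]
tray [[0.617, -0.283], [0.623, -0.383], [0.396, -0.401], [0.388, -0.297]]
btn [[0.691, -0.089]]
cup [[0.334, 0.165]]
paint [[0.717, 0.219]]
glue [[0.704, -0.236]]
knob [[0.478, -0.169]]
```

View pics/r_blk.png

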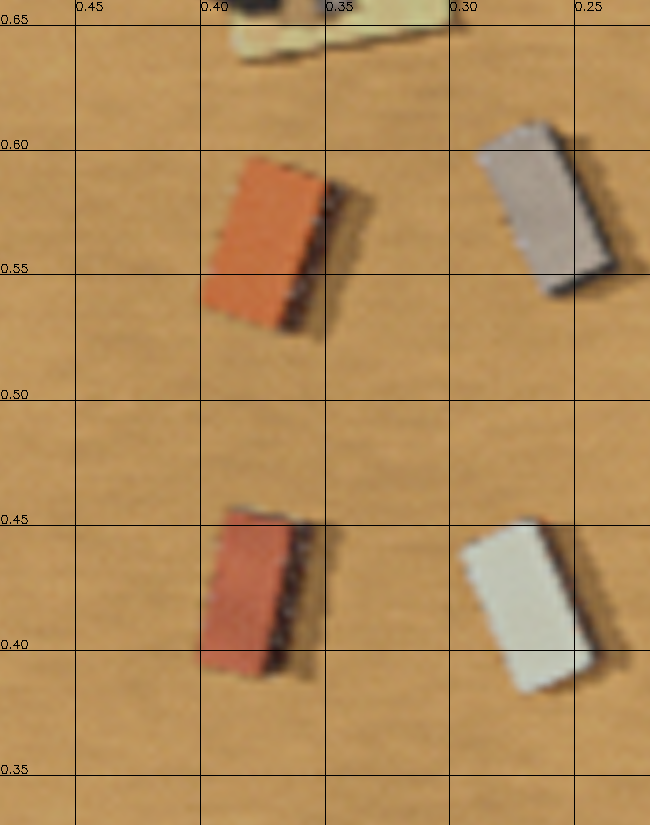

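View pics/r_blk_s.png

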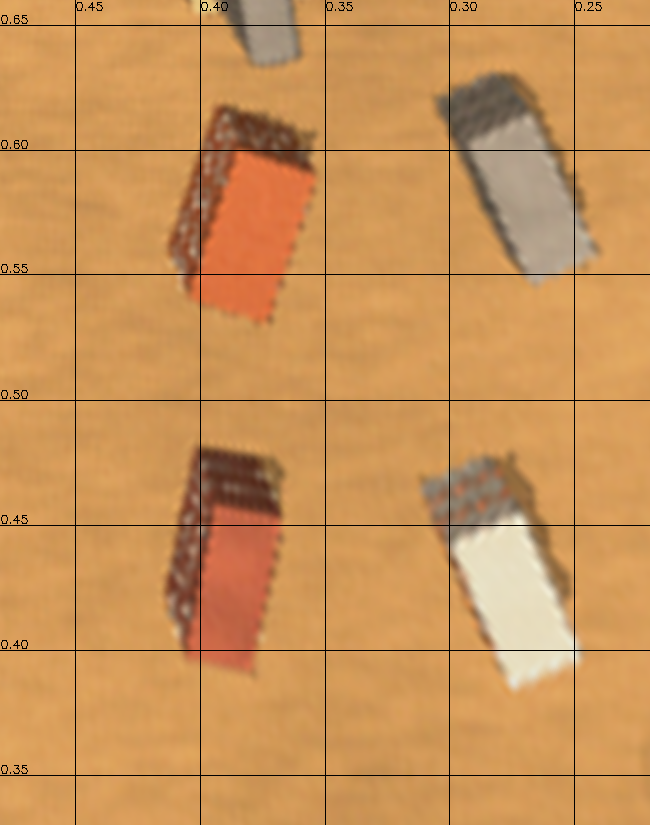

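View pics/r_fence.png

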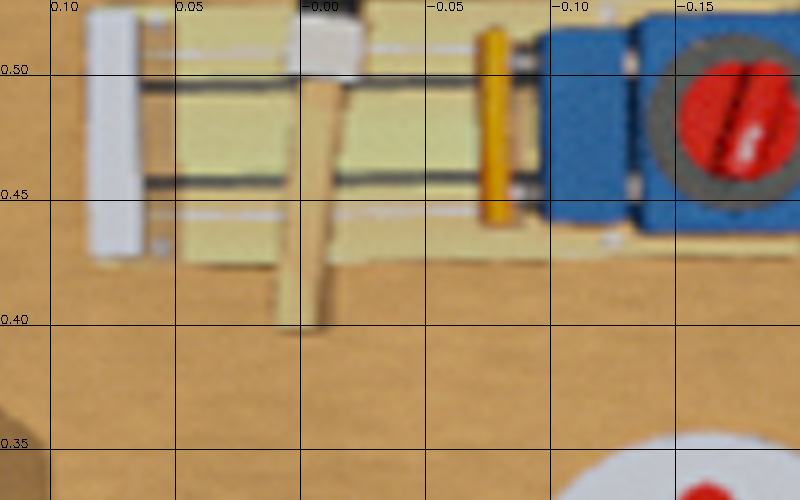

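```bash
python3 - <<'E'
import cv2
t=cv2.imread('pics/top0.png'); s=cv2.imread('pics/scene0.png')
def z(i,x0,y0,x1,y1,k,n): cv2.imwrite('pics/'+n,cv2.resize(i[y0:y1,x0:x1],None,fx=k,fy=k,interpolation=cv2.INTER_CUBIC))
z(t,225,180,345,235,6,'b1.png'); z(s,205,155,300,235,8,'b2.png')
E
```

```text
(no output)
```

View pics/b1.png

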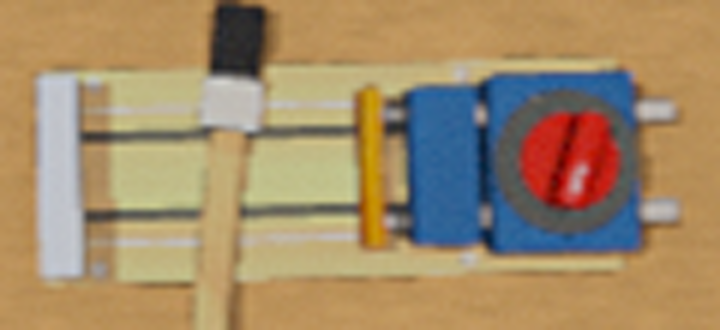

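View pics/b2.png

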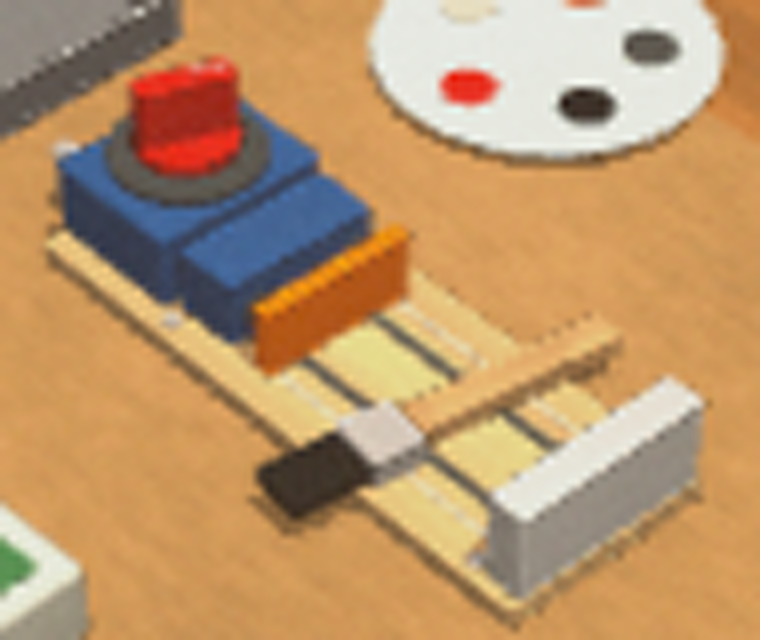

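```bash
cat > fit.py <<'E'
from h import *
from scipy.optimize import least_squares
T=Cam('top0');S=Cam('scene0')
q=lambda p,k,o:((np.array(p)+.5)/k-.5+np.array(o))
t=lambda p:q(p,6,(225,180)); s=lambda p:q(p,8,(205,155))
obs=[(T,(50,145,58),t((38,75))),(T,(-50,145,58),t((41,279))),(T,(50,125,58),t((77,75))),(T,(-50,125,58),t((82,278))),(T,(0,-114,66),t((567,160))),
(S,(50,145,58),s((515,520))),(S,(-50,145,58),s((703,403))),(S,(50,125,58),s((490,490))),(S,(-50,125,58),s((672,378))),(S,(40,'p',49),s((260,321))),(S,(-40,'p',49),s((408,240))),(T,(40,'p',49),t((361,88))),(T,(-40,'p',49),t((366,246)))]
def res(v,use=None):
    r=[];c,sn=np.cos(v[2]),np.sin(v[2])
    for C,p,u in obs:
        if use is not None and C is not use: continue
        y=v[3] if p[1]=='p' else p[1]/1000; x=p[0]/1000
        r+=list((C.px([v[0]+c*x-sn*y,v[1]+sn*x+c*y,p[2]/1000])[0]-u))
    return np.array(r)
for use in(None,T,S):
    o=least_squares(lambda v:res(v,use),[.477,-.06,.012,-.017]); print(o.x.round(4)); print(res(o.x,use).reshape(-1,2).round(1).tolist())
E
python3 fit.py
cat > blk.py <<'E'
from h import *
import sys
def blocks(tags,reg=(.25,.75,.05,.55),z=.034,v=1):
    out={}
    for tag in tags:
        o=rect(tag,z,*reg,.5,None); hsv=cv2.cvtColor(o,cv2.COLOR_BGR2HSV).astype(int); H,Sa,V=hsv[...,0],hsv[...,1],hsv[...,2]
        ms={'red':((H<8)|(H>172))&(Sa>110)&(V>150),'terra':(H>=8)&(H<13)&(Sa>140)&(V>170),'grey':(Sa<60)&(V>120)&(V<190),'cream':(Sa<70)&(V>=195)}
        for k,m in ms.items():
            m=cv2.morphologyEx(m.astype(np.uint8),cv2.MORPH_OPEN,np.ones((5,5)))
            n,l,st,ce=cv2.connectedComponentsWithStats(m)
            for i in range(1,n):
                a=st[i,4]/4
                if 1200<a<3000:
                    cn=max(cv2.findContours((l==i).astype(np.uint8),cv2.RETR_EXTERNAL,cv2.CHAIN_APPROX_NONE)[0],key=len)
                    r=cv2.minAreaRect(cn); b=cv2.boxPoints(r); e=b[1]-b[0]; f=b[2]-b[1]
                    if np.hypot(*f)>np.hypot(*e): e,f=f,e
                    dx,dy=-e[1],-e[0]; th=np.arctan2(dy,dx); th=(th+np.pi/2)%np.pi-np.pi/2
                    x=reg[1]-(r[0][1]+.5)*.0005; y=reg[3]-(r[0][0]+.5)*.0005
                    if v: print(tag,k,round(x,4),round(y,4),'yaw',round(th,3),'L',np.hypot(*e)/2,np.hypot(*f)/2,a)
if __name__=='__main__': blocks(sys.argv[1:])
E
python3 blk.py top0 scene0
```

```text
[ 0.48   -0.0594  0.0185 -0.0147]
[[-0.7, -0.5], [-0.4, -0.2], [-0.4, -0.7], [-0.4, -0.3], [0.1, -0.2], [0.7, -0.4], [0.1, -1.1], [-0.7, -0.2], [-0.6, -1.2], [0.6, -1.2], [0.2, -1.6], [-0.4, -0.6], [-0.3, 0.1]]
[ 0.479  -0.0604  0.0203 -0.0149]
[[-0.4, -0.1], [-0.0, 0.2], [-0.1, -0.3], [0.0, 0.1], [0.5, 0.0], [-0.1, -0.3], [0.1, 0.4]]
[ 0.4833 -0.0567  0.0228 -0.0139]
[[0.8, 0.6], [0.1, -0.3], [-0.8, 0.8], [-0.7, -0.4], [0.5, -0.1], [0.1, -0.7]]
top0 terra 0.5628 0.3752 yaw -0.329 L 62.555714 32.278156 1906.5
top0 grey 0.5776 0.2633 yaw 0.433 L 64.03057 30.145994 1757.75
top0 cream 0.4773 0.0758 yaw 0.03 L 97.59087 16.99243 1555.75
scene0 terra 0.5651 0.3791 yaw -0.328 L 63.86928 34.812836 2129.5
scene0 grey 0.5808 0.2681 yaw 0.449 L 62.03563 29.16573 1546.25
scene0 cream 0.461 0.0614 yaw 0.018 L 101.547226 21.41659 2032.0
scene0 cream 0.4199 0.2734 yaw 0.403 L 63.79686 31.400051 1882.25
```

```bash
python3 - <<'E'
from h import *
T=Cam('top0');S=Cam('scene0')
q=lambda p,k,o:((np.array(p)+.5)/k-.5+np.array(o))
print('brush top',T.w([q((161,342),4,(220,150)),q((181,124),4,(220,150))],.024)[:,:2].round(4))
print('brush scene (b2) ',S.w([q((608,328),8,(205,155)),q((275,483),8,(205,155))],.026)[:,:2].round(4))
print('tray top',T.w([q(p,4,(220,150)) for p in [(520,55),(658,43),(691,335),(553,347)]],.028)[:,:2].round(4))
print('btn T',T.w([q((0,0),1,(289,136))],.062)[:,:2],'S',S.w([q((161,340),4,(150,130))],.062)[:,:2])
st=state();print(st['ee_pos'],st['orientation'])
from scipy.spatial.transform import Rotation as R
w,x,y,z=st['orientation'];print(R.from_quat([x,y,z,w]).as_matrix().round(3))
E
```

```text
brush top [[ 3.976e-01 -3.000e-04]
 [ 5.622e-01 -1.740e-02]]
brush scene (b2)  [[ 0.4023  0.008 ]
 [ 0.5656 -0.0126]]
tray top [[ 0.613  -0.2784]
 [ 0.6216 -0.386 ]
 [ 0.3979 -0.4023]
 [ 0.3903 -0.2964]]
btn T [[ 0.69117635 -0.08897734]] S [[ 0.69846936 -0.0820541 ]]
[ 0.22670104 -0.60818702  0.19201179] [-6.24074033e-04  8.21380831e-01 -5.70378909e-01 -1.01978473e-03]
[[ 0.349 -0.937 -0.001]
 [-0.937 -0.349  0.002]
 [-0.002  0.    -1.   ]]
```

```bash
cat > plan.py <<'E'
from h import *
import sys
from scipy.spatial.transform import Rotation as R
def pose():
    s=state(); w,x,y,z=s['orientation']; M=R.from_quat([x,y,z,w]).as_matrix(); return s,s['ee_pos'],M
def plan(x=None,y=None,z=None,yaw=None):
    s,p,M=pose(); cy=np.arctan2(M[1,0],M[0,0])
    print(f"t {s['time_s']:.1f} pos {p.round(4)} jawyaw {cy:.3f} tilt {M[:,2].round(3)} F {s['wrist_force'].round(1)} Tz {s['ft_torque'].round(2)} open {s['opening']:.4f} q7 {s['joint_positions'][6]:.2f} q {s['joint_positions'].round(2).tolist()}")
    ny=cy
    if yaw is not None:
        d=(yaw-cy+np.pi/2)%np.pi-np.pi/2
        print(f' turn tool z {-d:.3f} (world {d:.3f})'); ny=cy+d
    t=np.array([p[0] if x is None else x,p[1] if y is None else y,p[2] if z is None else z])-p
    c,n=np.cos(ny),np.sin(ny)
    print(f' after turn slide: tx {c*t[0]+n*t[1]:.4f} ty {n*t[0]-c*t[1]:.4f} tz {-t[2]:.4f}  (dist {np.linalg.norm(t):.3f})')
if __name__=='__main__':
    a=[None if v=='-' else float(v) for v in sys.argv[1:]]; plan(*a)
E
python3 plan.py .482 -.0055 .19 -1.686
```

```text
t 0.1 pos [ 0.2267 -0.6082  0.192 ] jawyaw -1.214 tilt [-0.001  0.002 -1.   ] F [-1.  -0.1 -0.3] Tz [-0.03  0.08 -0.06] open 0.0853 q7 -0.05 q [1.12, 0.38, 0.04, 1.6, -0.02, 1.16, -0.05]
 turn tool z 0.472 (world -0.472)
 after turn slide: tx -0.6280 ty -0.1843 tz 0.0020  (dist 0.655)
```

>>> play_rows(jaw=[0.55, 0.55, 0.55, 0.55, 0.55, 0.55, 0.55, 0.55, 0.55, 0.55, 0.55, 0.55, 0.55, 0.55, 0.55, 0.55, 0.55, 0.55, 0.55, 0.55], slide=[[0, 0, 0], [0, 0, 0], [0, 0, 0], [0, 0, 0], [-0.042, -0.0123, 0], [-0.042, -0.0123, 0], [-0.042, -0.0123, 0], [-0.042, -0.0123, 0], [-0.042, -0.0123, 0], [-0.042, -0.0123, 0], [-0.042, -0.0123, 0], [-0.042, -0.0123, 0], [-0.042, -0.0123, 0], [-0.042, -0.0123, 0], [-0.042, -0.0123, 0], [-0.042, -0.0123, 0], [-0.042, -0.0123, 0], [-0.042, -0.0123, 0], [-0.042, -0.0123, 0], [0, 0, 0]], angular=[[0, 0, 0.118], [0, 0, 0.118], [0, 0, 0.118], [0, 0, 0.118], [0, 0, 0], [0, 0, 0], [0, 0, 0], [0, 0, 0], [0, 0, 0], [0, 0, 0], [0, 0, 0], [0, 0, 0], [0, 0, 0], [0, 0, 0], [0, 0, 0], [0, 0, 0], [0, 0, 0], [0, 0, 0], [0, 0, 0], [0, 0, 0]], newtons=60)

```text
time_s: 2.1
ee_pos: [0.4843, 0.0037, 0.1936]
orientation: [0.002, -0.67, 0.743, 0.001]
wrist_force: [-0.3, -0.1, 0.2]
opening: 0.0471
```

```bash
python3 plan.py .482 -.0055 .05 -1.686; python3 -c "
from h import *
shot('top','top1');shot('scene','scene1')"
```

```text
t 2.1 pos [0.4843 0.0037 0.1936] jawyaw -1.674 tilt [ 0.002  0.004 -1.   ] F [-0.3 -0.1  0.2] Tz [-0.04 -0.02  0.  ] open 0.0471 q7 -1.80 q [0.33, 0.09, -0.44, 1.97, 0.04, 1.09, -1.8]
 turn tool z 0.012 (world -0.012)
 after turn slide: tx 0.0094 ty 0.0012 tz 0.1436  (dist 0.144)
```

View pics/top1.png

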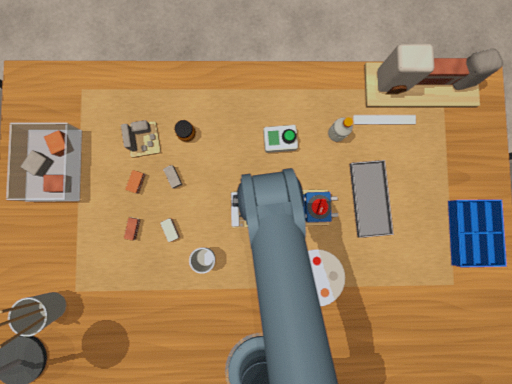

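View pics/scene1.png

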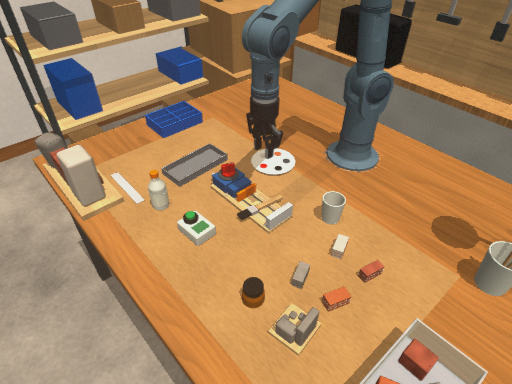

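>>> play_rows(jaw=[0.55, 0.55, 0.55, 0.55, 0.55, 0.55, 0.55], slide=[[0, 0, 0], [0.0094, 0.0012, 0], [0, 0, 0.036], [0, 0, 0.036], [0, 0, 0.036], [0, 0, 0.036], [0, 0, 0]], angular=[[0, 0, 0.012], [0, 0, 0], [0, 0, 0], [0, 0, 0], [0, 0, 0], [0, 0, 0], [0, 0, 0]])

```text
time_s: 2.9
ee_pos: [0.4742, -0.0161, 0.0447]
orientation: [-0.005, -0.66, 0.752, 0.004]
wrist_force: [-0.4, 0.6, 0.0]
opening: 0.0469
```

```bash
python3 plan.py .482 -.0055 .016 -1.686; python3 -c "
from h import *
f=shot('scene','scene2');i=f['img'];cv2.imwrite('pics/c2.png',cv2.resize(i[110:250,180:340],None,fx=4,fy=4,interpolation=cv2.INTER_CUBIC))"
```

```text
t 2.9 pos [ 0.4742 -0.0161  0.0447] jawyaw -1.701 tilt [-0.012 -0.    -1.   ] F [-0.4  0.6  0. ] Tz [-0.05  0.1   0.02] open 0.0469 q7 -1.89 q [0.31, 0.29, -0.4, 2.1, 0.16, 0.79, -1.89]
 turn tool z -0.015 (world 0.015)
 after turn slide: tx -0.0114 ty -0.0065 tz 0.0287  (dist 0.032)
```

View pics/c2.png

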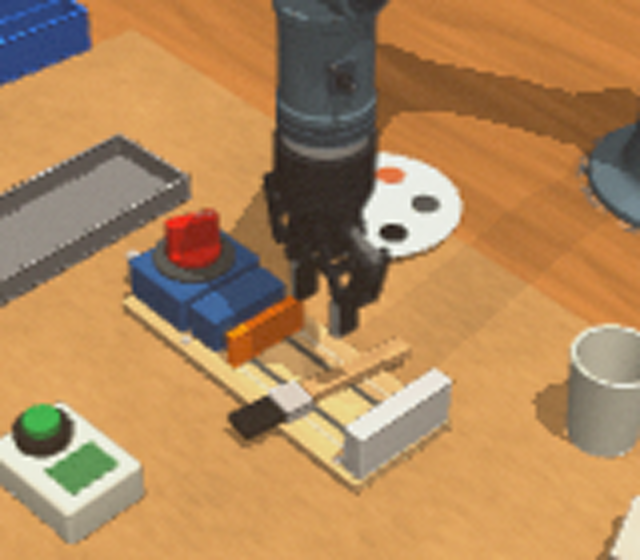

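>>> play_rows(jaw=[0.55, 0.55, 0.55, 0.55], slide=[[0, 0, 0], [0, 0, 0], [0, 0, 0], [0, 0, 0]], angular=[[0, 0, 0], [0, 0, 0], [0, 0, 0], [0, 0, 0]])

```text
time_s: 3.35
ee_pos: [0.4816, -0.0137, 0.0507]
orientation: [0.001, -0.661, 0.751, -0.001]
wrist_force: [-0.5, 0.5, -0.3]
opening: 0.0468
```

```bash
python3 plan.py .482 -.0055 .016 -1.686
```

```text
t 3.4 pos [ 0.4816 -0.0137  0.0507] jawyaw -1.698 tilt [ 0.003 -0.    -1.   ] F [-0.5  0.5 -0.3] Tz [ 0.03 -0.   -0.  ] open 0.0468 q7 -1.89 q [0.31, 0.29, -0.4, 2.09, 0.16, 0.79, -1.89]
 turn tool z -0.012 (world 0.012)
 after turn slide: tx -0.0082 ty 0.0006 tz 0.0347  (dist 0.036)
```

>>> play_rows(jaw=[0.55, 0.55, 0.55, 0.55, 0.55, 0.55, 0.55, 0.55], slide=[[0, 0, 0], [-0.008, 0, 0], [0, 0, 0], [0, 0, 0.017], [0, 0, 0.017], [0, 0, 0], [0, 0, 0], [0, 0, 0]], angular=[[0, 0, -0.012], [0, 0, 0], [0, 0, 0], [0, 0, 0], [0, 0, 0], [0, 0, 0], [0, 0, 0], [0, 0, 0]])

```text
time_s: 4.15
ee_pos: [0.482, -0.0054, 0.016]
orientation: [0.001, -0.665, 0.747, -0.0]
wrist_force: [0.6, 0.4, 0.2]
opening: 0.047
```

```bash
python3 plan.py .482 -.0055 .016 -1.686; python3 -c "
from h import *
f=shot('scene','scene3');i=f['img'];cv2.imwrite('pics/c3.png',cv2.resize(i[130:230,220:310],None,fx=6,fy=6,interpolation=cv2.INTER_CUBIC))"
```

```text
t 4.2 pos [ 0.482  -0.0054  0.016 ] jawyaw -1.686 tilt [ 0.001  0.    -1.   ] F [0.6 0.4 0.2] Tz [ 0.03 -0.04  0.02] open 0.0470 q7 -1.93 q [0.28, 0.35, -0.39, 2.11, 0.2, 0.72, -1.93]
 turn tool z 0.000 (world -0.000)
 after turn slide: tx 0.0001 ty 0.0000 tz -0.0000  (dist 0.000)
```

View pics/c3.png

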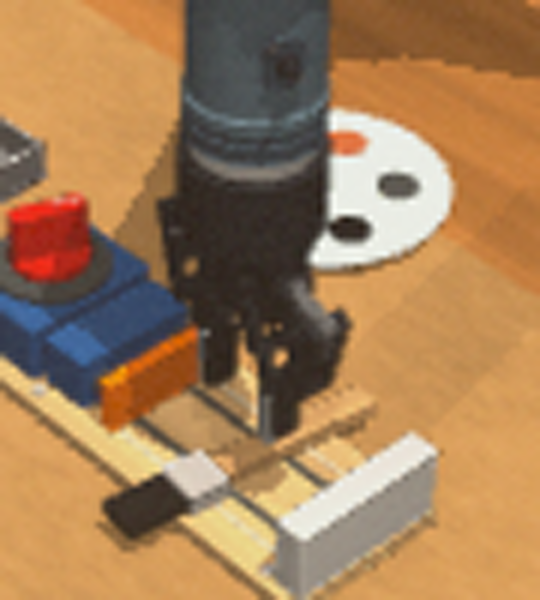

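>>> play_rows(jaw=[0.1, 0.1, 0.1, 0.1, 0.1, 0.1, 0.1, 0.1], slide=[[0, 0, 0], [0, 0, 0], [0, 0, 0], [0, 0, 0], [0, 0, 0], [0, 0, 0], [0, 0, 0], [0, 0, 0]], angular=[[0, 0, 0], [0, 0, 0], [0, 0, 0], [0, 0, 0], [0, 0, 0], [0, 0, 0], [0, 0, 0], [0, 0, 0]], newtons=40)

```text
time_s: 5.0
ee_pos: [0.4812, -0.0056, 0.0153]
orientation: [-0.0, -0.665, 0.747, 0.0]
wrist_force: [-0.3, 0.6, 0.5]
opening: 0.0083
```

```bash
python3 plan.py .5075 -.339 .13 -1.686;  python3 plan.py .5075 -.339 .13 -1.495
```

```text
t 5.0 pos [ 0.4812 -0.0056  0.0153] jawyaw -1.686 tilt [-0.  0. -1.] F [-0.3  0.6  0.5] Tz [0.02 0.01 0.  ] open 0.0083 q7 -1.93 q [0.28, 0.35, -0.39, 2.11, 0.2, 0.72, -1.93]
 turn tool z 0.000 (world -0.000)
 after turn slide: tx 0.3281 ty -0.0644 tz -0.1147  (dist 0.354)
t 5.0 pos [ 0.4812 -0.0056  0.0153] jawyaw -1.686 tilt [-0.  0. -1.] F [-0.3  0.6  0.5] Tz [0.02 0.01 0.  ] open 0.0083 q7 -1.93 q [0.28, 0.35, -0.39, 2.11, 0.2, 0.72, -1.93]
 turn tool z -0.191 (world 0.191)
 after turn slide: tx 0.3344 ty -0.0009 tz -0.1147  (dist 0.354)
```

```bash
python3 -c "
from h import *
f=shot('scene','scene4');i=f['img'];cv2.imwrite('pics/c4.png',cv2.resize(i[130:230,220:310],None,fx=6,fy=6,interpolation=cv2.INTER_CUBIC))"
```

```text
(no output)
```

View pics/c4.png

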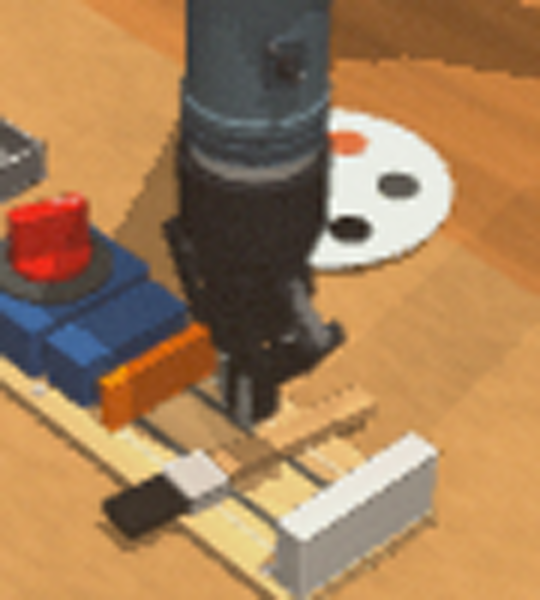

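```bash
python3 -c "
from h import *
for t in('scene0','top0'):
  c=Cam(t)
  for p in [(.4812,-.0056,.0153),(.482,-.0055,.026),(.4812,-.0056,.0343)]:
    u=c.px(p)[0];print(t,u,(u-[220,130]+.5)*6)
"
ls -la; python3 - <<'E'
import sys; sys.path.insert(0,'.')
from h import *
f=shot('scene','scene5');c=Cam('scene5');print(c.T,c.k)
print(Cam('scene0').T)
E
```

```text
scene0 [260.25839296 206.43938634] [244.55035778 461.63631803]
scene0 [260.15656298 204.18895652] [243.9393779  448.13373911]
scene0 [260.36581224 202.19896544] [245.19487346 436.19379264]
top0 [261.2129942  207.34196835] [250.27796519 467.05181012]
top0 [261.31258301 206.98868851] [250.87549804 464.93213104]
top0 [261.4559074 207.1836064] [251.7354444  466.10163837]
total 28
drwxr-xr-x  3 agent agent 4096 Dec  6 09:10 .
drwxr-xr-x 23 root  root  4096 Dec  6 09:07 ..
-rw-r--r--  1 agent agent 1243 Dec  6 09:09 blk.py
-rw-r--r--  1 agent agent 1024 Dec  6 09:09 fit.py
-rw-r--r--  1 agent agent 1573 Dec  6 09:08 h.py
drwxr-xr-x  2 agent agent 4096 Dec  6 09:12 pics
-rw-r--r--  1 agent agent 1013 Dec  6 09:10 plan.py
[[-0.74821748  0.66336082  0.01109109  0.3765097 ]
 [ 0.43764217  0.50605142 -0.74322358 -0.1603645 ]
 [-0.49863807 -0.55123895 -0.66895119  1.44336457]
 [ 0.          0.          0.          1.        ]] [365.3090437  365.3090437  256.31226711 195.43872307]
[[-0.74821748  0.66336082  0.01109109  0.3765097 ]
 [ 0.43764217  0.50605142 -0.74322358 -0.1603645 ]
 [-0.49863807 -0.55123895 -0.66895119  1.44336457]
 [ 0.          0.          0.          1.        ]]
```

```bash
python3 -c "
from h import *
print(Cam('scene0').px((0,0,0)),Cam('top0').px((0,0,0)))
print('scene1',Cam('scene0').px([(.4843,.0037,.1936),(.482,-.0055,.1936)]))
print('scene2',Cam('scene0').px([(.4742,-.0161,.0447),(.4816,-.0137,.0507)]))
i=cv2.imread('pics/scene1.png');cv2.imwrite('pics/c1.png',cv2.resize(i[80:190,210:320],None,fx=5,fy=5,interpolation=cv2.INTER_CUBIC))
i=cv2.imread('pics/scene0.png');cv2.imwrite('pics/c0.png',cv2.resize(i[0:90,160:260],None,fx=5,fy=5,interpolation=cv2.INTER_CUBIC))
print(Cam('scene0').px([(.2267,-.6082,.192)]))
"
```

```text
[[351.60516844 154.8511931 ]] [[261.00528099 369.02528007]]
scene1 [[262.7116403  164.5743488 ]
 [261.187704   162.83122595]]
scene2 [[259.86117482 197.2241373 ]
 [258.68456096 197.23588656]]
[[210.10340153  73.84783396]]
```

View pics/c1.png

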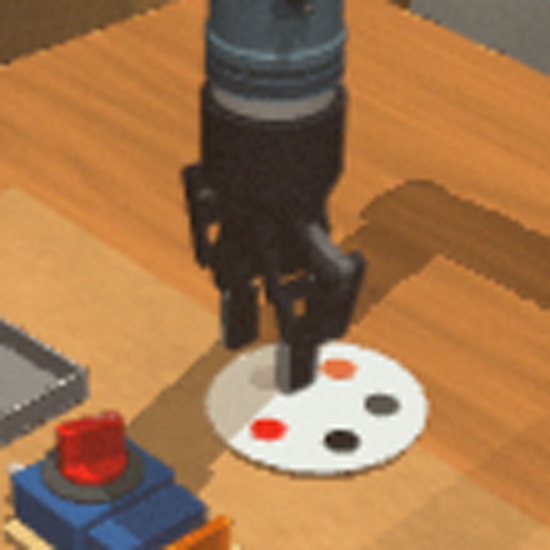

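View pics/c0.png

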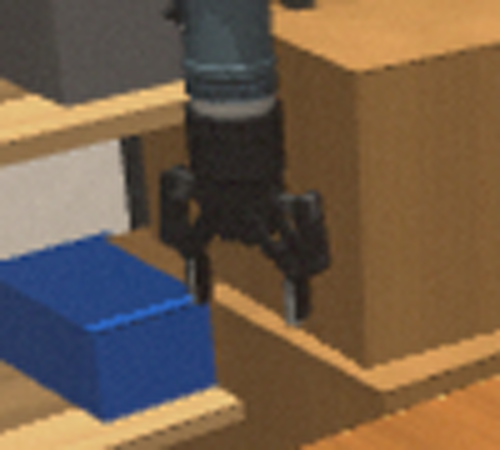

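```bash
python3 -c "
from h import *
print(Cam('top0').px([(.2267,-.6082,.192),(.2267,-.6082,.232),(.2267,-.6082,.292)]))
i=cv2.imread('pics/top0.png');cv2.imwrite('pics/d0.png',cv2.resize(i[280:384,412:512],None,fx=5,fy=5,interpolation=cv2.INTER_CUBIC))
"
```

```text
[[501.36177252 303.19583105]
 [513.18377831 307.25266652]
 [533.13823751 314.10023192]]
```

View pics/d0.png

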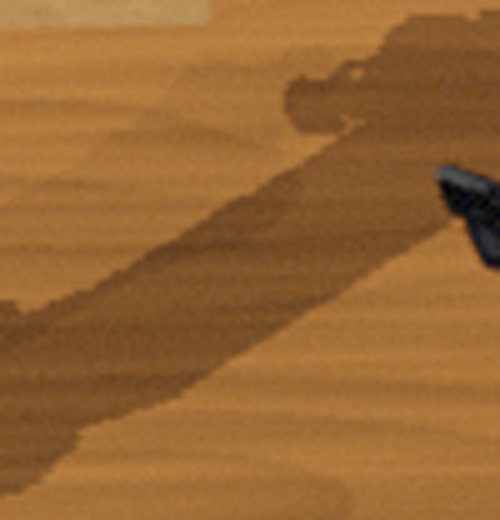

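>>> play_rows(jaw=[0.55, 0.55, 0.55, 0.55, 0.55, 0.55, 0.55, 0.55, 0.55], slide=[[0, 0, 0], [0, 0, 0], [0, 0, 0], [0, 0, 0.002], [0, 0, 0.002], [0, 0, 0.002], [0, 0, 0.002], [0, 0, 0.0], [0, 0, 0]], angular=[[0, 0, 0], [0, 0, 0], [0, 0, 0], [0, 0, 0], [0, 0, 0], [0, 0, 0], [0, 0, 0], [0, 0, 0], [0, 0, 0]])

```text
time_s: 6.0
ee_pos: [0.4812, -0.0057, 0.0072]
orientation: [-0.0, -0.665, 0.747, 0.0]
wrist_force: [-0.3, -0.6, -0.0]
opening: 0.047
```

>>> play_rows(jaw=[0.55, 0.55, 0.55, 0.55, 0.55, 0.55], slide=[[0, 0, 0.002], [0, 0, 0.002], [0, 0, 0.002], [0, 0, 0.002], [0, 0, 0], [0, 0, 0]], angular=[[0, 0, 0], [0, 0, 0], [0, 0, 0], [0, 0, 0], [0, 0, 0], [0, 0, 0]])

```text
time_s: 6.6
ee_pos: [0.4812, -0.0056, -0.0008]
orientation: [-0.0, -0.665, 0.747, 0.0]
wrist_force: [0.8, 0.0, -0.3]
opening: 0.0469
```

```bash
python3 -c "
from h import *
f=shot('scene','scene6');i=f['img'];cv2.imwrite('pics/c6.png',cv2.resize(i[130:230,220:310],None,fx=6,fy=6,interpolation=cv2.INTER_CUBIC))"
```

```text
(no output)
```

View pics/c6.png

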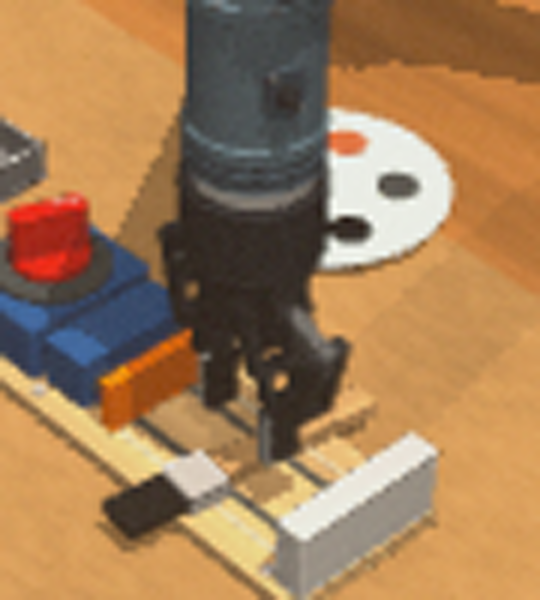

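>>> play_rows(jaw=[0.55, 0.55, 0.55, 0.55, 0.55, 0.55, 0.55], slide=[[0, 0, 0.003], [0, 0, 0.003], [0, 0, 0.003], [0, 0, 0.003], [0, 0, 0.003], [0, 0, 0], [0, 0, 0]], angular=[[0, 0, 0], [0, 0, 0], [0, 0, 0], [0, 0, 0], [0, 0, 0], [0, 0, 0], [0, 0, 0]])

```text
time_s: 7.35
ee_pos: [0.4812, -0.0056, -0.0159]
orientation: [-0.0, -0.665, 0.747, 0.0]
wrist_force: [0.7, 0.0, 0.1]
opening: 0.047
```

```bash
python3 -c "
from h import *
f=shot('scene','scene7');i=f['img'];cv2.imwrite('pics/c7.png',cv2.resize(i[130:230,220:310],None,fx=6,fy=6,interpolation=cv2.INTER_CUBIC))"
```

```text
(no output)
```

View pics/c7.png

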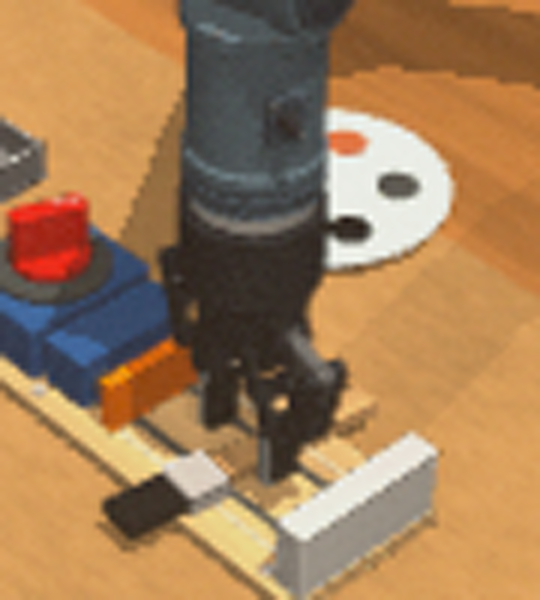

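>>> play_rows(jaw=[0.55, 0.55, 0.55, 0.55, 0.55], slide=[[0, 0, 0.002], [0, 0, 0.002], [0, 0, 0.002], [0, 0, 0], [0, 0, 0]], angular=[[0, 0, 0], [0, 0, 0], [0, 0, 0], [0, 0, 0], [0, 0, 0]])

```text
time_s: 7.9
ee_pos: [0.4812, -0.0056, -0.0218]
orientation: [-0.0, -0.665, 0.747, 0.0]
wrist_force: [-0.9, -0.2, -0.1]
opening: 0.0469
```

```bash
python3 -c "
from h import *
f=shot('scene','scene8');i=f['img'];cv2.imwrite('pics/c8.png',cv2.resize(i[130:230,220:310],None,fx=6,fy=6,interpolation=cv2.INTER_CUBIC))
c=Cam('scene8')
for z in (0,.012,.02,.03): print(z,((c.px([(.479,.0175,z),(.4835,-.029,z)])-[220,130]+.5)*6).round())"
```

```text
0 [[275. 502.]
 [213. 461.]]
0.012 [[276. 487.]
 [213. 446.]]
0.02 [[276. 476.]
 [213. 435.]]
0.03 [[277. 462.]
 [213. 422.]]
```

View pics/c8.png

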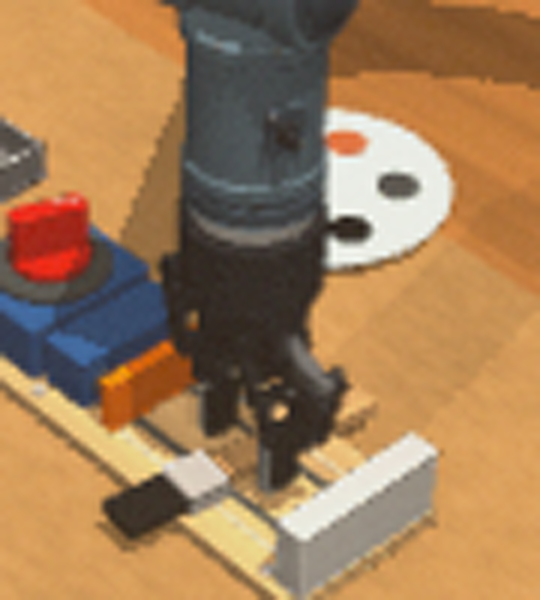

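>>> play_rows(jaw=[0.55, 0.05, 0.05, 0.05, 0.05, 0.05, 0.05, 0.05], slide=[[0, 0, -0.002], [0, 0, 0], [0, 0, 0], [0, 0, 0], [0, 0, 0], [0, 0, 0], [0, 0, 0], [0, 0, 0]], angular=[[0, 0, 0], [0, 0, 0], [0, 0, 0], [0, 0, 0], [0, 0, 0], [0, 0, 0], [0, 0, 0], [0, 0, 0]], newtons=40)

```text
time_s: 8.75
ee_pos: [0.4817, -0.0056, -0.0194]
orientation: [0.0, -0.665, 0.747, -0.0]
wrist_force: [-0.0, 0.1, 3.1]
opening: 0.0166
```

```bash
python3 plan.py .5075 -.339 .13 -1.495
```

```text
t 8.8 pos [ 0.4817 -0.0056 -0.0194] jawyaw -1.686 tilt [ 0.001  0.    -1.   ] F [-0.   0.1  3.1] Tz [-0.04  0.14  0.03] open 0.0166 q7 -1.97 q [0.25, 0.42, -0.37, 2.12, 0.24, 0.64, -1.97]
 turn tool z -0.191 (world 0.191)
 after turn slide: tx 0.3344 ty -0.0004 tz -0.1494  (dist 0.366)
```

>>> play_rows(jaw=[0.05, 0.05, 0.05, 0.05, 0.05, 0.05, 0.05, 0.05, 0.05, 0.05, 0.05, 0.05, 0.05, 0.05, 0.05, 0.05, 0.05, 0.05, 0.05, 0.05], slide=[[0, 0, -0.01], [0, 0, -0.03], [0, 0, -0.03], [0, 0, -0.03], [0, 0, -0.03], [0, 0, 0], [0, 0, 0], [0.02, 0, 0], [0.035, 0, 0], [0.035, 0, 0], [0.035, 0, 0], [0.035, 0, 0], [0.035, 0, 0], [0.035, 0, 0], [0.035, 0, 0], [0.035, 0, 0], [0.0344, 0, 0], [0, 0, 0], [0, 0, 0], [0, 0, 0]], angular=[[0, 0, 0], [0, 0, 0], [0, 0, 0], [0, 0, 0], [0, 0, 0], [0, 0, -0.095], [0, 0, -0.095], [0, 0, 0], [0, 0, 0], [0, 0, 0], [0, 0, 0], [0, 0, 0], [0, 0, 0], [0, 0, 0], [0, 0, 0], [0, 0, 0], [0, 0, 0], [0, 0, 0], [0, 0, 0], [0, 0, 0]])

```text
time_s: 10.75
ee_pos: [0.5061, -0.3372, 0.1098]
orientation: [-0.0, 0.734, -0.68, -0.001]
wrist_force: [0.0, 0.6, -0.8]
opening: 0.0161
```

```bash
python3 plan.py .5075 -.339 -.023 -1.495;  python3 -c "
from h import *
shot('scene','scene9');shot('top','top9')"
```

```text
t 10.8 pos [ 0.5061 -0.3372  0.1098] jawyaw -1.494 tilt [-0.001  0.002 -1.   ] F [ 0.   0.6 -0.8] Tz [ 0.04  0.01 -0.01] open 0.0161 q7 -1.06 q [0.72, 0.41, -0.25, 1.76, 0.11, 0.99, -1.06]
 turn tool z 0.001 (world -0.001)
 after turn slide: tx 0.0020 ty -0.0013 tz 0.1328  (dist 0.133)
```

View pics/scene9.png

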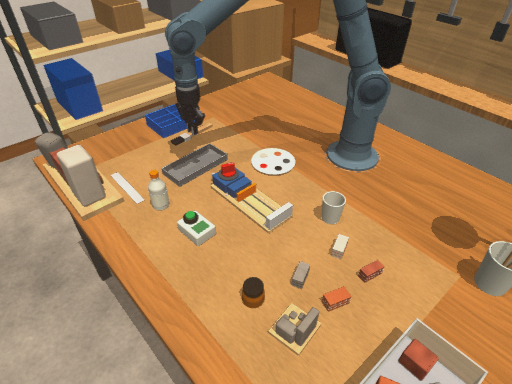

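View pics/top9.png

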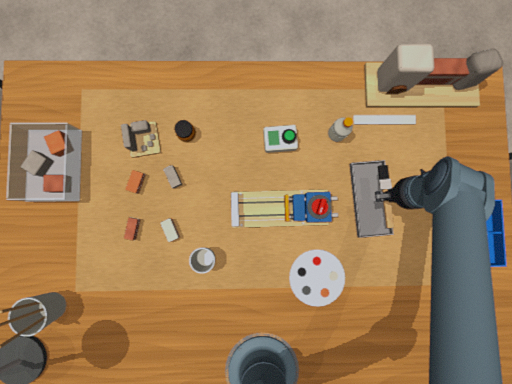

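>>> play_rows(jaw=[0.05, 0.05, 0.05, 0.05, 0.05, 0.05, 0.05, 0.05, 0.05, 0.05], slide=[[0.002, -0.001, 0], [0, 0, 0.03], [0, 0, 0.03], [0, 0, 0.03], [0, 0, 0.02], [0, 0, 0.01], [0, 0, 0.005], [0, 0, 0], [0, 0, 0], [0, 0, 0]], angular=[[0, 0, 0], [0, 0, 0], [0, 0, 0], [0, 0, 0], [0, 0, 0], [0, 0, 0], [0, 0, 0], [0, 0, 0], [0, 0, 0], [0, 0, 0]])

```text
time_s: 11.85
ee_pos: [0.5086, -0.3418, -0.0132]
orientation: [-0.0, 0.733, -0.68, 0.001]
wrist_force: [0.7, 0.5, -0.3]
opening: 0.0164
```

```bash
python3 plan.py .5075 -.339 -.023 -1.495;  python3 -c "
from h import *
f=shot('scene','scene10');f2=shot('top','top10')
k=lambda i,n:cv2.imwrite(n,cv2.resize(i,None,fx=5,fy=5,interpolation=cv2.INTER_CUBIC))
k(f['img'][110:200,140:260],'pics/e1.png');k(f2['img'][150:250,330:430],'pics/e2.png')"
```

```text
t 11.8 pos [ 0.5086 -0.3418 -0.0132] jawyaw -1.496 tilt [ 0.002 -0.002 -1.   ] F [ 0.7  0.5 -0.3] Tz [ 0.04  0.   -0.05] open 0.0164 q7 -1.10 q [0.7, 0.57, -0.22, 1.81, 0.17, 0.77, -1.1]
 turn tool z -0.001 (world 0.001)
 after turn slide: tx -0.0028 ty 0.0009 tz 0.0098  (dist 0.010)
```

View pics/e1.png

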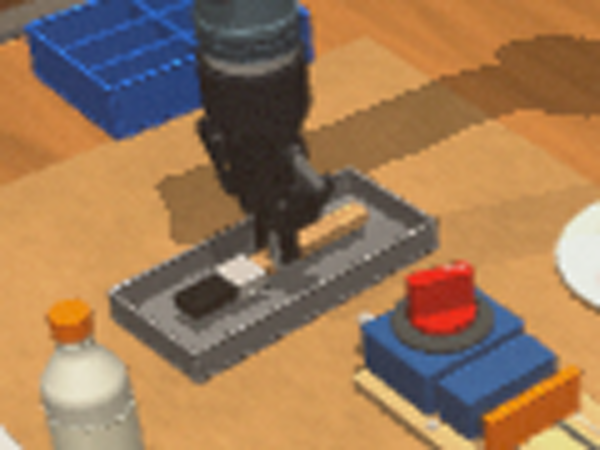

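View pics/e2.png

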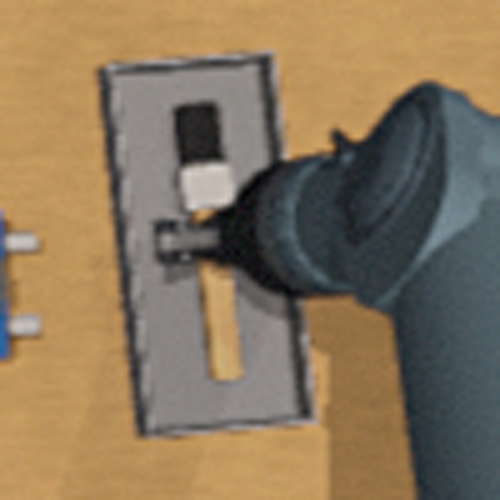

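>>> play_rows(jaw=[0.05, 0.05, 0.05, 0.05, 0.4, 0.5, 0.5, 0.5, 0.5, 0.5, 0.5, 0.5, 0.5], slide=[[0, 0, 0.005], [0, 0, 0.004], [0, 0, 0], [0, 0, 0], [0, 0, 0], [0, 0, 0], [0, 0, 0], [0, 0, 0], [0, 0, -0.02], [0, 0, -0.05], [0, 0, -0.05], [0, 0, -0.03], [0, 0, 0]], angular=[[0, 0, 0], [0, 0, 0], [0, 0, 0], [0, 0, 0], [0, 0, 0], [0, 0, 0], [0, 0, 0], [0, 0, 0], [0, 0, 0], [0, 0, 0], [0, 0, 0], [0, 0, 0], [0, 0, 0]])

```text
time_s: 13.25
ee_pos: [0.512, -0.3437, 0.1332]
orientation: [-0.001, 0.733, -0.68, 0.006]
wrist_force: [0.7, 0.2, -0.4]
opening: 0.0426
```

```bash
python3 -c "
from h import *
f=shot('scene','scene11');f2=shot('top','top11')
k=lambda i,n:cv2.imwrite(n,cv2.resize(i,None,fx=5,fy=5,interpolation=cv2.INTER_CUBIC))
k(f['img'][110:200,140:260],'pics/e3.png');k(f2['img'][150:250,330:430],'pics/e4.png')
c=Cam('top10');print(c.w(((np.array([(227,378),(197,105),(212,241)])+.5)/5-.5)+[330,150],.03))"; python3 plan.py;python3 blk.py top11 scene11
```

```text
[[ 0.42329211 -0.34923469  0.03      ]
 [ 0.58993846 -0.33701868  0.03      ]
 [ 0.50640799 -0.34317571  0.03      ]]
t 13.3 pos [ 0.5079 -0.3414  0.1273] jawyaw -1.496 tilt [ 0.002 -0.001 -1.   ] F [-0.8 -0.1 -0.2] Tz [ 0.07  0.02 -0.  ] open 0.0425 q7 -1.06 q [0.73, 0.39, -0.25, 1.74, 0.11, 1.02, -1.06]
 after turn slide: tx 0.0000 ty -0.0000 tz -0.0000  (dist 0.000)
top11 terra 0.5632 0.3748 yaw -0.322 L 62.454983 32.413345 1913.25
top11 grey 0.5778 0.2633 yaw 0.428 L 63.874184 30.54878 1771.25
top11 grey 0.3337 0.1614 yaw 0.573 L 67.87428 50.024757 1363.5
top11 cream 0.4775 0.0756 yaw 0.019 L 97.746765 18.02512 1638.5
top11 cream 0.4172 0.2701 yaw 0.381 L 60.908047 30.17554 1627.25
scene11 terra 0.5653 0.379 yaw -0.326 L 63.987576 35.00881 2136.75
scene11 grey 0.6714 0.3759 yaw 0.172 L 71.74355 19.95576 1216.5
scene11 grey 0.5808 0.2682 yaw 0.44 L 61.52767 29.08728 1557.25
scene11 cream 0.461 0.0613 yaw 0.012 L 101.57871 22.103247 2050.5
scene11 cream 0.4199 0.2734 yaw 0.396 L 64.12767 31.451588 1893.25
```

View pics/e3.png

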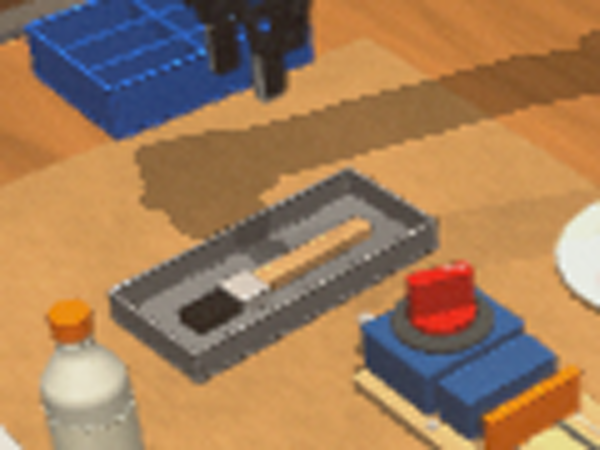

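View pics/top11.png

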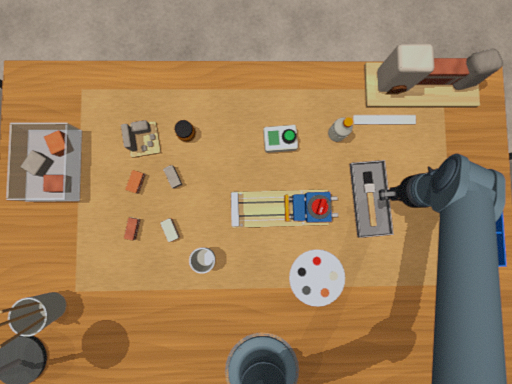

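```bash
python3 plan.py .4186 .2718 .11 .39
```

```text
t 13.3 pos [ 0.5079 -0.3414  0.1273] jawyaw -1.496 tilt [ 0.002 -0.001 -1.   ] F [-0.8 -0.1 -0.2] Tz [ 0.07  0.02 -0.  ] open 0.0425 q7 -1.06 q [0.73, 0.39, -0.25, 1.74, 0.11, 1.02, -1.06]
 turn tool z 1.256 (world -1.256)
 after turn slide: tx -0.1506 ty 0.6011 tz 0.0173  (dist 0.620)
```

```bash
sed -i "s|d=(yaw-cy+np.pi/2)%np.pi-np.pi/2|d=(yaw-cy+np.pi)%(2*np.pi)-np.pi|" plan.py; python3 plan.py .4186 .2718 .11 .39
```

```text
t 13.3 pos [ 0.5079 -0.3414  0.1273] jawyaw -1.496 tilt [ 0.002 -0.001 -1.   ] F [-0.8 -0.1 -0.2] Tz [ 0.07  0.02 -0.  ] open 0.0425 q7 -1.06 q [0.73, 0.39, -0.25, 1.74, 0.11, 1.02, -1.06]
 turn tool z -1.886 (world 1.886)
 after turn slide: tx 0.1506 ty -0.6011 tz 0.0173  (dist 0.620)
```

>>> play_rows(jaw=[0.5, 0.5, 0.5, 0.5, 0.6, 0.6, 1, 1, 1, 1, 1, 1, 1, 1, 1, 1, 1, 1, 1, 1], slide=[[0, 0, 0], [0, 0, 0], [0, 0, 0], [0, 0, 0], [0, 0, 0], [0, 0, 0], [0, 0, 0], [0, 0, 0], [0, 0, 0], [0, 0, 0], [0, 0, 0], [0, 0, 0], [0, 0, 0], [0.01, -0.04, 0], [0.01, -0.04, 0], [0.01, -0.04, 0], [0.01, -0.04, 0], [0.01, -0.04, 0], [0.01, -0.04, 0], [0.01, -0.04, 0]], angular=[[0, 0, -0.145], [0, 0, -0.145], [0, 0, -0.145], [0, 0, -0.145], [0, 0, -0.145], [0, 0, -0.145], [0, 0, -0.145], [0, 0, -0.145], [0, 0, -0.145], [0, 0, -0.145], [0, 0, -0.145], [0, 0, -0.145], [0, 0, -0.145], [0, 0, 0], [0, 0, 0], [0, 0, 0], [0, 0, 0], [0, 0, 0], [0, 0, 0], [0, 0, 0]])

```text
time_s: 15.35
ee_pos: [0.4634, -0.0537, 0.1242]
orientation: [-0.001, 0.981, 0.193, -0.002]
wrist_force: [0.3, 0.2, -0.2]
opening: 0.0856
```

>>> play_rows(jaw=[1, 1, 1, 1, 1, 1, 1, 1, 1, 1, 1], slide=[[0.01, -0.04, 0], [0.01, -0.04, 0], [0.01, -0.04, 0], [0.01, -0.04, 0], [0.01, -0.04, 0], [0.01, -0.04, 0], [0.01, -0.04, 0], [0.01, -0.04, 0.0], [0, 0, 0], [0, 0, 0], [0, 0, 0]], angular=[[0, 0, 0], [0, 0, 0], [0, 0, 0], [0, 0, 0], [0, 0, 0], [0, 0, 0], [0, 0, 0], [0, 0, 0], [0, 0, 0], [0, 0, 0], [0, 0, 0]])

```text
time_s: 16.45
ee_pos: [0.4179, 0.269, 0.1247]
orientation: [0.001, 0.981, 0.193, -0.002]
wrist_force: [0.5, -0.2, -0.4]
opening: 0.0853
```

```bash
python3 plan.py .4186 .2718 .03 .39; python3 -c "
from h import *
f=shot('scene','scene12');f2=shot('top','top12')
k=lambda i,n:cv2.imwrite(n,cv2.resize(i,None,fx=5,fy=5,interpolation=cv2.INTER_CUBIC))
k(f['img'][170:270,280:400],'pics/e5.png');k(f2['img'][170:290,100:220],'pics/e6.png')
"
```

```text
t 16.4 pos [0.4179 0.269  0.1247] jawyaw 0.388 tilt [-0.003 -0.002 -1.   ] F [ 0.5 -0.2 -0.4] Tz [ 0.   -0.03 -0.09] open 0.0853 q7 -0.52 q [0.19, 0.31, -0.95, 1.99, 0.3, 1.0, -0.52]
 turn tool z -0.002 (world 0.002)
 after turn slide: tx 0.0017 ty -0.0024 tz 0.0947  (dist 0.095)
```

View pics/e5.png

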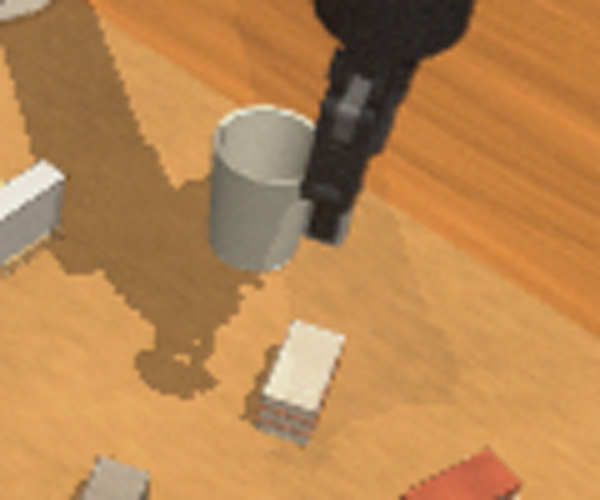

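View pics/e6.png

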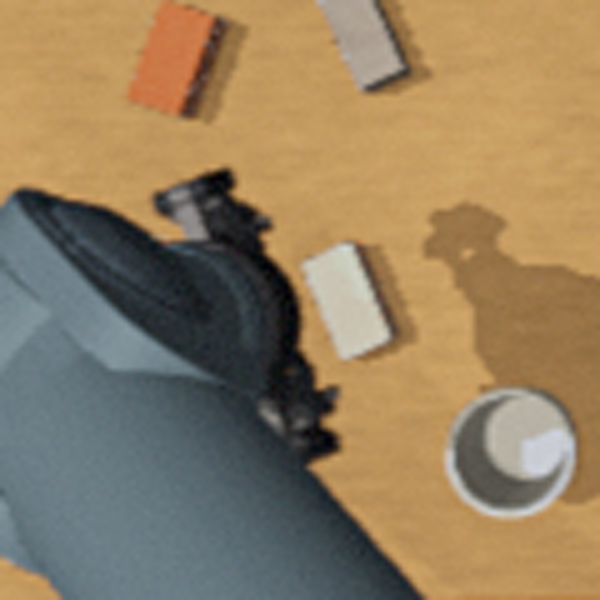

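>>> play_rows(jaw=[1, 1, 1, 1, 1, 1, 1, 1, 1, 1], slide=[[0.0017, -0.0024, 0], [0, 0, 0.04], [0, 0, 0.04], [0, 0, 0.03], [0, 0, 0.02], [0, 0, 0.01], [0, 0, 0.005], [0, 0, 0.005], [0, 0, 0], [0, 0, 0]], angular=[[0, 0, 0], [0, 0, 0], [0, 0, 0], [0, 0, 0], [0, 0, 0], [0, 0, 0], [0, 0, 0], [0, 0, 0], [0, 0, 0], [0, 0, 0]], newtons=60)

```text
time_s: 17.55
ee_pos: [0.4201, 0.2744, -0.0229]
orientation: [-0.0, 0.981, 0.193, 0.001]
wrist_force: [1.0, 0.7, 0.6]
opening: 0.0855
```

```bash
python3 plan.py .4186 .2718 -.03 .39; python3 -c "
from h import *
f=shot('scene','scene13')
k=lambda i,n:cv2.imwrite(n,cv2.resize(i,None,fx=5,fy=5,interpolation=cv2.INTER_CUBIC))
k(f['img'][170:270,280:400],'pics/e7.png')
"
```

```text
t 17.6 pos [ 0.4201  0.2744 -0.0229] jawyaw 0.389 tilt [ 0.002  0.001 -1.   ] F [1.  0.7 0.6] Tz [ 0.05 -0.    0.07] open 0.0855 q7 -0.74 q [0.0, 0.56, -0.77, 2.06, 0.57, 0.75, -0.74]
 turn tool z -0.001 (world 0.001)
 after turn slide: tx -0.0024 ty 0.0018 tz 0.0071  (dist 0.008)
```

View pics/e7.png

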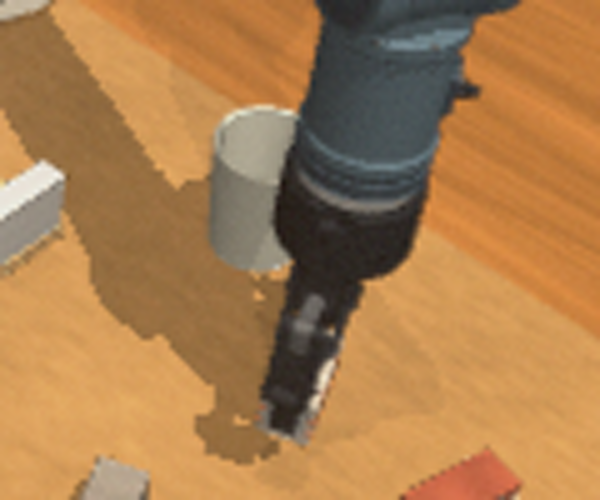

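>>> play_rows(jaw=[1, 1, 1, 1, 0.5, 0.5, 0.5, 0.5, 0.5, 0.5], slide=[[-0.0024, 0.0018, 0], [0, 0, 0.004], [0, 0, 0.003], [0, 0, 0], [0, 0, 0], [0, 0, 0], [0, 0, 0], [0, 0, 0], [0, 0, 0], [0, 0, 0]], angular=[[0, 0, 0], [0, 0, 0], [0, 0, 0], [0, 0, 0], [0, 0, 0], [0, 0, 0], [0, 0, 0], [0, 0, 0], [0, 0, 0], [0, 0, 0]], newtons=60)

```text
time_s: 18.6
ee_pos: [0.4182, 0.2719, -0.0303]
orientation: [-0.0, 0.981, 0.193, 0.0]
wrist_force: [0.3, 0.2, 3.8]
opening: 0.0626
```

```bash
python3 plan.py - - .07 ; python3 -c "
y=.125-.016-.004
print(.481-.02*y,-.0587+y)"
```

```text
t 18.6 pos [ 0.4182  0.2719 -0.0303] jawyaw 0.389 tilt [ 0.001  0.001 -1.   ] F [0.3 0.2 3.8] Tz [ 0.09  0.12 -0.03] open 0.0626 q7 -0.75 q [-0.0, 0.56, -0.76, 2.07, 0.58, 0.73, -0.75]
 after turn slide: tx 0.0000 ty 0.0000 tz -0.1003  (dist 0.100)
0.4789 0.046299999999999994
```

>>> play_rows(jaw=[0.5, 0.5, 0.5, 0.5, 0.5, 0.5, 0.5, 0.5, 0.5, 0.5, 0.5], slide=[[0, 0, -0.01], [0, 0, -0.03], [0, 0, -0.03], [0, 0, -0.03], [0, 0, 0], [0, 0, 0], [0, 0, 0], [0, 0, 0], [0, 0, 0], [0, 0, 0], [0, 0, 0]], angular=[[0, 0, 0], [0, 0, 0], [0, 0, 0], [0, 0, 0], [0, 0, 0.123], [0, 0, 0.123], [0, 0, 0.123], [0, 0, 0], [0, 0, 0], [0, 0, 0], [0, 0, 0]])

```text
time_s: 19.7
ee_pos: [0.4175, 0.2712, 0.0691]
orientation: [0.0, 1.0, 0.011, -0.0]
wrist_force: [-0.9, 0.0, -0.9]
opening: 0.0627
```

```bash
python3 plan.py .4789 .0463 .07 .02
```

```text
t 19.7 pos [0.4175 0.2712 0.0691] jawyaw 0.021 tilt [-0.001 -0.    -1.   ] F [-0.9  0.  -0.9] Tz [0.04 0.03 0.01] open 0.0627 q7 -0.93 q [0.07, 0.37, -0.82, 2.03, 0.35, 0.88, -0.93]
 turn tool z 0.001 (world -0.001)
 after turn slide: tx 0.0569 ty 0.2261 tz -0.0009  (dist 0.233)
```

>>> play_rows(jaw=[0.5, 0.5, 0.5, 0.5, 0.5, 0.5, 0.5, 0.5, 0.5, 0.5, 0.5], slide=[[0.0071, 0.028, 0], [0.0071, 0.028, 0], [0.0071, 0.028, 0], [0.0071, 0.028, 0], [0.0071, 0.028, 0], [0.0071, 0.028, 0], [0.0071, 0.028, 0], [0.0071, 0.03, 0], [0, 0, 0], [0, 0, 0], [0, 0, 0]], angular=[[0, 0, 0], [0, 0, 0], [0, 0, 0], [0, 0, 0], [0, 0, 0], [0, 0, 0], [0, 0, 0], [0, 0, 0], [0, 0, 0], [0, 0, 0], [0, 0, 0]])

```text
time_s: 20.8
ee_pos: [0.4787, 0.0478, 0.0693]
orientation: [-0.0, 1.0, 0.011, -0.0]
wrist_force: [0.2, 0.4, -1.6]
opening: 0.0628
```

```bash
python3 plan.py .4789 .0463 -.018 .02; python3 -c "
from h import *
f=shot('scene','scene14');f2=shot('top','top14')
k=lambda i,n:cv2.imwrite(n,cv2.resize(i,None,fx=5,fy=5,interpolation=cv2.INTER_CUBIC))
k(f['img'][130:240,200:320],'pics/e8.png')
"
```

```text
t 20.8 pos [0.4787 0.0478 0.0693] jawyaw 0.022 tilt [-0.     0.001 -1.   ] F [ 0.2  0.4 -1.6] Tz [0.02 0.04 0.04] open 0.0628 q7 -0.40 q [0.5, 0.32, -0.76, 2.07, 0.29, 0.86, -0.4]
 turn tool z 0.002 (world -0.002)
 after turn slide: tx 0.0001 ty 0.0015 tz 0.0873  (dist 0.087)
```

View pics/e8.png

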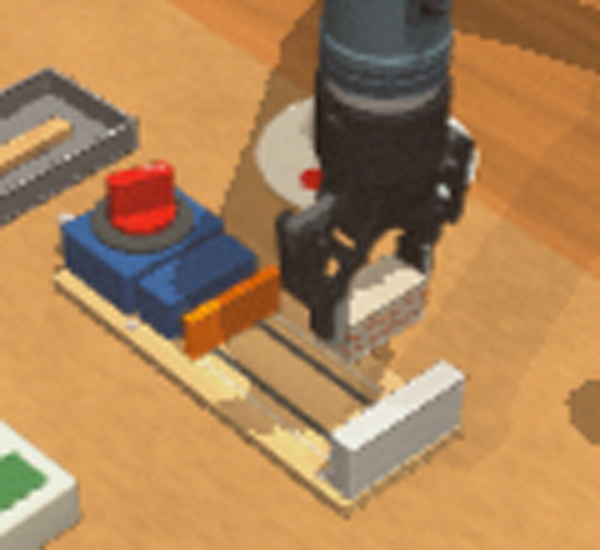

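View pics/top14.png

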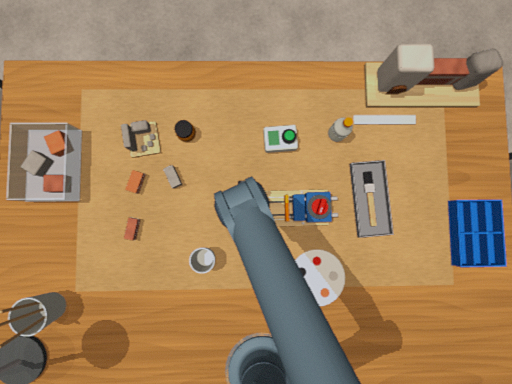

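>>> play_rows(jaw=[0.5, 0.5, 0.5, 0.5, 0.5, 0.5, 0.5, 0.5, 0.5], slide=[[0, 0.003, 0], [0, 0, 0.03], [0, 0, 0.03], [0, 0, 0.015], [0, 0, 0.005], [0, 0, 0.004], [0, 0, 0], [0, 0, 0], [0, 0, 0]], angular=[[0, 0, 0], [0, 0, 0], [0, 0, 0], [0, 0, 0], [0, 0, 0], [0, 0, 0], [0, 0, 0], [0, 0, 0], [0, 0, 0]])

```text
time_s: 21.8
ee_pos: [0.4802, 0.0435, -0.0138]
orientation: [0.0, 1.0, 0.01, 0.001]
wrist_force: [0.3, 0.0, -2.1]
opening: 0.063
```

```bash
python3 plan.py .4789 .0463 -.018 .02; python3 -c "
from h import *
f=shot('scene','scene15')
k=lambda i,n:cv2.imwrite(n,cv2.resize(i,None,fx=5,fy=5,interpolation=cv2.INTER_CUBIC))
k(f['img'][130:240,200:320],'pics/e9.png')
"
```

```text
t 21.8 pos [ 0.4802  0.0435 -0.0138] jawyaw 0.020 tilt [ 0.002 -0.    -1.   ] F [ 0.3  0.  -2.1] Tz [-0.03 -0.02  0.04] open 0.0630 q7 -0.53 q [0.41, 0.47, -0.66, 2.11, 0.44, 0.7, -0.53]
 turn tool z -0.000 (world 0.000)
 after turn slide: tx -0.0012 ty -0.0028 tz 0.0042  (dist 0.005)
```

View pics/e9.png

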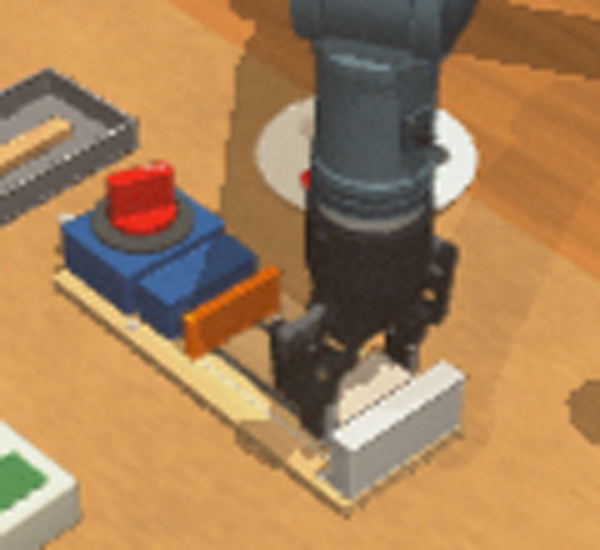

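>>> play_rows(jaw=[0.5, 0.5, 0.5, 0.5, 0.5, 0.5, 0.5], slide=[[-0.001, 0, 0.0032], [0, 0, 0], [0, -0.001, 0], [0, -0.001, 0], [0, -0.001, 0], [0, 0, 0], [0, 0, 0]], angular=[[0, 0, 0], [0, 0, 0], [0, 0, 0], [0, 0, 0], [0, 0, 0], [0, 0, 0], [0, 0, 0]])

```text
time_s: 22.55
ee_pos: [0.4781, 0.0466, -0.0179]
orientation: [-0.0, 1.0, 0.01, 0.0]
wrist_force: [-0.0, 0.5, -1.7]
opening: 0.0628
```

>>> play_rows(jaw=[0.5, 0.5, 0.5, 0.5], slide=[[0, -0.001, 0], [0, -0.001, 0], [0, 0, 0], [0, 0, 0]], angular=[[0, 0, 0], [0, 0, 0], [0, 0, 0], [0, 0, 0]])

```text
time_s: 22.95
ee_pos: [0.478, 0.0485, -0.0179]
orientation: [-0.0, 1.0, 0.01, -0.0]
wrist_force: [0.4, 1.1, -1.3]
opening: 0.0631
```

>>> play_rows(jaw=[0.5, 0.5, 0.5, 0.5], slide=[[0, -0.001, 0], [0, -0.001, 0], [0, 0, 0], [0, 0, 0]], angular=[[0, 0, 0], [0, 0, 0], [0, 0, 0], [0, 0, 0]])

```text
time_s: 23.35
ee_pos: [0.478, 0.0505, -0.0179]
orientation: [-0.0, 1.0, 0.01, 0.0]
wrist_force: [0.2, -0.7, -1.6]
opening: 0.0627
```

>>> play_rows(jaw=[0.5, 0.5, 0.5, 0.5], slide=[[0, -0.001, 0], [0, -0.001, 0], [0, 0, 0], [0, 0, 0]], angular=[[0, 0, 0], [0, 0, 0], [0, 0, 0], [0, 0, 0]])

```text
time_s: 23.75
ee_pos: [0.4779, 0.0505, -0.0179]
orientation: [0.001, 1.0, 0.009, -0.0]
wrist_force: [-0.3, -6.8, 0.0]
opening: 0.0632
```

>>> play_rows(jaw=[0.5, 0.5, 0.5, 0.5, 1, 1, 1, 1, 1, 1, 1, 1], slide=[[0, 0.0023, 0], [0, 0, 0.0008], [0, 0, 0], [0, 0, 0], [0, 0, 0], [0, 0, 0], [0, 0, 0], [0, 0, 0], [0, 0, -0.03], [0, 0, -0.05], [0, 0, -0.03], [0, 0, 0]], angular=[[0, 0, 0], [0, 0, 0], [0, 0, 0], [0, 0, 0], [0, 0, 0], [0, 0, 0], [0, 0, 0], [0, 0, 0], [0, 0, 0], [0, 0, 0], [0, 0, 0], [0, 0, 0]])

```text
time_s: 24.95
ee_pos: [0.4826, 0.0512, 0.0959]
orientation: [0.0, 1.0, 0.01, 0.005]
wrist_force: [0.3, 0.3, 0.9]
opening: 0.0855
```

```bash
python3 plan.py .424 .3844 .09 -.172; python3 -c "
from h import *
f=shot('scene','scene16');shot('top','top16')
k=lambda i,n:cv2.imwrite(n,cv2.resize(i,None,fx=5,fy=5,interpolation=cv2.INTER_CUBIC))
k(f['img'][130:240,200:320],'pics/e10.png')
"; python3 blk.py top16 scene16
```

```text
t 24.9 pos [0.4826 0.0512 0.0959] jawyaw 0.020 tilt [ 0.01  0.   -1.  ] F [0.3 0.3 0.9] Tz [-0.03 -0.03  0.01] open 0.0855 q7 -0.38 q [0.52, 0.28, -0.79, 2.05, 0.25, 0.9, -0.38]
 turn tool z 0.192 (world -0.192)
 after turn slide: tx -0.1147 ty -0.3183 tz 0.0059  (dist 0.338)
top16 terra 0.563 0.3749 yaw -0.331 L 62.75519 32.286327 1924.75
top16 terra 0.4222 0.3832 yaw -0.199 L 61.965706 26.19723 1270.5
top16 grey 0.7024 0.4023 yaw 0.165 L 70.93817 18.823683 1213.0
top16 grey 0.5774 0.263 yaw 0.433 L 64.69433 30.389788 1790.75
top16 grey 0.4536 0.1083 yaw 0.406 L 140.16039 28.68484 2934.25
top16 grey 0.3339 0.1618 yaw 0.628 L 66.32996 49.204144 1309.75
scene16 terra 0.5653 0.3793 yaw -0.322 L 64.19423 34.943157 2143.25
scene16 grey 0.671 0.376 yaw 0.154 L 70.747505 20.237436 1217.5
scene16 grey 0.5813 0.2686 yaw 0.44 L 61.607506 28.84776 1426.5
scene16 cream 0.4611 0.0608 yaw 0.021 L 101.57224 22.858091 2114.0
```

View pics/e10.png

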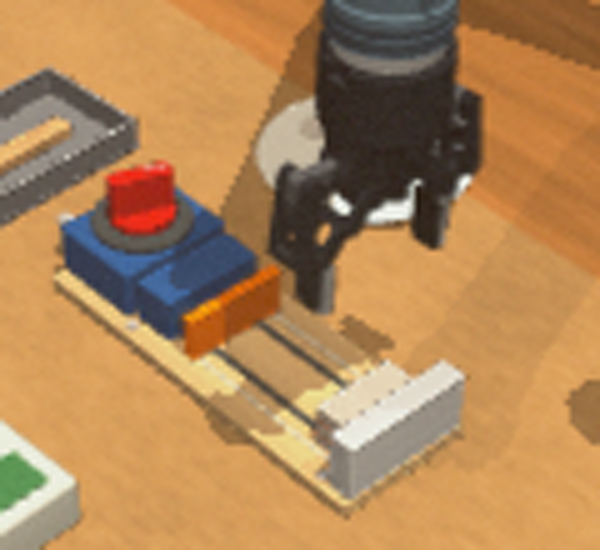

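>>> play_rows(jaw=[1, 1, 1, 1, 1, 1, 1, 1, 1, 1, 1, 1, 1, 1], slide=[[0, 0, 0], [0, 0, 0], [-0.0147, -0.0397, 0], [-0.0147, -0.0397, 0], [-0.0147, -0.0397, 0], [-0.0147, -0.0397, 0], [-0.0147, -0.0397, 0], [-0.0147, -0.0397, 0], [-0.0147, -0.0397, 0], [-0.0147, -0.0397, 0], [0, 0, 0], [0, 0, 0], [0, 0, 0], [0, 0, 0]], angular=[[0, 0, 0.1], [0, 0, 0.1], [0, 0, 0], [0, 0, 0], [0, 0, 0], [0, 0, 0], [0, 0, 0], [0, 0, 0], [0, 0, 0], [0, 0, 0], [0, 0, 0], [0, 0, 0], [0, 0, 0], [0, 0, 0]])

```text
time_s: 26.45
ee_pos: [0.4197, 0.3812, 0.0901]
orientation: [0.001, 0.996, -0.091, -0.0]
wrist_force: [-0.4, 0.7, -0.3]
opening: 0.0854
```

```bash
python3 plan.py .4236 .3845 -.030 -.18; python3 -c "
from h import *
f=shot('scene','scene17')
k=lambda i,n:cv2.imwrite(n,cv2.resize(i,None,fx=5,fy=5,interpolation=cv2.INTER_CUBIC))
k(f['img'][180:300,300:420],'pics/e11.png')
"; python3 blk.py scene17
```

```text
t 26.4 pos [0.4197 0.3812 0.0901] jawyaw -0.183 tilt [-0.001 -0.002 -1.   ] F [-0.4  0.7 -0.3] Tz [-0.01 -0.    0.04] open 0.0854 q7 -1.31 q [-0.15, 0.47, -0.81, 1.85, 0.41, 0.99, -1.31]
 turn tool z -0.003 (world 0.003)
 after turn slide: tx 0.0033 ty -0.0040 tz 0.1201  (dist 0.120)
scene17 terra 0.5654 0.3793 yaw -0.325 L 63.95842 35.028885 2145.0
scene17 grey 0.6711 0.3759 yaw 0.172 L 70.978096 20.411005 1238.5
scene17 cream 0.4612 0.0618 yaw 0.0 L 102.0 23.0 2177.5
```

View pics/e11.png

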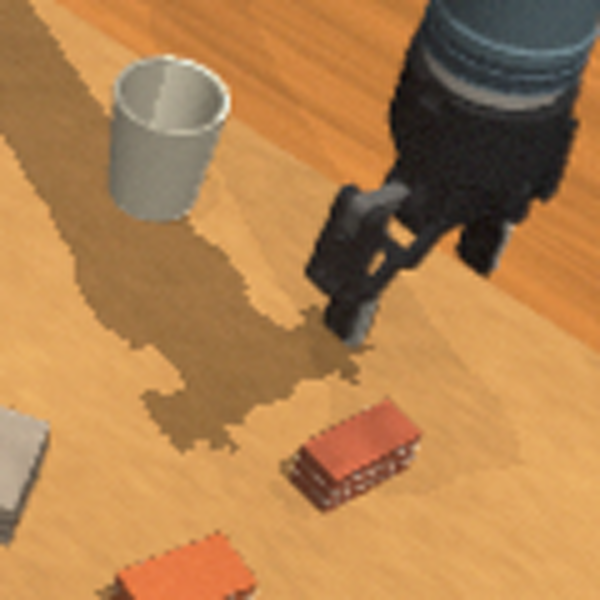

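>>> play_rows(jaw=[1, 1, 1, 1, 1, 1, 1, 1, 1, 1, 0.5, 0.5, 0.5, 0.5, 0.5, 0.5], slide=[[0.0033, -0.004, 0], [0, 0, 0.03], [0, 0, 0.03], [0, 0, 0.02], [0, 0, 0.02], [0, 0, 0.01], [0, 0, 0.005], [0, 0, 0.005], [0, 0, 0], [0, 0, 0], [0, 0, 0], [0, 0, 0], [0, 0, 0], [0, 0, 0], [0, 0, 0], [0, 0, 0]], angular=[[0, 0, 0], [0, 0, 0], [0, 0, 0], [0, 0, 0], [0, 0, 0], [0, 0, 0], [0, 0, 0], [0, 0, 0], [0, 0, 0], [0, 0, 0], [0, 0, 0], [0, 0, 0], [0, 0, 0], [0, 0, 0], [0, 0, 0], [0, 0, 0]])

```text
time_s: 28.1
ee_pos: [0.4239, 0.3881, -0.0275]
orientation: [-0.001, 0.996, -0.09, 0.001]
wrist_force: [-0.1, -0.4, 5.7]
opening: 0.0621
```

```bash
python3 plan.py .4236 .3845 .07 .02; python3 -c "
from h import *
f=shot('scene','scene18')
k=lambda i,n:cv2.imwrite(n,cv2.resize(i,None,fx=5,fy=5,interpolation=cv2.INTER_CUBIC))
k(f['img'][180:300,300:420],'pics/e12.png')
"
```

```text
t 28.1 pos [ 0.4239  0.3881 -0.0275] jawyaw -0.180 tilt [ 0.002  0.002 -1.   ] F [-0.1 -0.4  5.7] Tz [-0.04  0.09 -0.  ] open 0.0621 q7 -1.43 q [-0.25, 0.65, -0.69, 1.89, 0.56, 0.8, -1.43]
 turn tool z -0.200 (world 0.200)
 after turn slide: tx -0.0004 ty 0.0036 tz -0.0975  (dist 0.098)
```

View pics/e12.png

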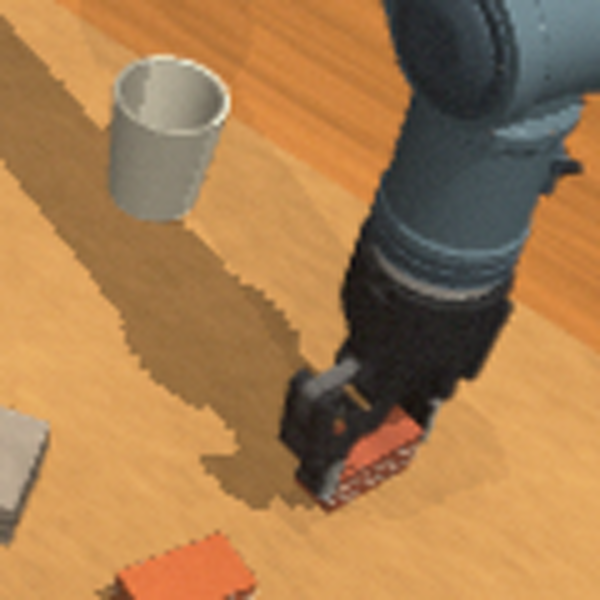

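>>> play_rows(jaw=[0.5, 0.5, 0.5, 0.5, 0.5, 0.5, 0.5, 0.5, 0.5], slide=[[0, 0, -0.01], [0, 0, -0.03], [0, 0, -0.03], [0, 0, -0.03], [0, 0, 0], [0, 0, 0], [0, 0, 0], [0, 0, 0], [0, 0, 0]], angular=[[0, 0, 0], [0, 0, 0], [0, 0, 0], [0, 0, 0], [0, 0, -0.1], [0, 0, -0.1], [0, 0, 0], [0, 0, 0], [0, 0, 0]])

```text
time_s: 29.05
ee_pos: [0.4227, 0.3865, 0.0708]
orientation: [0.0, 1.0, 0.009, -0.0]
wrist_force: [0.7, -0.5, -1.4]
opening: 0.0628
```

```bash
python3 plan.py .4794 .0175 .07 .02
```

```text
t 29.1 pos [0.4227 0.3865 0.0708] jawyaw 0.019 tilt [-0.001 -0.001 -1.   ] F [ 0.7 -0.5 -1.4] Tz [ 0.04 -0.06  0.  ] open 0.0628 q7 -1.15 q [-0.14, 0.52, -0.83, 1.85, 0.46, 0.97, -1.15]
 turn tool z -0.001 (world 0.001)
 after turn slide: tx 0.0493 ty 0.3701 tz 0.0008  (dist 0.373)
```

>>> play_rows(jaw=[0.5, 0.5, 0.5, 0.5, 0.5, 0.5, 0.5, 0.5, 0.5, 0.5, 0.5, 0.5, 0.5, 0.5], slide=[[0.0049, 0.037, 0], [0.0049, 0.037, 0], [0.0049, 0.037, 0], [0.0049, 0.037, 0], [0.0049, 0.037, 0], [0.0049, 0.037, 0], [0.0049, 0.037, 0], [0.0049, 0.037, 0], [0.0049, 0.037, 0], [0.0049, 0.037, 0], [0, 0, 0], [0, 0, 0], [0, 0, 0], [0, 0, 0]], angular=[[0, 0, 0], [0, 0, 0], [0, 0, 0], [0, 0, 0], [0, 0, 0], [0, 0, 0], [0, 0, 0], [0, 0, 0], [0, 0, 0], [0, 0, 0], [0, 0, 0], [0, 0, 0], [0, 0, 0], [0, 0, 0]])

```text
time_s: 30.45
ee_pos: [0.4793, 0.0201, 0.0714]
orientation: [-0.0, 1.0, 0.012, 0.0]
wrist_force: [0.1, 0.5, -1.5]
opening: 0.0629
```

```bash
python3 plan.py .4794 .0175 -.012 .02; python3 -c "
from h import *
f=shot('scene','scene19');f2=shot('top','top19')
k=lambda i,n:cv2.imwrite(n,cv2.resize(i,None,fx=5,fy=5,interpolation=cv2.INTER_CUBIC))
k(f['img'][130:240,200:320],'pics/e13.png')
"
```

```text
t 30.4 pos [0.4793 0.0201 0.0714] jawyaw 0.023 tilt [ 0.     0.001 -1.   ] F [ 0.1  0.5 -1.5] Tz [ 0.03  0.   -0.01] open 0.0629 q7 -0.37 q [0.6, 0.33, -0.82, 2.07, 0.31, 0.87, -0.37]
 turn tool z 0.003 (world -0.003)
 after turn slide: tx 0.0001 ty 0.0026 tz 0.0834  (dist 0.083)
```

View pics/e13.png

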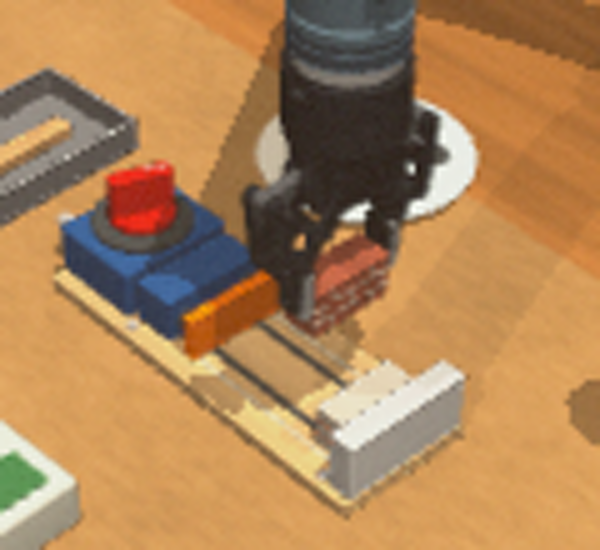

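>>> play_rows(jaw=[0.5, 0.5, 0.5, 0.5, 0.5, 0.5, 0.5, 0.5, 0.5, 0.5], slide=[[0, 0.0026, 0], [0, 0, 0.03], [0, 0, 0.03], [0, 0, 0.015], [0, 0, 0.005], [0, 0, 0.005], [0, 0, 0], [0, 0, 0], [0, 0, 0], [0, 0, 0]], angular=[[0, 0, 0.003], [0, 0, 0], [0, 0, 0], [0, 0, 0], [0, 0, 0], [0, 0, 0], [0, 0, 0], [0, 0, 0], [0, 0, 0], [0, 0, 0]])

```text
time_s: 31.55
ee_pos: [0.4803, 0.0154, -0.013]
orientation: [0.0, 1.0, 0.008, 0.001]
wrist_force: [-0.2, -0.4, -2.1]
opening: 0.0626
```

```bash
python3 plan.py .4794 .0175 -.0165 .02; python3 -c "
from h import *
f=shot('scene','scene20')
k=lambda i,n:cv2.imwrite(n,cv2.resize(i,None,fx=5,fy=5,interpolation=cv2.INTER_CUBIC))
k(f['img'][130:240,200:320],'pics/e14.png')
"
```

```text
t 31.6 pos [ 0.4803  0.0154 -0.013 ] jawyaw 0.017 tilt [ 0.001 -0.    -1.   ] F [-0.2 -0.4 -2.1] Tz [ 0.01 -0.05 -0.  ] open 0.0626 q7 -0.50 q [0.51, 0.48, -0.71, 2.11, 0.48, 0.71, -0.5]
 turn tool z -0.003 (world 0.003)
 after turn slide: tx -0.0008 ty -0.0021 tz 0.0035  (dist 0.004)
```

View pics/e14.png

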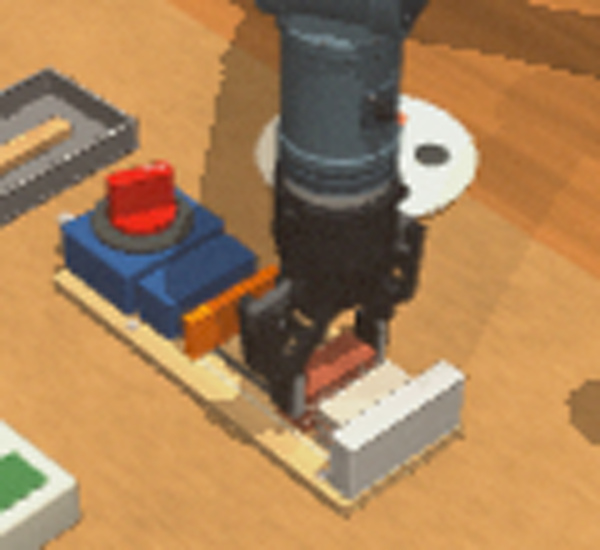

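>>> play_rows(jaw=[0.5, 0.5, 0.5, 0.5, 0.5, 0.5, 0.5, 0.5], slide=[[-0.0008, 0, 0.002], [0, -0.001, 0.001], [0, -0.001, 0], [0, -0.001, 0], [0, -0.001, 0], [0, 0, 0], [0, 0, 0], [0, 0, 0]], angular=[[0, 0, -0.003], [0, 0, 0], [0, 0, 0], [0, 0, 0], [0, 0, 0], [0, 0, 0], [0, 0, 0], [0, 0, 0]])

```text
time_s: 32.4
ee_pos: [0.4797, 0.0169, -0.0155]
orientation: [0.002, 1.0, 0.009, 0.0]
wrist_force: [-1.0, -4.4, 7.6]
opening: 0.0629
```

>>> play_rows(jaw=[0.5, 0.5, 0.5, 0.5], slide=[[0, -0.001, 0], [0, -0.001, 0], [0, 0, 0], [0, 0, 0]], angular=[[0, 0, 0], [0, 0, 0], [0, 0, 0], [0, 0, 0]])

```text
time_s: 32.8
ee_pos: [0.4801, 0.0189, -0.0155]
orientation: [0.002, 1.0, 0.009, 0.001]
wrist_force: [-0.3, -3.7, 6.6]
opening: 0.0628
```

>>> play_rows(jaw=[0.5, 0.5, 0.5, 0.5], slide=[[0, -0.001, 0], [0, -0.001, 0], [0, 0, 0], [0, 0, 0]], angular=[[0, 0, 0], [0, 0, 0], [0, 0, 0], [0, 0, 0]])

```text
time_s: 33.2
ee_pos: [0.4803, 0.0214, -0.0155]
orientation: [0.002, 1.0, 0.009, 0.001]
wrist_force: [0.2, -3.8, 6.5]
opening: 0.0624
```

>>> play_rows(jaw=[0.5, 0.5, 0.5, 0.5], slide=[[0, -0.001, 0], [0, -0.001, 0], [0, 0, 0], [0, 0, 0]], angular=[[0, 0, 0], [0, 0, 0], [0, 0, 0], [0, 0, 0]])

```text
time_s: 33.6
ee_pos: [0.4803, 0.0227, -0.0155]
orientation: [0.002, 1.0, 0.009, 0.001]
wrist_force: [0.1, -5.2, 6.8]
opening: 0.0626
```

>>> play_rows(jaw=[0.5, 0.5, 0.5, 0.5], slide=[[0, -0.001, 0], [0, -0.001, 0], [0, 0, 0], [0, 0, 0]], angular=[[0, 0, 0], [0, 0, 0], [0, 0, 0], [0, 0, 0]])

```text
time_s: 34.0
ee_pos: [0.4803, 0.0226, -0.0155]
orientation: [0.003, 1.0, 0.009, 0.001]
wrist_force: [-0.4, -6.5, 7.3]
opening: 0.0629
```

>>> play_rows(jaw=[0.5, 0.5, 0.5, 1, 1, 1, 1, 1, 1, 1, 1, 1], slide=[[0, 0.0024, 0], [0, 0, 0], [0, 0, 0], [0, 0, 0], [0, 0, 0], [0, 0, 0], [0, 0, -0.03], [0, 0, -0.05], [0, 0, -0.03], [0, 0, 0], [0, 0, 0], [0, 0, 0]], angular=[[0, 0, 0], [0, 0, 0], [0, 0, 0], [0, 0, 0], [0, 0, 0], [0, 0, 0], [0, 0, 0], [0, 0, 0], [0, 0, 0], [0, 0, 0], [0, 0, 0], [0, 0, 0]])

```text
time_s: 35.2
ee_pos: [0.4771, 0.025, 0.092]
orientation: [-0.0, 1.0, 0.01, -0.001]
wrist_force: [0.1, 0.2, -0.5]
opening: 0.0855
```

```bash
python3 plan.py .5793 .2658 .09 .435; python3 -c "
from h import *
f=shot('scene','scene21');shot('top','top21')
k=lambda i,n:cv2.imwrite(n,cv2.resize(i,None,fx=5,fy=5,interpolation=cv2.INTER_CUBIC))
k(f['img'][130:240,200:320],'pics/e15.png')
"; python3 blk.py top21 scene21
```

```text
t 35.2 pos [0.4771 0.025  0.092 ] jawyaw 0.020 tilt [-0.003 -0.    -1.   ] F [ 0.1  0.2 -0.5] Tz [-0.01  0.03 -0.02] open 0.0855 q7 -0.35 q [0.63, 0.29, -0.84, 2.06, 0.28, 0.91, -0.35]
 turn tool z -0.415 (world 0.415)
 after turn slide: tx 0.1942 ty -0.1753 tz 0.0020  (dist 0.262)
top21 terra 0.5631 0.3748 yaw -0.329 L 62.37287 32.2889 1919.75
top21 grey 0.7024 0.4024 yaw 0.163 L 70.76349 18.872766 1212.25
top21 grey 0.5776 0.2632 yaw 0.433 L 64.45049 30.599749 1786.0
top21 grey 0.4605 0.0713 yaw 0.0 L 134.5 42.0 2874.0
top21 grey 0.3336 0.1614 yaw 0.629 L 67.272125 49.51672 1326.0
scene21 terra 0.5654 0.3791 yaw -0.33 L 64.098755 35.12733 2148.5
scene21 grey 0.6709 0.3763 yaw 0.15 L 70.643166 20.47559 1227.75
scene21 grey 0.5812 0.2685 yaw 0.437 L 61.13715 28.81664 1417.25
scene21 cream 0.461 0.0611 yaw 0.016 L 101.5505 22.90239 2130.0
```

View pics/e15.png

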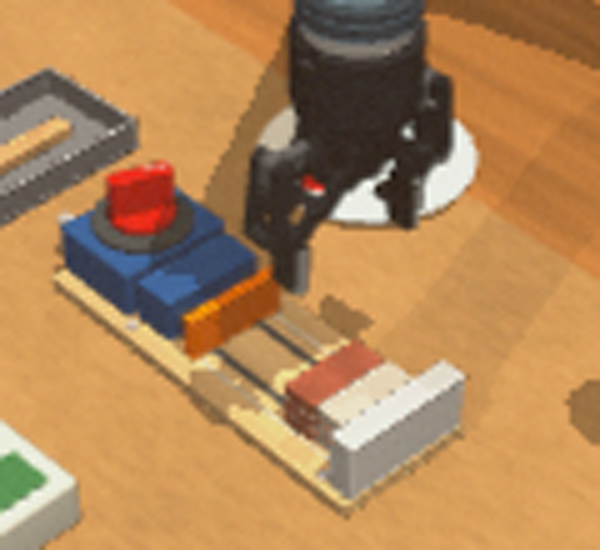

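>>> play_rows(jaw=[1, 1, 1, 1, 1, 1, 1, 1, 1, 1, 1, 1, 1], slide=[[0, 0, 0], [0, 0, 0], [0, 0, 0], [0.0324, -0.0292, 0], [0.0324, -0.0292, 0], [0.0324, -0.0292, 0], [0.0324, -0.0292, 0], [0.0324, -0.0292, 0], [0.0324, -0.0292, 0], [0, 0, 0], [0, 0, 0], [0, 0, 0], [0, 0, 0]], angular=[[0, 0, -0.138], [0, 0, -0.138], [0, 0, -0.138], [0, 0, 0], [0, 0, 0], [0, 0, 0], [0, 0, 0], [0, 0, 0], [0, 0, 0], [0, 0, 0], [0, 0, 0], [0, 0, 0], [0, 0, 0]])

```text
time_s: 36.6
ee_pos: [0.5811, 0.2631, 0.0923]
orientation: [0.001, 0.977, 0.214, -0.001]
wrist_force: [-0.2, -1.4, -0.3]
opening: 0.0853
```

```bash
python3 plan.py .5793 .2658 -.029 .435
```

```text
t 36.6 pos [0.5811 0.2631 0.0923] jawyaw 0.432 tilt [-0.001 -0.002 -1.   ] F [-0.2 -1.4 -0.3] Tz [ 0.01 -0.06 -0.03] open 0.0853 q7 -0.43 q [0.13, 0.62, -0.84, 1.68, 0.51, 1.08, -0.43]
 turn tool z -0.003 (world 0.003)
 after turn slide: tx -0.0005 ty -0.0032 tz 0.1213  (dist 0.121)
```

>>> play_rows(jaw=[1, 1, 1, 1, 1, 1, 1, 1], slide=[[0, 0, 0.03], [0, 0, 0.03], [0, 0, 0.025], [0, 0, 0.02], [0, 0, 0], [0, 0, 0], [0, 0, 0], [0, 0, 0]], angular=[[0, 0, 0], [0, 0, 0], [0, 0, 0], [0, 0, 0], [0, 0, 0], [0, 0, 0], [0, 0, 0], [0, 0, 0]])

```text
time_s: 37.4
ee_pos: [0.5826, 0.2666, -0.0099]
orientation: [-0.0, 0.977, 0.215, 0.002]
wrist_force: [-0.1, 0.5, 0.3]
opening: 0.0855
```

```bash
python3 plan.py .5793 .2658 -.029 .435; python3 -c "
from h import *
f=shot('scene','scene22')
k=lambda i,n:cv2.imwrite(n,cv2.resize(i,None,fx=5,fy=5,interpolation=cv2.INTER_CUBIC))
k(f['img'][190:310,250:370],'pics/e16.png')
"
```

```text
t 37.4 pos [ 0.5826  0.2666 -0.0099] jawyaw 0.434 tilt [ 0.003  0.001 -1.   ] F [-0.1  0.5  0.3] Tz [-0.03 -0.02 -0.01] open 0.0855 q7 -0.50 q [0.07, 0.74, -0.75, 1.72, 0.62, 0.93, -0.5]
 turn tool z -0.001 (world 0.001)
 after turn slide: tx -0.0033 ty -0.0006 tz 0.0191  (dist 0.019)
```

View pics/e16.png

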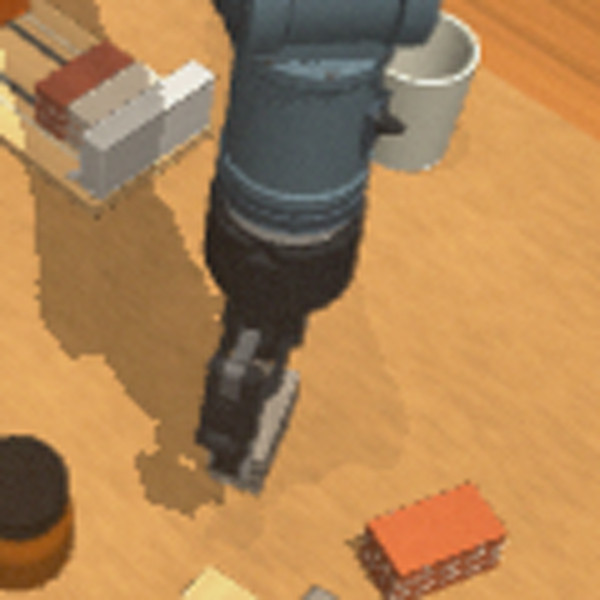

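>>> play_rows(jaw=[1, 1, 1, 1, 1, 1, 0.5, 0.5, 0.5, 0.5, 0.5, 0.5], slide=[[-0.003, -0.0005, 0.005], [0, 0, 0.005], [0, 0, 0.005], [0, 0, 0.004], [0, 0, 0], [0, 0, 0], [0, 0, 0], [0, 0, 0], [0, 0, 0], [0, 0, 0], [0, 0, 0], [0, 0, 0]], angular=[[0, 0, 0], [0, 0, 0], [0, 0, 0], [0, 0, 0], [0, 0, 0], [0, 0, 0], [0, 0, 0], [0, 0, 0], [0, 0, 0], [0, 0, 0], [0, 0, 0], [0, 0, 0]])

```text
time_s: 38.65
ee_pos: [0.579, 0.2656, -0.0299]
orientation: [-0.0, 0.977, 0.215, 0.001]
wrist_force: [-0.1, 0.2, 4.2]
opening: 0.0627
```

```bash
python3 plan.py .5793 .2658 -.029 .02; python3 -c "
from h import *
f=shot('scene','scene23')
k=lambda i,n:cv2.imwrite(n,cv2.resize(i,None,fx=5,fy=5,interpolation=cv2.INTER_CUBIC))
k(f['img'][190:310,250:370],'pics/e17.png')
"
```

```text
t 38.6 pos [ 0.579   0.2656 -0.0299] jawyaw 0.434 tilt [ 0.001  0.001 -1.   ] F [-0.1  0.2  4.2] Tz [ 0.07 -0.02 -0.02] open 0.0627 q7 -0.51 q [0.06, 0.76, -0.74, 1.73, 0.64, 0.9, -0.51]
 turn tool z 0.414 (world -0.414)
 after turn slide: tx 0.0003 ty -0.0002 tz -0.0009  (dist 0.001)
```

View pics/e17.png

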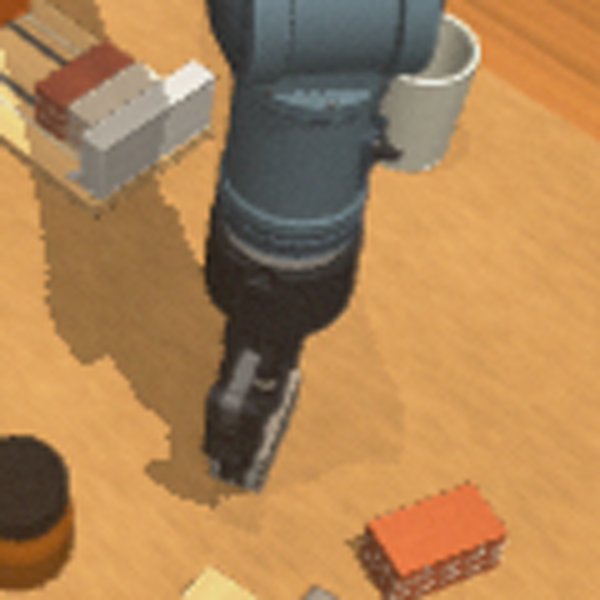

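>>> play_rows(jaw=[0.5, 0.5, 0.5, 0.5, 0.5, 0.5, 0.5, 0.5, 0.5, 0.5], slide=[[0, 0, -0.01], [0, 0, -0.03], [0, 0, -0.03], [0, 0, -0.03], [0, 0, 0], [0, 0, 0], [0, 0, 0], [0, 0, 0], [0, 0, 0], [0, 0, 0]], angular=[[0, 0, 0], [0, 0, 0], [0, 0, 0], [0, 0, 0], [0, 0, 0.138], [0, 0, 0.138], [0, 0, 0.138], [0, 0, 0], [0, 0, 0], [0, 0, 0]])

```text
time_s: 39.7
ee_pos: [0.5778, 0.2646, 0.0688]
orientation: [0.0, 1.0, 0.011, -0.001]
wrist_force: [-1.1, 0.2, -1.7]
opening: 0.0629
```

```bash
python3 plan.py .480 -.0155 .07 .02
```

```text
t 39.7 pos [0.5778 0.2646 0.0688] jawyaw 0.022 tilt [-0.001 -0.001 -1.   ] F [-1.1  0.2 -1.7] Tz [ 0.02 -0.04  0.  ] open 0.0629 q7 -0.81 q [0.07, 0.61, -0.74, 1.7, 0.47, 1.02, -0.81]
 turn tool z 0.002 (world -0.002)
 after turn slide: tx -0.1033 ty 0.2781 tz -0.0012  (dist 0.297)
```

>>> play_rows(jaw=[0.5, 0.5, 0.5, 0.5, 0.5, 0.5, 0.5, 0.5, 0.5, 0.5, 0.5, 0.5, 0.5], slide=[[-0.0129, 0.0348, 0], [-0.0129, 0.0348, 0], [-0.0129, 0.0348, 0], [-0.0129, 0.0348, 0], [-0.0129, 0.0348, 0], [-0.0129, 0.0348, 0], [-0.0129, 0.0348, 0], [-0.0129, 0.0348, 0], [0, 0, 0], [0, 0, 0], [0, 0, 0], [0, 0, 0], [0, 0, 0]], angular=[[0, 0, 0], [0, 0, 0], [0, 0, 0], [0, 0, 0], [0, 0, 0], [0, 0, 0], [0, 0, 0], [0, 0, 0], [0, 0, 0], [0, 0, 0], [0, 0, 0], [0, 0, 0], [0, 0, 0]])

```text
time_s: 41.0
ee_pos: [0.4811, -0.0138, 0.0694]
orientation: [-0.0, 1.0, 0.012, 0.0]
wrist_force: [-0.8, -0.5, -1.7]
opening: 0.0627
```

```bash
python3 plan.py .480 -.0155 -.015 .02;python3 -c "
from h import *
f=shot('scene','scene24')
k=lambda i,n:cv2.imwrite(n,cv2.resize(i,None,fx=5,fy=5,interpolation=cv2.INTER_CUBIC))
k(f['img'][130:240,200:320],'pics/e18.png')
"
```

```text
t 41.0 pos [ 0.4811 -0.0138  0.0694] jawyaw 0.023 tilt [ 0.     0.001 -1.   ] F [-0.8 -0.5 -1.7] Tz [ 0.03 -0.    0.03] open 0.0627 q7 -0.29 q [0.65, 0.33, -0.79, 2.07, 0.31, 0.86, -0.29]
 turn tool z 0.003 (world -0.003)
 after turn slide: tx -0.0012 ty 0.0017 tz 0.0844  (dist 0.084)
```

View pics/e18.png

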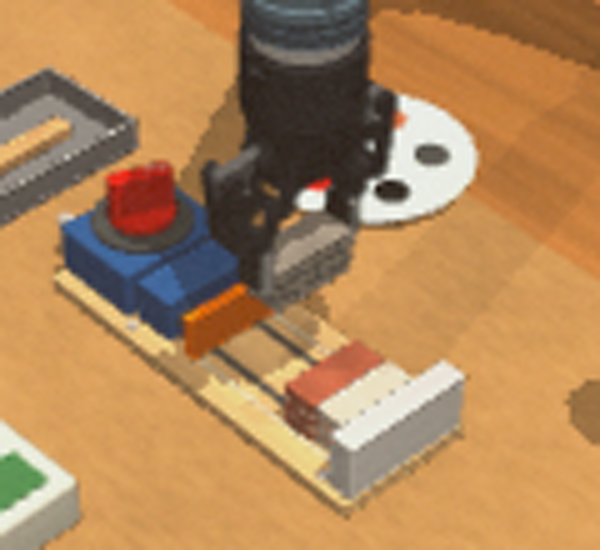

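>>> play_rows(jaw=[0.5, 0.5, 0.5, 0.5, 0.5, 0.5, 0.5, 0.5, 0.5, 0.5], slide=[[-0.0012, 0.0005, 0], [0, 0, 0.03], [0, 0, 0.03], [0, 0, 0.015], [0, 0, 0.005], [0, 0, 0.005], [0, 0, 0], [0, 0, 0], [0, 0, 0], [0, 0, 0]], angular=[[0, 0, 0.003], [0, 0, 0], [0, 0, 0], [0, 0, 0], [0, 0, 0], [0, 0, 0], [0, 0, 0], [0, 0, 0], [0, 0, 0], [0, 0, 0]])

```text
time_s: 42.05
ee_pos: [0.4802, -0.0161, -0.015]
orientation: [0.0, 1.0, 0.008, 0.001]
wrist_force: [-0.3, -0.3, -0.9]
opening: 0.0626
```

```bash
python3 plan.py .480 -.0155 -.0165 .02;python3 -c "
from h import *
f=shot('scene','scene25')
k=lambda i,n:cv2.imwrite(n,cv2.resize(i,None,fx=5,fy=5,interpolation=cv2.INTER_CUBIC))
k(f['img'][130:240,200:320],'pics/e19.png')
"
```

```text
t 42.0 pos [ 0.4802 -0.0161 -0.015 ] jawyaw 0.017 tilt [ 0.001 -0.    -1.   ] F [-0.3 -0.3 -0.9] Tz [-0.05  0.03  0.  ] open 0.0626 q7 -0.42 q [0.56, 0.48, -0.69, 2.11, 0.47, 0.71, -0.42]
 turn tool z -0.003 (world 0.003)
 after turn slide: tx -0.0002 ty -0.0006 tz 0.0015  (dist 0.002)
```

View pics/e19.png

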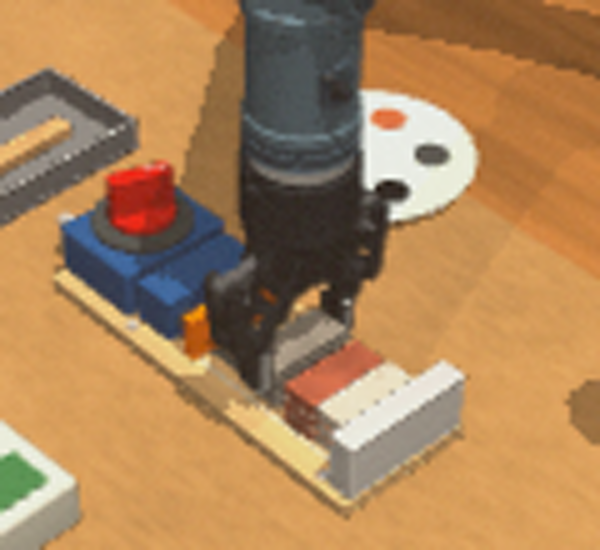

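Lower a little, then push toward the row.

>>> play_rows(jaw=[0.5, 0.5, 0.5, 0.5, 0.5, 0.5, 0.5, 0.5, 0.5], slide=[[0, 0, 0.002], [0, -0.001, 0], [0, -0.001, 0], [0, -0.001, 0], [0, -0.001, 0], [0, -0.001, 0], [0, 0, 0], [0, 0, 0], [0, 0, 0]], angular=[[0, 0, -0.003], [0, 0, 0], [0, 0, 0], [0, 0, 0], [0, 0, 0], [0, 0, 0], [0, 0, 0], [0, 0, 0], [0, 0, 0]])

```text
time_s: 43.0
ee_pos: [0.4794, -0.011, -0.0177]
orientation: [0.0, 1.0, 0.01, -0.0]
wrist_force: [-0.6, -0.7, -1.5]
opening: 0.0627
```

>>> play_rows(jaw=[0.5, 0.5, 0.5, 0.5], slide=[[0, -0.001, 0], [0, -0.001, 0], [0, 0, 0], [0, 0, 0]], angular=[[0, 0, 0], [0, 0, 0], [0, 0, 0], [0, 0, 0]])

```text
time_s: 43.4
ee_pos: [0.4794, -0.0089, -0.0177]
orientation: [-0.0, 1.0, 0.01, 0.0]
wrist_force: [0.7, -0.3, -1.8]
opening: 0.0628
```

>>> play_rows(jaw=[0.5, 0.5, 0.5, 0.5], slide=[[0, -0.001, 0], [0, -0.001, 0], [0, 0, 0], [0, 0, 0]], angular=[[0, 0, 0], [0, 0, 0], [0, 0, 0], [0, 0, 0]])

```text
time_s: 43.8
ee_pos: [0.4793, -0.0081, -0.0177]
orientation: [0.001, 1.0, 0.01, -0.0]
wrist_force: [0.1, -3.3, -0.4]
opening: 0.0625
```

>>> play_rows(jaw=[0.5, 0.5, 0.5, 1, 1, 1, 1, 1, 1, 1, 1, 1], slide=[[0, 0.001, 0.0003], [0, 0, 0], [0, 0, 0], [0, 0, 0], [0, 0, 0], [0, 0, 0], [0, 0, -0.03], [0, 0, -0.05], [0, 0, -0.03], [0, 0, 0], [0, 0, 0], [0, 0, 0]], angular=[[0, 0, 0], [0, 0, 0], [0, 0, 0], [0, 0, 0], [0, 0, 0], [0, 0, 0], [0, 0, 0], [0, 0, 0], [0, 0, 0], [0, 0, 0], [0, 0, 0], [0, 0, 0]])

```text
time_s: 45.0
ee_pos: [0.478, -0.0079, 0.0909]
orientation: [-0.0, 1.0, 0.01, -0.001]
wrist_force: [-0.5, -1.1, -0.1]
opening: 0.0853
```

```bash
python3 plan.py .5643 .377 .09 -.327; python3 -c "
from h import *
f=shot('scene','scene26');shot('top','top26')
k=lambda i,n:cv2.imwrite(n,cv2.resize(i,None,fx=5,fy=5,interpolation=cv2.INTER_CUBIC))
k(f['img'][130:240,200:320],'pics/e20.png')
"; python3 blk.py top26 scene26|grep terra
```

```text
t 45.0 pos [ 0.478  -0.0079  0.0909] jawyaw 0.020 tilt [-0.002  0.    -1.   ] F [-0.5 -1.1 -0.1] Tz [ 0.01 -0.02  0.04] open 0.0853 q7 -0.27 q [0.67, 0.29, -0.82, 2.06, 0.27, 0.9, -0.27]
 turn tool z 0.347 (world -0.347)
 after turn slide: tx -0.0419 ty -0.3922 tz 0.0009  (dist 0.394)
top26 terra 0.5551 0.3402 yaw -0.336 L 61.932957 33.068966 1932.25
scene26 terra 0.5573 0.3447 yaw -0.333 L 63.382908 35.189194 2133.75
```

View pics/e20.png

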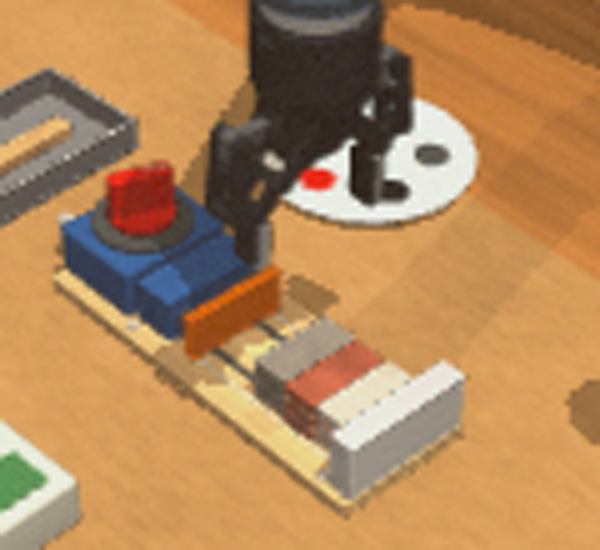

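```bash
python3 plan.py .5562 .3425 .09 -.335;python3 -c "
from h import *
shot('scene','scene27');shot('top','top27')"; python3 blk.py top27 scene27|grep terra
```

```text
t 45.1 pos [ 0.4778 -0.0079  0.0905] jawyaw 0.020 tilt [-0.003  0.001 -1.   ] F [-0.8  0.   0.4] Tz [ 0.04 -0.04  0.05] open 0.0854 q7 -0.27 q [0.67, 0.29, -0.82, 2.06, 0.27, 0.9, -0.27]
 turn tool z 0.355 (world -0.355)
 after turn slide: tx -0.0411 ty -0.3567 tz 0.0005  (dist 0.359)
top27 terra 0.5551 0.3401 yaw -0.339 L 62.570187 32.755054 1932.75
scene27 terra 0.5573 0.3446 yaw -0.336 L 63.681244 35.283554 2138.75
```

>>> play_rows(jaw=[1, 1, 1, 1, 1, 1, 1, 1, 1, 1, 1, 1, 1, 1, 1, 1, 1], slide=[[0, 0, 0], [0, 0, 0], [0, 0, 0], [-0.0046, -0.0397, 0], [-0.0046, -0.0397, 0], [-0.0046, -0.0397, 0], [-0.0046, -0.0397, 0], [-0.0046, -0.0397, 0], [-0.0046, -0.0397, 0], [-0.0046, -0.0397, 0], [-0.0046, -0.0397, 0], [-0.0046, -0.0397, 0], [0, 0, 0], [0, 0, 0], [0, 0, 0], [0, 0, 0], [0, 0, 0]], angular=[[0, 0, 0.119], [0, 0, 0.119], [0, 0, 0.119], [0, 0, 0], [0, 0, 0], [0, 0, 0], [0, 0, 0], [0, 0, 0], [0, 0, 0], [0, 0, 0], [0, 0, 0], [0, 0, 0], [0, 0, 0], [0, 0, 0], [0, 0, 0], [0, 0, 0], [0, 0, 0]])

```text
time_s: 46.9
ee_pos: [0.559, 0.3409, 0.0917]
orientation: [0.001, 0.986, -0.169, 0.0]
wrist_force: [0.4, 0.3, 0.7]
opening: 0.0855
```

>>> play_rows(jaw=[1, 1, 1, 1, 1, 1, 1, 1], slide=[[0, 0, 0.03], [0, 0, 0.03], [0, 0, 0.025], [0, 0, 0.02], [0, 0, 0], [0, 0, 0], [0, 0, 0], [0, 0, 0]], angular=[[0, 0, 0], [0, 0, 0], [0, 0, 0], [0, 0, 0], [0, 0, 0], [0, 0, 0], [0, 0, 0], [0, 0, 0]])

```text
time_s: 47.7
ee_pos: [0.5597, 0.344, -0.0111]
orientation: [-0.001, 0.986, -0.168, 0.001]
wrist_force: [-0.3, 0.6, 0.6]
opening: 0.0849
```

```bash
python3 plan.py .5562 .3425 -.029 -.337; python3 -c "
from h import *
f=shot('scene','scene28')
k=lambda i,n:cv2.imwrite(n,cv2.resize(i,None,fx=5,fy=5,interpolation=cv2.INTER_CUBIC))
k(f['img'][200:320,270:390],'pics/e21.png')
"
```

```text
t 47.7 pos [ 0.5597  0.344  -0.0111] jawyaw -0.337 tilt [ 0.003  0.002 -1.   ] F [-0.3  0.6  0.6] Tz [ 0.02 -0.02  0.01] open 0.0849 q7 -1.34 q [-0.12, 0.74, -0.67, 1.68, 0.55, 0.92, -1.34]
 turn tool z -0.000 (world 0.000)
 after turn slide: tx -0.0028 ty 0.0026 tz 0.0179  (dist 0.018)
```

View pics/e21.png

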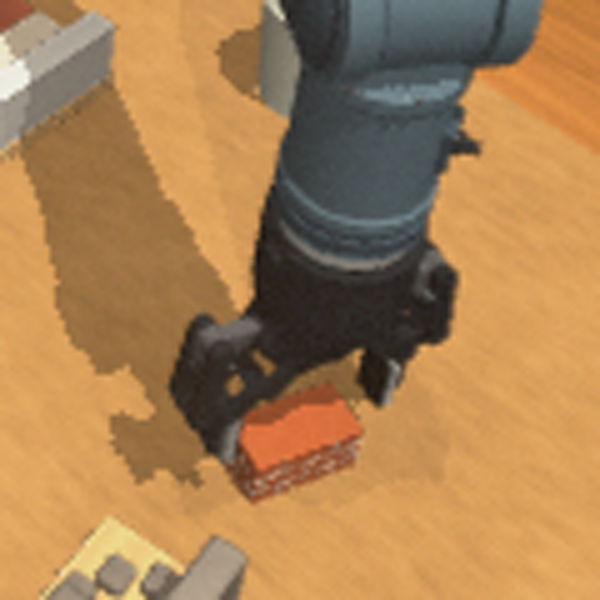

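>>> play_rows(jaw=[1, 1, 1, 1, 1, 1, 1, 0.5, 0.5, 0.5, 0.5, 0.5, 0.5], slide=[[-0.0028, 0.0026, 0], [0, 0, 0.005], [0, 0, 0.005], [0, 0, 0.005], [0, 0, 0.003], [0, 0, 0], [0, 0, 0], [0, 0, 0], [0, 0, 0], [0, 0, 0], [0, 0, 0], [0, 0, 0], [0, 0, 0]], angular=[[0, 0, 0], [0, 0, 0], [0, 0, 0], [0, 0, 0], [0, 0, 0], [0, 0, 0], [0, 0, 0], [0, 0, 0], [0, 0, 0], [0, 0, 0], [0, 0, 0], [0, 0, 0], [0, 0, 0]])

```text
time_s: 49.05
ee_pos: [0.5555, 0.342, -0.0303]
orientation: [-0.001, 0.986, -0.168, 0.001]
wrist_force: [0.4, -0.2, 3.4]
opening: 0.0629
```

>>> play_rows(jaw=[0.5, 0.5, 0.5, 0.5, 0.5, 0.5, 0.5, 0.5, 0.5, 0.5, 0.5], slide=[[0, 0, -0.01], [0, 0, -0.03], [0, 0, -0.03], [0, 0, -0.03], [0, 0, 0], [0, 0, 0], [0, 0, 0], [0, 0, 0], [0, 0, 0], [0, 0, 0], [0, 0, 0]], angular=[[0, 0, 0], [0, 0, 0], [0, 0, 0], [0, 0, 0], [0, 0, -0.119], [0, 0, -0.119], [0, 0, -0.119], [0, 0, 0], [0, 0, 0], [0, 0, 0], [0, 0, 0]])

```text
time_s: 50.15
ee_pos: [0.5547, 0.3413, 0.0689]
orientation: [0.0, 1.0, 0.01, -0.0]
wrist_force: [0.3, 0.1, -0.6]
opening: 0.0626
```

```bash
python3 plan.py .480 -.0485 .07 .02
```

```text
t 50.1 pos [0.5547 0.3413 0.0689] jawyaw 0.019 tilt [-0. -0. -1.] F [ 0.3  0.1 -0.6] Tz [ 0.01 -0.01  0.03] open 0.0626 q7 -0.97 q [-0.02, 0.66, -0.8, 1.66, 0.53, 1.06, -0.97]
 turn tool z -0.001 (world 0.001)
 after turn slide: tx -0.0825 ty 0.3883 tz -0.0011  (dist 0.397)
```

>>> play_rows(jaw=[0.5, 0.5, 0.5, 0.5, 0.5, 0.5, 0.5, 0.5, 0.5, 0.5, 0.5, 0.5, 0.5, 0.5, 0.5], slide=[[-0.0082, 0.0387, 0], [-0.0082, 0.0387, 0], [-0.0082, 0.0387, 0], [-0.0082, 0.0387, 0], [-0.0082, 0.0387, 0], [-0.0082, 0.0387, 0], [-0.0082, 0.0387, 0], [-0.0082, 0.0387, 0], [-0.0082, 0.0387, 0], [-0.0082, 0.0387, 0], [0, 0, 0], [0, 0, 0], [0, 0, 0], [0, 0, 0], [0, 0, 0]], angular=[[0, 0, 0], [0, 0, 0], [0, 0, 0], [0, 0, 0], [0, 0, 0], [0, 0, 0], [0, 0, 0], [0, 0, 0], [0, 0, 0], [0, 0, 0], [0, 0, 0], [0, 0, 0], [0, 0, 0], [0, 0, 0], [0, 0, 0]])

```text
time_s: 51.65
ee_pos: [0.481, -0.0455, 0.0691]
orientation: [-0.0, 1.0, 0.011, 0.0]
wrist_force: [0.4, 0.6, -1.6]
opening: 0.0626
```

```bash
python3 plan.py .480 -.0475 -.015 .02;python3 -c "
from h import *
f=shot('scene','scene29');f2=shot('top','top29')
k=lambda i,n:cv2.imwrite(n,cv2.resize(i,None,fx=5,fy=5,interpolation=cv2.INTER_CUBIC))
k(f['img'][130:240,200:320],'pics/e22.png')
"
```

```text
t 51.6 pos [ 0.481  -0.0455  0.0691] jawyaw 0.023 tilt [ 0.     0.001 -1.   ] F [ 0.4  0.6 -1.6] Tz [-0.02 -0.01  0.02] open 0.0626 q7 -0.26 q [0.78, 0.36, -0.87, 2.06, 0.35, 0.87, -0.26]
 turn tool z 0.003 (world -0.003)
 after turn slide: tx -0.0011 ty 0.0020 tz 0.0841  (dist 0.084)
```

View pics/e22.png

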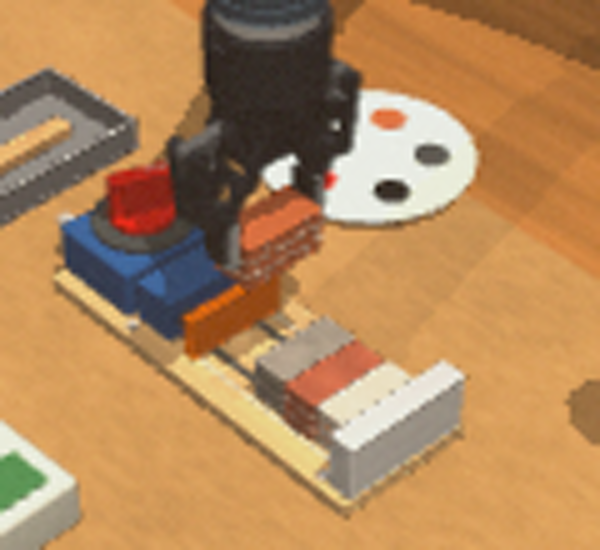

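>>> play_rows(jaw=[0.5, 0.5, 0.5, 0.5, 0.5, 0.5], slide=[[-0.0011, 0, 0.01], [0, 0, 0.015], [0, 0, 0], [0, 0, 0], [0, 0, 0], [0, 0, 0]], angular=[[0, 0, 0.001], [0, 0, 0], [0, 0, 0], [0, 0, 0], [0, 0, 0], [0, 0, 0]])

```text
time_s: 52.35
ee_pos: [0.4801, -0.0471, 0.0443]
orientation: [-0.0, 1.0, 0.01, 0.0]
wrist_force: [0.6, -0.0, -1.6]
opening: 0.0631
```

```bash
python3 plan.py .480 -.0475 -.0165 .02;python3 -c "
from h import *
f=shot('scene','scene30')
k=lambda i,n:cv2.imwrite(n,cv2.resize(i,None,fx=5,fy=5,interpolation=cv2.INTER_CUBIC))
k(f['img'][130:240,200:320],'pics/e23.png')
"
```

```text
t 52.4 pos [ 0.4801 -0.0471  0.0443] jawyaw 0.019 tilt [ 0.001  0.    -1.   ] F [ 0.6 -0.  -1.6] Tz [-0.01  0.02  0.02] open 0.0631 q7 -0.30 q [0.75, 0.4, -0.84, 2.08, 0.4, 0.83, -0.3]
 turn tool z -0.001 (world 0.001)
 after turn slide: tx -0.0001 ty 0.0004 tz 0.0608  (dist 0.061)
```

View pics/e23.png

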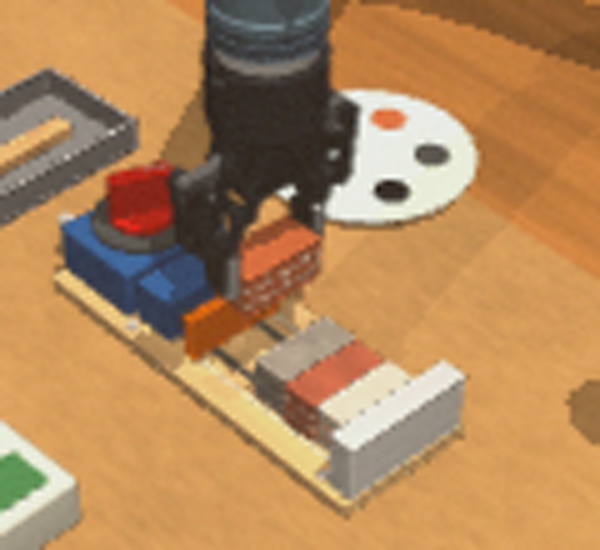

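>>> play_rows(jaw=[0.5, 0.5, 0.5, 0.5, 0.5, 0.5, 0.5, 0.5], slide=[[0, 0, 0.01], [0, 0, 0.01], [0, 0, 0.01], [0, 0, 0.008], [0, 0, 0], [0, 0, 0], [0, 0, 0], [0, 0, 0]], angular=[[0, 0, 0], [0, 0, 0], [0, 0, 0], [0, 0, 0], [0, 0, 0], [0, 0, 0], [0, 0, 0], [0, 0, 0]])

```text
time_s: 53.2
ee_pos: [0.4802, -0.0472, 0.0064]
orientation: [0.0, 1.0, 0.01, 0.001]
wrist_force: [1.4, 0.2, -1.5]
opening: 0.0629
```

>>> play_rows(jaw=[0.5, 0.5, 0.5, 0.5, 0.5, 0.5, 0.5, 0.5], slide=[[0, 0, 0.008], [0, 0, 0.008], [0, 0, 0.005], [0, 0, 0.001], [0, 0, 0], [0, 0, 0], [0, 0, 0], [0, 0, 0]], angular=[[0, 0, 0], [0, 0, 0], [0, 0, 0], [0, 0, 0], [0, 0, 0], [0, 0, 0], [0, 0, 0], [0, 0, 0]])

```text
time_s: 54.0
ee_pos: [0.4799, -0.0472, -0.0158]
orientation: [0.0, 1.0, 0.01, 0.0]
wrist_force: [0.0, -0.1, -0.6]
opening: 0.063
```

Now push toward the row.

>>> play_rows(jaw=[0.5, 0.5, 0.5, 0.5, 0.5, 0.5, 0.5, 0.5], slide=[[0, 0, 0.0015], [0, -0.001, 0], [0, -0.001, 0], [0, -0.001, 0], [0, -0.001, 0], [0, -0.001, 0], [0, 0, 0], [0, 0, 0]], angular=[[0, 0, 0], [0, 0, 0], [0, 0, 0], [0, 0, 0], [0, 0, 0], [0, 0, 0], [0, 0, 0], [0, 0, 0]])

```text
time_s: 54.8
ee_pos: [0.4795, -0.0425, -0.0175]
orientation: [0.0, 1.0, 0.009, 0.0]
wrist_force: [-0.0, -0.6, -1.3]
opening: 0.0629
```

>>> play_rows(jaw=[0.5, 0.5, 0.5, 0.5], slide=[[0, -0.001, 0], [0, -0.001, 0], [0, 0, 0], [0, 0, 0]], angular=[[0, 0, 0], [0, 0, 0], [0, 0, 0], [0, 0, 0]])

```text
time_s: 55.2
ee_pos: [0.4794, -0.0425, -0.0175]
orientation: [0.001, 1.0, 0.009, -0.0]
wrist_force: [0.2, -4.6, -0.5]
opening: 0.0625
```

>>> play_rows(jaw=[0.5, 0.5, 0.5, 0.5], slide=[[0, -0.001, 0], [0, -0.001, 0], [0, 0, 0], [0, 0, 0]], angular=[[0, 0, 0], [0, 0, 0], [0, 0, 0], [0, 0, 0]])

```text
time_s: 55.6
ee_pos: [0.4793, -0.0427, -0.0174]
orientation: [0.003, 1.0, 0.008, -0.001]
wrist_force: [0.0, -8.7, 0.4]
opening: 0.0628
```

>>> play_rows(jaw=[0.5, 0.5, 0.5, 0.5, 1, 1, 1, 1, 1, 1, 1, 1, 1, 1], slide=[[0, 0.0037, 0.0003], [0, 0, 0], [0, 0, 0], [0, 0, 0], [0, 0, 0], [0, 0, 0], [0, 0, 0], [0, 0, -0.02], [0, 0, -0.04], [0, 0, -0.05], [0, 0, -0.04], [0, 0, 0], [0, 0, 0], [0, 0, 0]], angular=[[0, 0, 0], [0, 0, 0], [0, 0, 0], [0, 0, 0], [0, 0, 0], [0, 0, 0], [0, 0, 0], [0, 0, 0], [0, 0, 0], [0, 0, 0], [0, 0, 0], [0, 0, 0], [0, 0, 0], [0, 0, 0]])

```text
time_s: 57.0
ee_pos: [0.4781, -0.0416, 0.1309]
orientation: [-0.0, 1.0, 0.01, -0.001]
wrist_force: [0.1, 1.0, 0.5]
opening: 0.0853
```

```bash
python3 plan.py .4835 -.1725 .13 -1.2; python3 -c "
from h import *
f=shot('scene','scene31');f2=shot('top','top31')
k=lambda i,n:cv2.imwrite(n,cv2.resize(i,None,fx=5,fy=5,interpolation=cv2.INTER_CUBIC))
k(f['img'][130:240,200:320],'pics/e24.png');cv2.imwrite('pics/e25.png',cv2.resize(f2['img'][180:240,220:350],None,fx=6,fy=6,interpolation=cv2.INTER_CUBIC))
"
```

```text
t 57.0 pos [ 0.4781 -0.0416  0.1309] jawyaw 0.020 tilt [-0.003  0.    -1.   ] F [0.1 1.  0.5] Tz [-0.01  0.03  0.04] open 0.0853 q7 -0.18 q [0.85, 0.25, -0.93, 2.02, 0.24, 0.99, -0.18]
 turn tool z 1.220 (world -1.220)
 after turn slide: tx 0.1239 ty 0.0423 tz 0.0009  (dist 0.131)
```

View pics/e24.png

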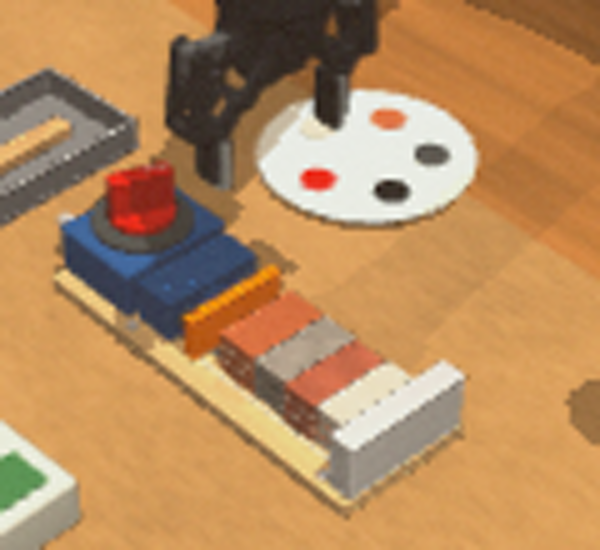

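View pics/e25.png

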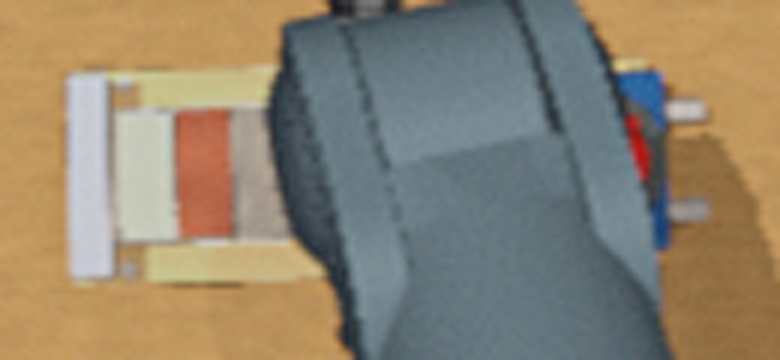

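```bash
python3 -c "
from h import *
S=Cam('scene0');T=Cam('top0')
s=lambda p:(np.array(p)+.5)/8-.5+np.array((205,155))
t=lambda p:(np.array(p)+.5)/6-.5+np.array((225,180))
a=S.w([s((133,88)),s((238,76)),s((185,70))],.096);print(a,np.arctan2(*(a[0]-a[1])[1::-1]))
b=T.w([t((577,112)),t((553,205)),t((567,160))],.080);print(b,np.arctan2(*(b[0]-b[1])[1::-1]))
i=cv2.imread('pics/top0.png');cv2.imwrite('pics/kn.png',cv2.resize(i[190:225,300:340],None,fx=16,fy=16,interpolation=cv2.INTER_CUBIC))
i=cv2.imread('pics/scene0.png');cv2.imwrite('pics/kn2.png',cv2.resize(i[155:185,210:245],None,fx=16,fy=16,interpolation=cv2.INTER_CUBIC))
y=-.114;print(.481-.02*y,-.0587+y)
"
```

```text
[[ 0.50516365 -0.17692599  0.096     ]
 [ 0.46661153 -0.15470728  0.096     ]
 [ 0.48092698 -0.17255391  0.096     ]] -0.5228324756872906
[[ 0.50407576 -0.1755219   0.08      ]
 [ 0.45955621 -0.16280198  0.08      ]
 [ 0.48104182 -0.17009802  0.08      ]] -0.2783007090583629
0.48328 -0.17270000000000002
```

View pics/kn.png

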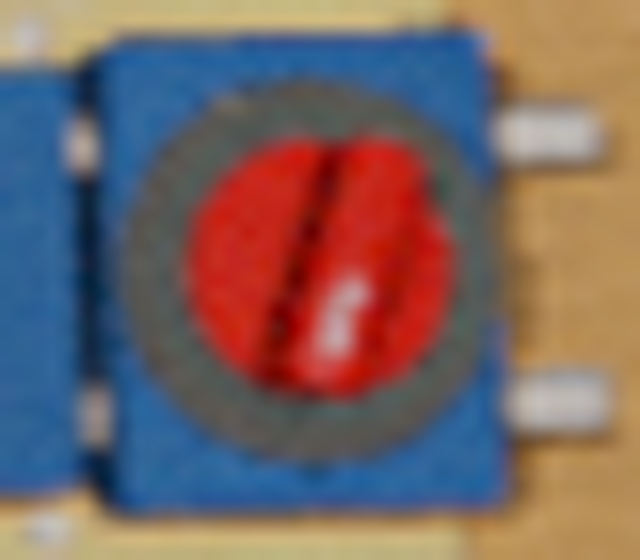

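View pics/kn2.png

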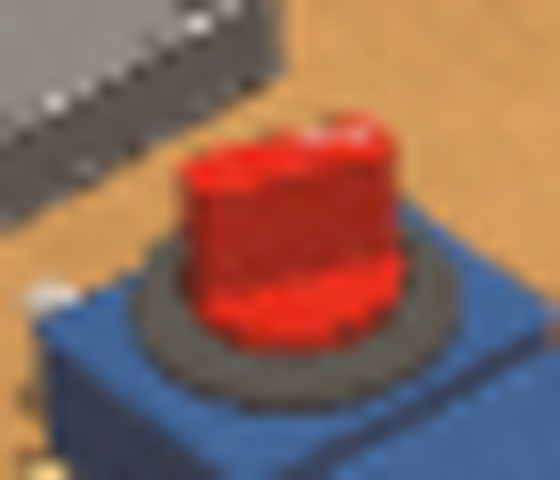

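```bash
python3 plan.py .4828 -.1722 .13 1.33; python3 -c "
from h import *
print(Cam('top0').w([(321.3,206.7)],.092))"
```

```text
t 57.1 pos [ 0.4778 -0.0416  0.1304] jawyaw 0.020 tilt [-0.004  0.001 -1.   ] F [-0.   0.5 -0.3] Tz [0.06 0.05 0.02] open 0.0855 q7 -0.18 q [0.85, 0.25, -0.93, 2.02, 0.24, 0.99, -0.18]
 turn tool z -1.310 (world 1.310)
 after turn slide: tx -0.1257 ty 0.0360 tz 0.0004  (dist 0.131)
[[ 0.47938506 -0.17396676  0.092     ]]
```

>>> play_rows(jaw=[0.6, 0.6, 0.6, 0.6, 0.6, 0.6, 0.6, 0.6, 0.6, 0.6, 0.6, 0.6, 0.6, 0.6, 0.6, 0.6, 0.6, 0.6], slide=[[0, 0, 0], [0, 0, 0], [0, 0, 0], [0, 0, 0], [0, 0, 0], [0, 0, 0], [0, 0, 0], [0, 0, 0], [0, 0, 0], [-0.0314, 0.009, 0], [-0.0314, 0.009, 0], [-0.0314, 0.009, 0], [-0.0314, 0.009, 0], [0, 0, 0], [0, 0, 0], [0, 0, 0], [0, 0, 0], [0, 0, 0]], angular=[[0, 0, -0.1456], [0, 0, -0.1456], [0, 0, -0.1456], [0, 0, -0.1456], [0, 0, -0.1456], [0, 0, -0.1456], [0, 0, -0.1456], [0, 0, -0.1456], [0, 0, -0.1456], [0, 0, 0], [0, 0, 0], [0, 0, 0], [0, 0, 0], [0, 0, 0], [0, 0, 0], [0, 0, 0], [0, 0, 0], [0, 0, 0]])

```text
time_s: 58.9
ee_pos: [0.4845, -0.1709, 0.1321]
orientation: [-0.0, 0.786, 0.618, -0.0]
wrist_force: [1.1, -1.2, 0.1]
opening: 0.0512
```

```bash
python3 plan.py .482 -.1722 .042 1.33; python3 -c "
from h import *
f=shot('scene','scene32');f2=shot('top','top32')
k=lambda i,n:cv2.imwrite(n,cv2.resize(i,None,fx=5,fy=5,interpolation=cv2.INTER_CUBIC))
k(f['img'][110:220,180:300],'pics/e26.png');cv2.imwrite('pics/e27.png',cv2.resize(f2['img'][180:240,220:350],None,fx=6,fy=6,interpolation=cv2.INTER_CUBIC))
"
```

```text
t 58.9 pos [ 0.4845 -0.1709  0.1321] jawyaw 1.332 tilt [-0.  0. -1.] F [ 1.1 -1.2  0.1] Tz [-0.01 -0.05  0.02] open 0.0512 q7 1.24 q [1.22, 0.41, -1.12, 1.94, 0.43, 1.05, 1.24]
 turn tool z 0.002 (world -0.002)
 after turn slide: tx -0.0018 ty -0.0021 tz 0.0901  (dist 0.090)
```

View pics/e26.png

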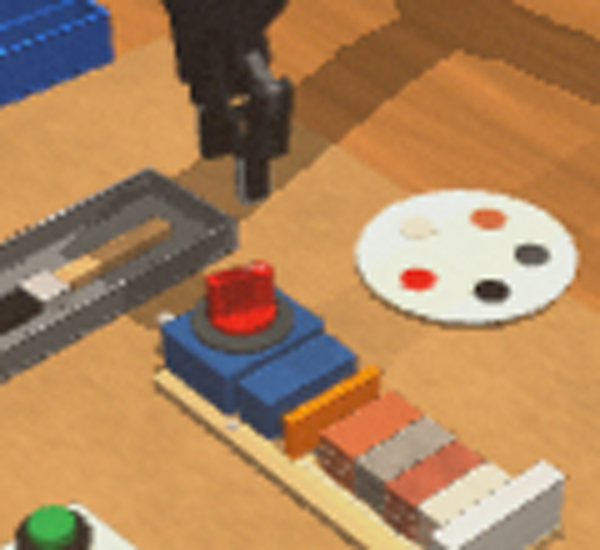

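View pics/e27.png

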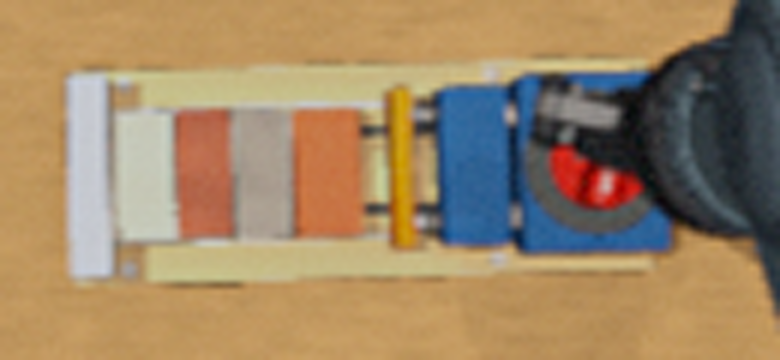

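>>> play_rows(jaw=[0.5, 0.5, 0.5, 0.5, 0.5, 0.5, 0.5], slide=[[-0.0005, -0.001, 0.02], [0, 0, 0.03], [0, 0, 0.015], [0, 0, 0], [0, 0, 0], [0, 0, 0], [0, 0, 0]], angular=[[0, 0, 0], [0, 0, 0], [0, 0, 0], [0, 0, 0], [0, 0, 0], [0, 0, 0], [0, 0, 0]])

```text
time_s: 59.7
ee_pos: [0.4845, -0.1729, 0.0684]
orientation: [0.001, 0.787, 0.617, 0.001]
wrist_force: [-0.5, -0.0, -0.4]
opening: 0.0429
```

```bash
python3 plan.py .482 -.1722 .042 1.33; python3 -c "
from h import *
f=shot('scene','scene33')
k=lambda i,n:cv2.imwrite(n,cv2.resize(i,None,fx=7,fy=7,interpolation=cv2.INTER_CUBIC))
k(f['img'][110:200,180:280],'pics/e28.png')
"
```

```text
t 59.7 pos [ 0.4845 -0.1729  0.0684] jawyaw 1.329 tilt [ 0.002 -0.001 -1.   ] F [-0.5 -0.  -0.4] Tz [ 0.02 -0.02  0.04] open 0.0429 q7 1.16 q [1.14, 0.5, -1.04, 1.99, 0.53, 0.95, 1.16]
 turn tool z -0.001 (world 0.001)
 after turn slide: tx 0.0001 ty -0.0026 tz 0.0264  (dist 0.027)
```

View pics/e28.png

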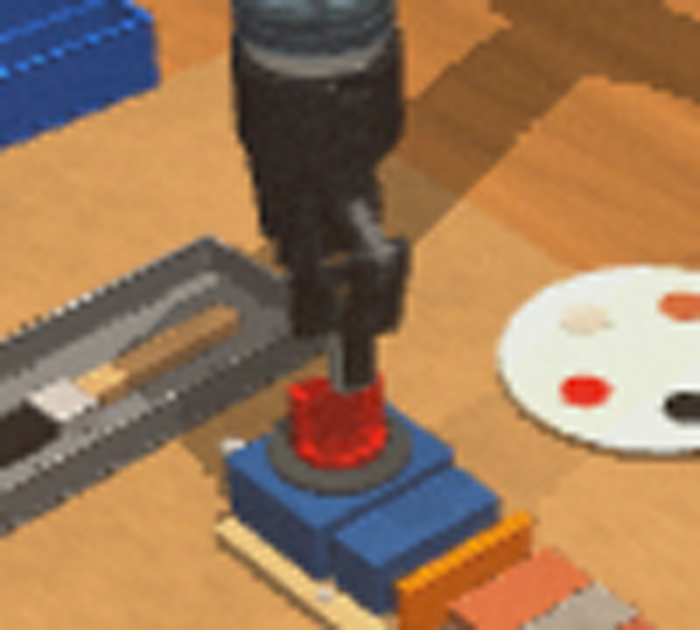

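>>> play_rows(jaw=[0.5, 0.5, 0.5, 0.5, 0.5, 0.5, 0.05, 0.05, 0.05, 0.05, 0.05, 0.05, 0.05], slide=[[0, -0.002, 0.01], [0, 0, 0.01], [0, 0, 0.006], [0, 0, 0], [0, 0, 0], [0, 0, 0], [0, 0, 0], [0, 0, 0], [0, 0, 0], [0, 0, 0], [0, 0, 0], [0, 0, 0], [0, 0, 0]], angular=[[0, 0, 0], [0, 0, 0], [0, 0, 0], [0, 0, 0], [0, 0, 0], [0, 0, 0], [0, 0, 0], [0, 0, 0], [0, 0, 0], [0, 0, 0], [0, 0, 0], [0, 0, 0], [0, 0, 0]], newtons=50)

```text
time_s: 61.05
ee_pos: [0.4817, -0.1723, 0.0416]
orientation: [0.0, 0.787, 0.617, 0.0]
wrist_force: [-2.0, 0.5, 4.9]
opening: 0.0123
```

```bash
python3 plan.py .482 -.1722 .042 1.33; python3 -c "
from h import *
f=shot('scene','scene34')
k=lambda i,n:cv2.imwrite(n,cv2.resize(i,None,fx=7,fy=7,interpolation=cv2.INTER_CUBIC))
k(f['img'][110:200,180:280],'pics/e29.png')
"
```

```text
t 61.0 pos [ 0.4817 -0.1723  0.0416] jawyaw 1.330 tilt [ 0. -0. -1.] F [-2.   0.5  4.9] Tz [0.06 0.34 0.05] open 0.0123 q7 1.13 q [1.11, 0.54, -1.0, 2.01, 0.58, 0.91, 1.13]
 turn tool z -0.000 (world 0.000)
 after turn slide: tx 0.0001 ty 0.0003 tz -0.0004  (dist 0.000)
```

View pics/e29.png

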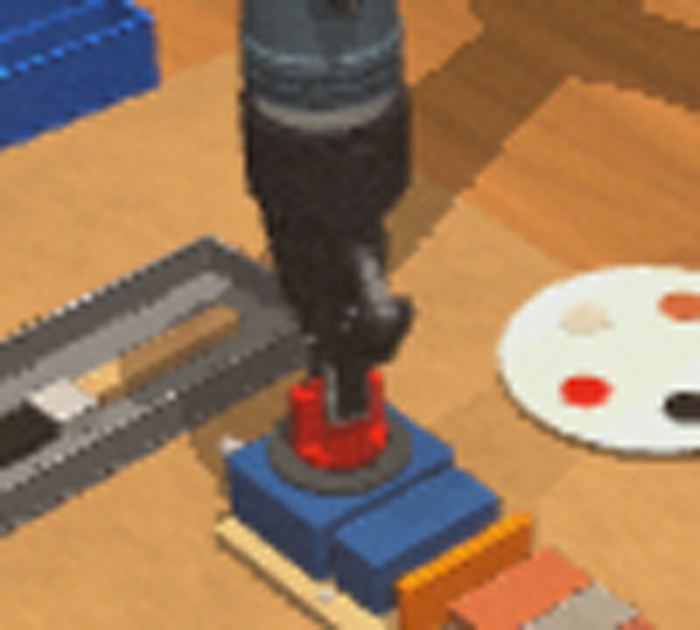

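>>> play_rows(jaw=[0.05, 0.05, 0.05, 0.05, 0.05, 0.05, 0.05, 0.05], slide=[[0, 0, -0.0005], [0, 0, 0], [0, 0, 0], [0, 0, 0], [0, 0, 0], [0, 0, 0], [0, 0, 0], [0, 0, 0]], angular=[[0, 0, 0.08], [0, 0, 0.08], [0, 0, 0.08], [0, 0, 0.08], [0, 0, 0.08], [0, 0, 0.08], [0, 0, 0], [0, 0, 0]])

```text
time_s: 61.9
ee_pos: [0.4821, -0.1716, 0.0417]
orientation: [-0.0, 0.911, 0.413, 0.001]
wrist_force: [1.3, 2.5, 0.4]
opening: 0.0124
```

```bash
python3 plan.py .482 -.1722 .042 .85; python3 -c "
from h import *
f=shot('scene','scene35')
k=lambda i,n:cv2.imwrite(n,cv2.resize(i,None,fx=7,fy=7,interpolation=cv2.INTER_CUBIC))
k(f['img'][130:220,190:290],'pics/e30.png')
"
```

```text
t 61.9 pos [ 0.4821 -0.1716  0.0417] jawyaw 0.851 tilt [ 0.001  0.001 -1.   ] F [1.3 2.5 0.4] Tz [ 0.3  -0.37 -0.04] open 0.0124 q7 0.71 q [1.03, 0.49, -0.9, 2.01, 0.5, 0.87, 0.71]
 turn tool z 0.001 (world -0.001)
 after turn slide: tx -0.0005 ty 0.0004 tz -0.0003  (dist 0.001)
```

View pics/e30.png

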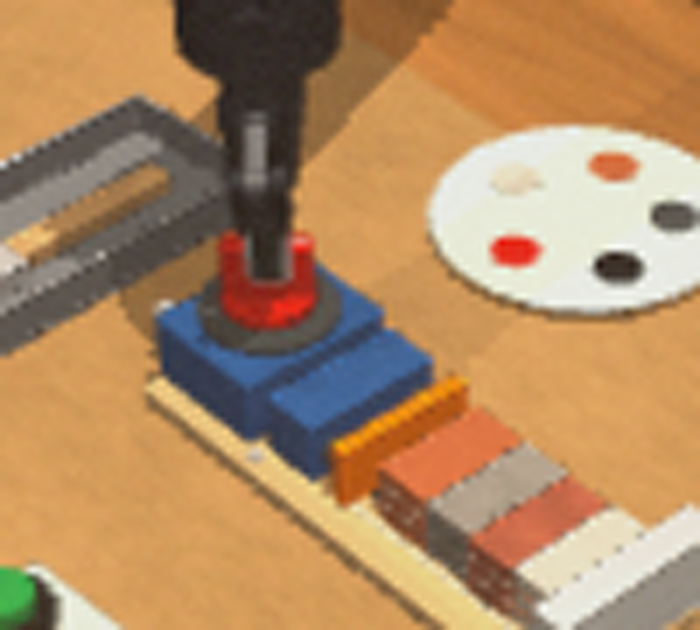

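>>> play_rows(jaw=[0.05, 0.05, 0.05, 0.05, 0.05, 0.05, 0.05, 0.05, 0.05, 0.05], slide=[[0, 0, 0], [0, 0, 0], [0, 0, 0], [0, 0, 0], [0, 0, 0], [0, 0, 0], [0, 0, 0], [0, 0, 0], [0, 0, 0], [0, 0, 0]], angular=[[0, 0, 0.06], [0, 0, 0.06], [0, 0, 0.06], [0, 0, 0.06], [0, 0, 0.06], [0, 0, 0.06], [0, 0, 0.06], [0, 0, 0.06], [0, 0, 0.06], [0, 0, 0.06]])

```text
time_s: 62.95
ee_pos: [0.4829, -0.1711, 0.0417]
orientation: [-0.001, 0.992, 0.125, 0.002]
wrist_force: [4.6, 1.6, -1.9]
opening: 0.0125
```

```bash
python3 plan.py .482 -.1722 .042 0.25
```

```text
t 63.0 pos [ 0.4829 -0.1711  0.0417] jawyaw 0.250 tilt [ 0.003  0.001 -1.   ] F [ 4.6  1.6 -1.9] Tz [ 0.46 -0.75  0.07] open 0.0125 q7 0.18 q [0.93, 0.44, -0.78, 2.01, 0.41, 0.84, 0.18]
 turn tool z -0.000 (world 0.000)
 after turn slide: tx -0.0011 ty 0.0008 tz -0.0003  (dist 0.001)
```

>>> play_rows(jaw=[0.05, 0.05, 0.05, 0.05, 0.05, 0.05, 0.05, 0.05], slide=[[0, 0, 0], [0, 0, 0], [0, 0, 0], [0, 0, 0], [0, 0, 0], [0, 0, 0], [0, 0, 0], [0, 0, 0]], angular=[[0, 0, 0.05], [0, 0, 0.05], [0, 0, 0.05], [0, 0, 0.05], [0, 0, 0.05], [0, 0, 0.05], [0, 0, 0.05], [0, 0, 0.05]])

```text
time_s: 63.75
ee_pos: [0.4836, -0.171, 0.0417]
orientation: [-0.001, 0.997, -0.075, 0.002]
wrist_force: [3.7, 2.5, -2.9]
opening: 0.0125
```

```bash
python3 plan.py .482 -.1722 .042 -.15; python3 -c "
from h import *
f=shot('scene','scene36')
k=lambda i,n:cv2.imwrite(n,cv2.resize(i,None,fx=7,fy=7,interpolation=cv2.INTER_CUBIC))
k(f['img'][130:220,190:290],'pics/e31.png')
"
```

```text
t 63.8 pos [ 0.4836 -0.171   0.0417] jawyaw -0.150 tilt [ 0.004  0.001 -1.   ] F [ 3.7  2.5 -2.9] Tz [ 0.44 -0.99  0.13] open 0.0125 q7 -0.18 q [0.87, 0.41, -0.69, 2.02, 0.35, 0.83, -0.18]
 turn tool z 0.000 (world -0.000)
 after turn slide: tx -0.0014 ty 0.0014 tz -0.0003  (dist 0.002)
```

View pics/e31.png

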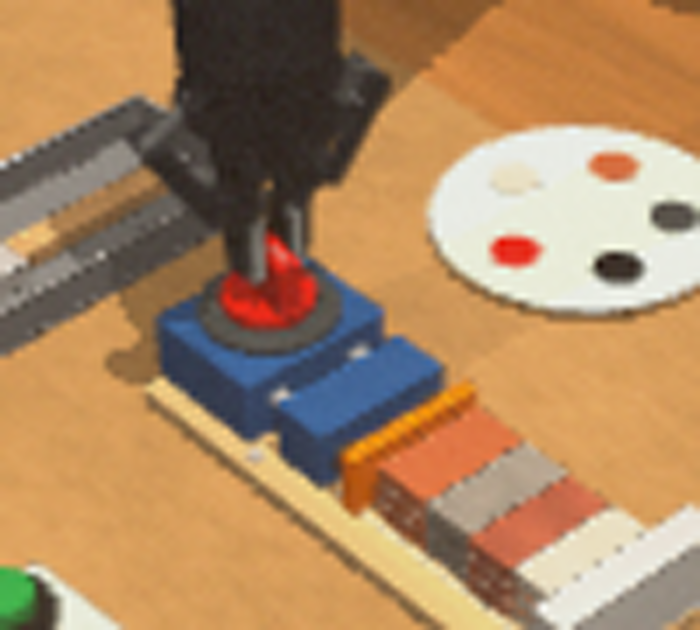

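>>> play_rows(jaw=[0.05, 0.05, 0.05, 0.05, 0.05, 0.05, 0.05, 0.05], slide=[[0, 0, 0], [0, 0, 0], [0, 0, 0], [0, 0, 0], [0, 0, 0], [0, 0, 0], [0, 0, 0], [0, 0, 0]], angular=[[0, 0, 0.05], [0, 0, 0.05], [0, 0, 0.05], [0, 0, 0.05], [0, 0, 0.05], [0, 0, 0.05], [0, 0, 0.05], [0, 0, 0.05]])

```text
time_s: 64.6
ee_pos: [0.4842, -0.1713, 0.0417]
orientation: [-0.001, 0.963, -0.271, 0.003]
wrist_force: [6.5, 1.6, -5.5]
opening: 0.013
```

```bash
python3 plan.py|head -1|cut -c1-170
```

```text
t 64.6 pos [ 0.4842 -0.1713  0.0417] jawyaw -0.549 tilt [ 0.006  0.001 -1.   ] F [ 6.5  1.6 -5.5] Tz [ 0.28 -1.29  0.11] open 0.0130 q7 -0.54 q [0.8, 0.39, -0.61, 2.02, 0
```

>>> play_rows(jaw=[0.05, 0.05, 0.05, 0.05], slide=[[0, 0, 0], [0, 0, 0], [0, 0, 0], [0, 0, 0]], angular=[[0, 0, 0.05], [0, 0, 0.05], [0, 0, 0.05], [0, 0, 0.05]])

```text
time_s: 65.0
ee_pos: [0.4844, -0.1715, 0.0417]
orientation: [-0.001, 0.931, -0.366, 0.003]
wrist_force: [7.0, 1.6, -6.2]
opening: 0.0124
```

```bash
python3 plan.py|head -1|cut -c1-170
```

```text
t 65.0 pos [ 0.4844 -0.1715  0.0417] jawyaw -0.749 tilt [ 0.006  0.001 -1.   ] F [ 7.   1.6 -6.2] Tz [ 0.19 -1.42  0.12] open 0.0124 q7 -0.72 q [0.76, 0.39, -0.57, 2.02,
```

>>> play_rows(jaw=[0.05, 0.05, 0.05, 0.05], slide=[[0, 0, 0], [0, 0, 0], [0, 0, 0], [0, 0, 0]], angular=[[0, 0, 0.04], [0, 0, 0.04], [0, 0, 0.04], [0, 0, 0.04]])

```text
time_s: 65.4
ee_pos: [0.4846, -0.1717, 0.0417]
orientation: [-0.002, 0.898, -0.439, 0.003]
wrist_force: [6.9, 1.1, -4.8]
opening: 0.0127
```

```bash
python3 plan.py|head -1|cut -c1-170
```

```text
t 65.4 pos [ 0.4846 -0.1717  0.0417] jawyaw -0.909 tilt [ 0.006  0.001 -1.   ] F [ 6.9  1.1 -4.8] Tz [ 0.15 -1.4   0.14] open 0.0127 q7 -0.87 q [0.74, 0.38, -0.54, 2.02,
```

>>> play_rows(jaw=[0.05, 0.05, 0.05], slide=[[0, 0, 0], [0, 0, 0], [0, 0, 0]], angular=[[0, 0, 0.03], [0, 0, 0.03], [0, 0, 0.03]])

```text
time_s: 65.7
ee_pos: [0.4847, -0.1718, 0.0417]
orientation: [-0.002, 0.878, -0.478, 0.003]
wrist_force: [6.8, 1.1, -6.8]
opening: 0.0129
```

```bash
python3 plan.py|head -1|cut -c1-150; python3 -c "
from h import *
f=shot('scene','scene37')
k=lambda i,n:cv2.imwrite(n,cv2.resize(i,None,fx=7,fy=7,interpolation=cv2.INTER_CUBIC))
k(f['img'][130:220,190:290],'pics/e32.png')
"
```

```text
t 65.7 pos [ 0.4847 -0.1718  0.0417] jawyaw -0.998 tilt [ 0.007  0.    -1.   ] F [ 6.8  1.1 -6.8] Tz [ 0.12 -1.51  0.33] open 0.0129 q7 -0.95 q [0.72,
```

View pics/e32.png

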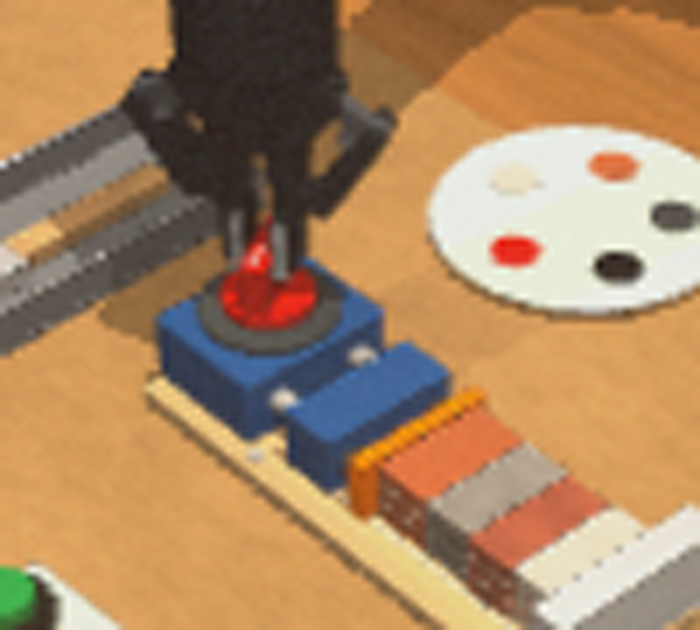

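>>> play_rows(jaw=[0.05], slide=[[0, 0, 0]], angular=[[0, 0, 0.03]])

```text
time_s: 65.85
ee_pos: [0.4847, -0.1719, 0.0417]
orientation: [-0.002, 0.871, -0.491, 0.003]
wrist_force: [7.1, 0.6, -6.7]
opening: 0.0129
```

```bash
python3 plan.py|head -1|cut -c1-150
```

```text
t 65.8 pos [ 0.4847 -0.1719  0.0417] jawyaw -1.026 tilt [ 0.007 -0.    -1.   ] F [ 7.1  0.6 -6.7] Tz [ 0.06 -1.49  0.43] open 0.0129 q7 -0.98 q [0.72,
```

>>> play_rows(jaw=[0.05], slide=[[0, 0, 0]], angular=[[0, 0, 0.03]])

```text
time_s: 65.95
ee_pos: [0.4847, -0.1719, 0.0417]
orientation: [-0.002, 0.864, -0.504, 0.003]
wrist_force: [6.9, 1.1, -5.8]
opening: 0.013
```

```bash
python3 plan.py|head -1|cut -c1-150
```

```text
t 66.0 pos [ 0.4847 -0.1719  0.0417] jawyaw -1.057 tilt [ 0.007 -0.    -1.   ] F [ 6.9  1.1 -5.8] Tz [ 0.1  -1.5   0.48] open 0.0130 q7 -1.00 q [0.71,
```

>>> play_rows(jaw=[0.05, 0.05], slide=[[0, 0, 0], [0, 0, 0]], angular=[[0, 0, 0.03], [0, 0, 0.03]])

```text
time_s: 66.15
ee_pos: [0.4848, -0.172, 0.0417]
orientation: [-0.002, 0.848, -0.53, 0.003]
wrist_force: [6.5, -0.1, -5.8]
opening: 0.0128
```

```bash
python3 plan.py|head -1|cut -c1-150
```

```text
t 66.2 pos [ 0.4848 -0.172   0.0417] jawyaw -1.116 tilt [ 0.007 -0.    -1.   ] F [ 6.5 -0.1 -5.8] Tz [ 0.08 -1.48  0.44] open 0.0128 q7 -1.06 q [0.7,
```

>>> play_rows(jaw=[0.05, 0.05, 0.05, 0.05, 0.05, 0.05, 0.05], slide=[[0, 0, 0], [0, 0, 0], [0, 0, 0], [0, 0, 0], [0, 0, 0], [0, 0, 0], [0, 0, 0]], angular=[[0, 0, 0.05], [0, 0, 0.05], [0, 0, 0.05], [0, 0, 0.05], [0, 0, 0.05], [0, 0, 0.05], [0, 0, 0.05]])

```text
time_s: 66.85
ee_pos: [0.485, -0.1726, 0.0417]
orientation: [-0.002, 0.743, -0.67, 0.003]
wrist_force: [8.0, -1.4, -6.6]
opening: 0.0123
```

```bash
python3 plan.py|head -1|cut -c1-150; python3 -c "
from h import *
f=shot('scene','scene38')
k=lambda i,n:cv2.imwrite(n,cv2.resize(i,None,fx=7,fy=7,interpolation=cv2.INTER_CUBIC))
k(f['img'][130:220,190:290],'pics/e33.png')
"
```

```text
t 66.8 pos [ 0.485  -0.1726  0.0417] jawyaw -1.467 tilt [ 0.007 -0.001 -1.   ] F [ 8.  -1.4 -6.6] Tz [-0.16 -1.53  0.43] open 0.0123 q7 -1.38 q [0.64,
```

View pics/e33.png

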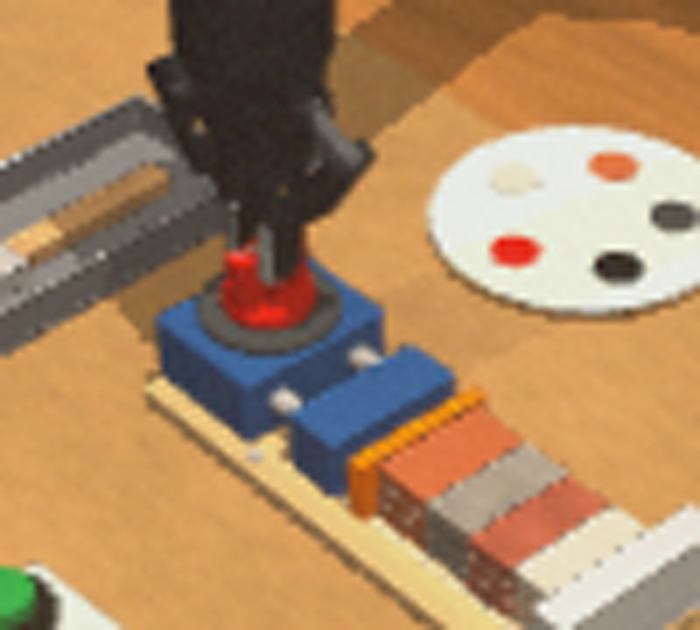

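>>> play_rows(jaw=[0.05, 0.05, 0.05, 0.05, 0.05, 0.05, 0.05, 0.05], slide=[[0, 0, 0], [0, 0, 0], [0, 0, 0], [0, 0, 0], [0, 0, 0], [0, 0, 0], [0, 0, 0], [0, 0, 0]], angular=[[0, 0, 0.05], [0, 0, 0.05], [0, 0, 0.05], [0, 0, 0.05], [0, 0, 0.05], [0, 0, 0.05], [0, 0, 0], [0, 0, 0]])

```text
time_s: 67.7
ee_pos: [0.4847, -0.173, 0.0417]
orientation: [0.002, -0.634, 0.773, -0.003]
wrist_force: [7.9, -1.0, -7.3]
opening: 0.0124
```

```bash
python3 plan.py|head -1|cut -c1-150; python3 -c "
from h import *
f=shot('scene','scene39')
k=lambda i,n:cv2.imwrite(n,cv2.resize(i,None,fx=7,fy=7,interpolation=cv2.INTER_CUBIC))
k(f['img'][130:220,190:290],'pics/e34.png')
"
```

```text
t 67.7 pos [ 0.4847 -0.173   0.0417] jawyaw -1.767 tilt [ 0.007 -0.001 -1.   ] F [ 7.9 -1.  -7.3] Tz [-0.24 -1.38  0.25] open 0.0124 q7 -1.66 q [0.59,
```

View pics/e34.png

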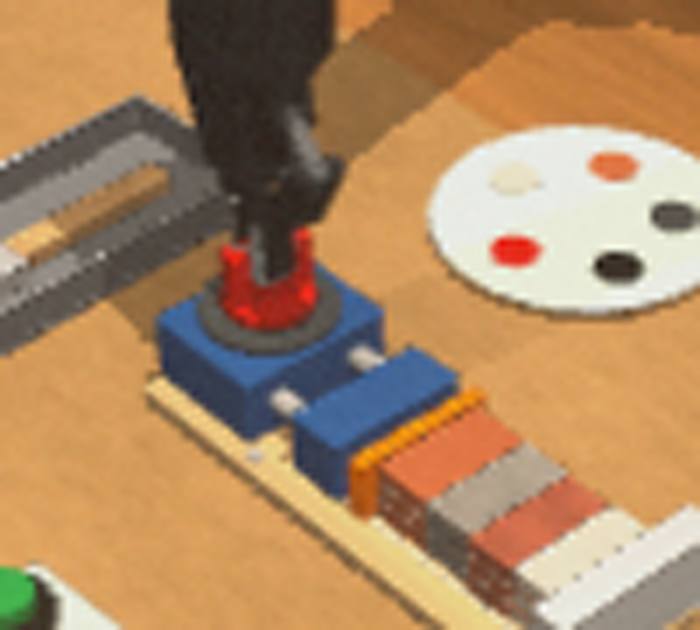

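>>> play_rows(jaw=[0.15, 0.3, 0.5, 0.5, 0.5, 0.5, 0.5, 0.5, 0.5, 0.5, 0.5, 0.5], slide=[[0, 0, 0], [0, 0, 0], [0, 0, 0], [0, 0, 0], [0, 0, 0], [0, 0, 0], [0, 0, -0.02], [0, 0, -0.04], [0, 0, -0.04], [0, 0, 0], [0, 0, 0], [0, 0, 0]], angular=[[0, 0, 0], [0, 0, 0], [0, 0, 0], [0, 0, 0], [0, 0, 0], [0, 0, 0], [0, 0, 0], [0, 0, 0], [0, 0, 0], [0, 0, 0], [0, 0, 0], [0, 0, 0]])

```text
time_s: 68.95
ee_pos: [0.4802, -0.172, 0.1406]
orientation: [-0.001, -0.633, 0.774, 0.001]
wrist_force: [0.4, 0.5, -0.2]
opening: 0.0425
```

```bash
python3 plan.py .6945 -.0855 .14|cut -c1-150; python3 -c "
from h import *
f=shot('scene','scene40')
k=lambda i,n:cv2.imwrite(n,cv2.resize(i,None,fx=7,fy=7,interpolation=cv2.INTER_CUBIC))
k(f['img'][150:240,205:305],'pics/e35.png');k(f['img'][190:250,170:230],'pics/e36.png')
T=shot('top','top40');k(T['img'][120:160,255:315],'pics/e37.png')
"
```

```text
t 69.0 pos [ 0.4802 -0.172   0.1406] jawyaw -1.771 tilt [-0.002  0.001 -1.   ] F [ 0.4  0.5 -0.2] Tz [ 0.03  0.03 -0.02] open 0.0425 q7 -1.59 q [0.63,
 after turn slide: tx -0.1273 ty -0.1929 tz 0.0006  (dist 0.231)
```

View pics/e35.png

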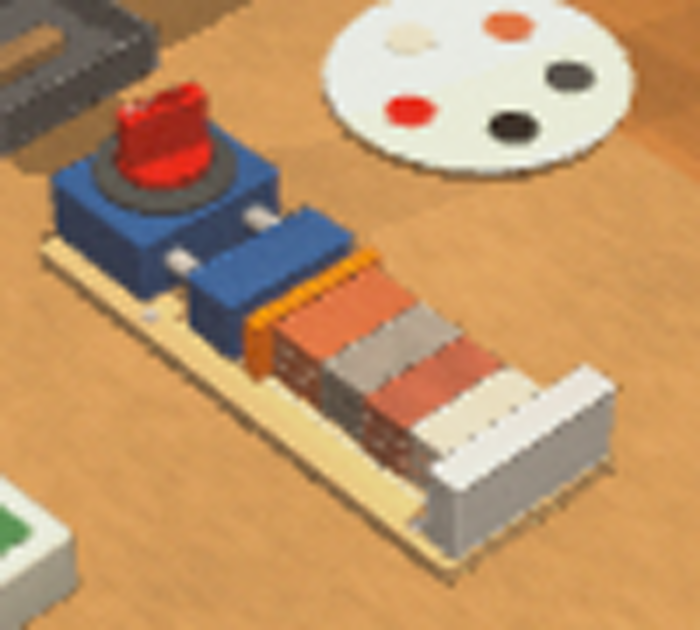

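View pics/e36.png

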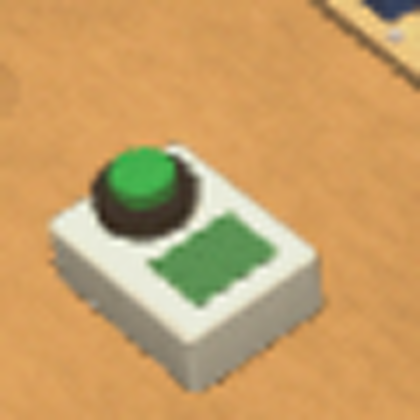

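View pics/e37.png

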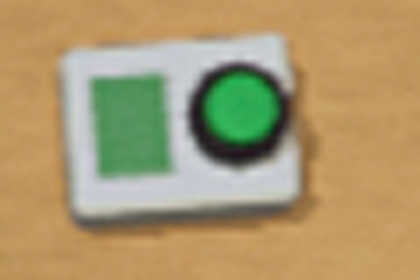

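```bash
python3 -c "
from h import *
q=lambda p,o:(np.array(p)+.5)/7-.5+np.array(o)
a=Cam('top40').w([q((240,107),(255,120))],.062);b=Cam('scene40').w([q((143,173),(170,190))],.062);print(a,b,(a+b)/2)"
```

```text
[[ 0.69463164 -0.08861314  0.062     ]] [[ 0.69737555 -0.08301525  0.062     ]] [[ 0.6960036 -0.0858142  0.062    ]]
```

>>> play_rows(jaw=[0, 0, 0, 0, 0, 0, 0, 0, 0, 0, 0, 0], slide=[[0, 0, 0], [-0.0212, -0.0324, 0], [-0.0212, -0.0324, 0], [-0.0212, -0.0324, 0], [-0.0212, -0.0324, 0], [-0.0212, -0.0324, 0], [-0.0212, -0.0324, 0], [0, 0, 0], [0, 0, 0], [0, 0, 0], [0, 0, 0], [0, 0, 0]], angular=[[0, 0, 0], [0, 0, 0], [0, 0, 0], [0, 0, 0], [0, 0, 0], [0, 0, 0], [0, 0, 0], [0, 0, 0], [0, 0, 0], [0, 0, 0], [0, 0, 0], [0, 0, 0]])

```text
time_s: 70.25
ee_pos: [0.6963, -0.0875, 0.1419]
orientation: [-0.0, -0.632, 0.775, -0.0]
wrist_force: [-0.1, 0.4, 0.0]
opening: 0.0004
```

>>> play_rows(jaw=[0, 0, 0, 0, 0, 0, 0], slide=[[0, 0, 0.03], [0, 0, 0.03], [0, 0, 0.02], [0, 0, 0], [0, 0, 0], [0, 0, 0], [0, 0, 0]], angular=[[0, 0, 0], [0, 0, 0], [0, 0, 0], [0, 0, 0], [0, 0, 0], [0, 0, 0], [0, 0, 0]])

```text
time_s: 70.95
ee_pos: [0.6988, -0.0863, 0.064]
orientation: [0.001, -0.633, 0.774, -0.001]
wrist_force: [0.2, 0.9, -0.3]
opening: 0.0003
```

```bash
python3 plan.py .696 -.0858 .034; python3 -c "
from h import *
f=shot('scene','scene41')
k=lambda i,n:cv2.imwrite(n,cv2.resize(i,None,fx=7,fy=7,interpolation=cv2.INTER_CUBIC))
k(f['img'][160:250,160:250],'pics/e38.png')
"
```

```text
t 71.0 pos [ 0.6988 -0.0863  0.064 ] jawyaw -1.771 tilt [ 0.004 -0.    -1.   ] F [ 0.2  0.9 -0.3] Tz [ 0.   -0.05  0.02] open 0.0003 q7 -1.89 q [0.34, 0.64, -0.39, 1.53, 0.27, 1.02, -1.89]
 after turn slide: tx 0.0001 ty 0.0028 tz 0.0300  (dist 0.030)
```

View pics/e38.png

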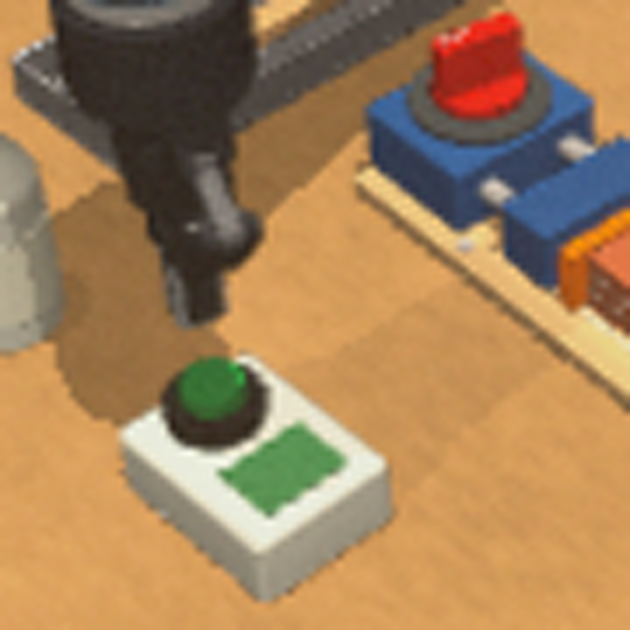

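```bash
python3 -c "
from h import *
c=Cam('scene41');print((c.px([(.6988,-.0863,.094),(.696,-.0858,.094),(.696,-.0858,.062)])-[160,160]+.5)*7)"
```

```text
[[197.92432318 327.18785368]
 [204.16368217 324.80867024]
 [212.53730093 378.56770891]]
```

>>> play_rows(jaw=[0, 0, 0, 0, 0, 0, 0, 0], slide=[[0, 0.0028, 0.01], [0, 0, 0.01], [0, 0, 0.006], [0, 0, 0.003], [0, 0, 0.003], [0, 0, 0], [0, 0, 0], [0, 0, 0]], angular=[[0, 0, 0], [0, 0, 0], [0, 0, 0], [0, 0, 0], [0, 0, 0], [0, 0, 0], [0, 0, 0], [0, 0, 0]])

```text
time_s: 71.8
ee_pos: [0.6949, -0.0856, 0.0301]
orientation: [0.0, -0.633, 0.774, -0.0]
wrist_force: [0.2, 0.6, -0.5]
opening: -0.0004
```

>>> play_rows(jaw=[0, 0, 0, 0, 0], slide=[[0, 0, 0.002], [0, 0, 0.002], [0, 0, 0], [0, 0, 0], [0, 0, 0]], angular=[[0, 0, 0], [0, 0, 0], [0, 0, 0], [0, 0, 0], [0, 0, 0]])

```text
time_s: 72.3
ee_pos: [0.6945, -0.0856, 0.0257]
orientation: [0.0, -0.633, 0.774, -0.0]
wrist_force: [0.4, -0.5, 0.2]
opening: -0.0002
```

```bash
python3 -c "
from h import *
f=shot('scene','scene42')
k=lambda i,n:cv2.imwrite(n,cv2.resize(i,None,fx=7,fy=7,interpolation=cv2.INTER_CUBIC))
k(f['img'][160:250,160:250],'pics/e39.png')
"
```

```text
(no output)
```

View pics/e39.png

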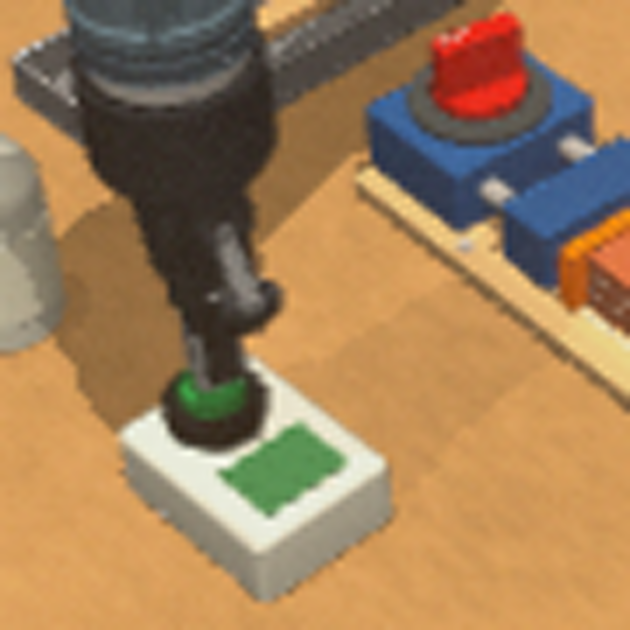

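>>> play_rows(jaw=[0, 0, 0, 0, 0], slide=[[0, 0, 0.002], [0, 0, 0.002], [0, 0, 0], [0, 0, 0], [0, 0, 0]], angular=[[0, 0, 0], [0, 0, 0], [0, 0, 0], [0, 0, 0], [0, 0, 0]])

```text
time_s: 72.85
ee_pos: [0.6949, -0.0856, 0.0221]
orientation: [0.0, -0.633, 0.774, -0.0]
wrist_force: [0.1, -0.4, 2.6]
opening: 0.0
```

>>> play_rows(jaw=[0, 0, 0, 0, 0], slide=[[0, 0, 0.002], [0, 0, 0.002], [0, 0, 0], [0, 0, 0], [0, 0, 0]], angular=[[0, 0, 0], [0, 0, 0], [0, 0, 0], [0, 0, 0], [0, 0, 0]])

```text
time_s: 73.35
ee_pos: [0.6949, -0.0855, 0.0182]
orientation: [0.0, -0.633, 0.774, -0.0]
wrist_force: [-1.5, -0.6, 5.5]
opening: 0.0001
```

>>> play_rows(jaw=[0, 0, 0, 0], slide=[[0, 0, 0.002], [0, 0, 0], [0, 0, 0], [0, 0, 0]], angular=[[0, 0, 0], [0, 0, 0], [0, 0, 0], [0, 0, 0]])

```text
time_s: 73.75
ee_pos: [0.6949, -0.0856, 0.0181]
orientation: [0.0, -0.633, 0.774, -0.0]
wrist_force: [-4.1, -0.2, 12.4]
opening: 0.0
```

>>> play_rows(jaw=[0, 0, 0, 0, 0, 0, 0, 0, 0, 0, 0, 0, 0], slide=[[0, 0, -0.01], [0, 0, -0.03], [0, 0, -0.04], [0, 0, -0.04], [0, 0, -0.04], [0, 0, -0.03], [0, 0, 0], [0, 0, 0], [0, 0, 0], [0, 0, 0], [0, 0, 0], [0, 0, 0], [0, 0, 0]], angular=[[0, 0, 0], [0, 0, 0], [0, 0, 0], [0, 0, 0], [0, 0, 0], [0, 0, 0], [0, 0, 0], [0, 0, 0], [0, 0, 0], [0, 0, 0], [0, 0, 0], [0, 0, 0], [0, 0, 0]])

```text
time_s: 75.05
ee_pos: [0.6942, -0.0855, 0.2051]
orientation: [-0.0, -0.633, 0.774, 0.0]
wrist_force: [-0.0, -0.1, 0.9]
opening: -0.0004
```

```bash
python3 plan.py|cut -c1-160; python3 -c "
from h import *
f=shot('scene','scene43');T=shot('top','top43')
k=lambda i,n:cv2.imwrite(n,cv2.resize(i,None,fx=5,fy=5,interpolation=cv2.INTER_CUBIC))
k(f['img'][120:240,150:300],'pics/e40.png');k(T['img'][150:250,220:370],'pics/e41.png')
"
```

```text
t 75.0 pos [ 0.6942 -0.0855  0.2051] jawyaw -1.771 tilt [-0.001  0.    -1.   ] F [-0.  -0.1  0.9] Tz [-0.01  0.02 -0.  ] open -0.0004 q7 -1.85 q [0.36, 0.51, -0
 after turn slide: tx -0.0000 ty 0.0000 tz -0.0000  (dist 0.000)
```

View pics/e40.png

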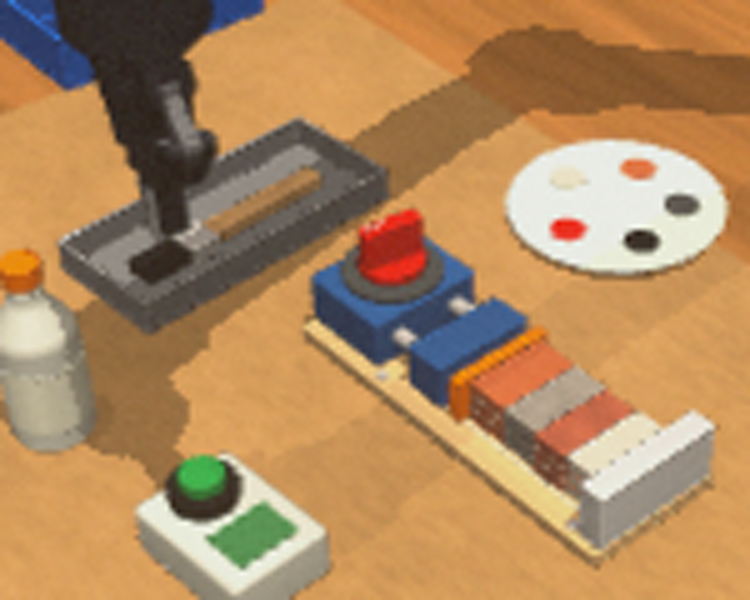

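View pics/top43.png

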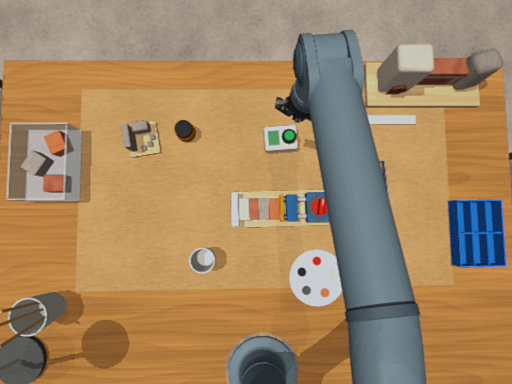

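View pics/e41.png

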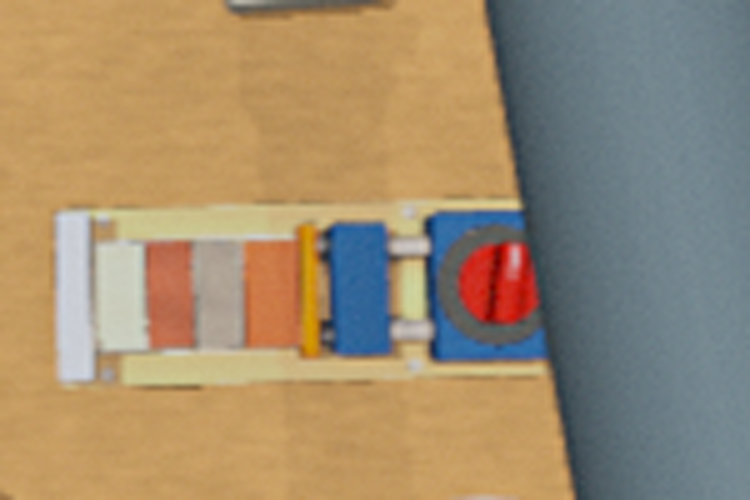

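```bash
python3 -c "
from plant import close_job
print(close_job())"
```

```text
the job is handed in; nothing more can be done
None
```

I finished every step and handed the job in at about 75 s. No verdict was reported, so the results below rest on my own checks.

- **Brush:** It lies in the grey tray.
- **Blocks:** All four stand upright in the lane with their ends even, in the order cream, red, grey, terracotta from the fence. I pushed each one until the wrist force showed contact. The terracotta block was knocked about 35 mm aside partway through, so I measured it again before picking it up.
- **Knob:** I turned it clockwise about 3.1 rad. Torque rose from 0.12 to about 0.45 N m at 2.34 rad, and I stopped about 43 degrees past that. That puts the pad about 5.3 mm back, and the last top picture agrees roughly, at 4 to 6 mm.
- **Button:** It bottomed out (12 N), and the last picture shows it up again.
- **Final state:** The arm is clear of everything. The cup, paint jar, glue bottle and ruin look unmoved in the last pictures.

**What disagreed:**
- The reported tool height was about 30 mm lower than where the fingertips really were. My first grasp of the brush closed on nothing because of it. I found the offset from the pictures and by lowering in small steps with the force watched, then corrected for it.
- The two cameras differed by about 3–5 mm, so I used the average of the two.

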